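Load flow-sensor cassettes and start their clamp screws square

ROBOT

A 6-joint arm with a two-finger parallel gripper is mounted at the origin on the work surface. World frame = base frame: x ahead of the robot, y to its left, z up, the work surface at z = 0. Lengths are in mm, angles in degrees, forces in N, time in s.
With the tool pointing down it reaches from about 300 to 850 mm from the base axis. Payload 4.2 kg.
Tool frame: the origin (TCP) lies midway between the tips of the shut fingers; the grasp point (between the pads) lies 19 mm behind it (env.tcp_to_grasp is the distance from the TCP to the grasp point, in mm); z points along the fingers, x is the direction in which the jaws open and shut, and the axes are right-handed (so a half turn about z gives the same grasp; the last joint's range is limited). The gripper opens to 91 mm and grips with 3 to 60 N. Pads are 32 mm wide; open, the fingers measure 118 mm over their backs; the gripper's body (76 mm by 178 mm) begins 60 mm behind the grasp point.
Start: joints at [-76.604, 18.312, 89.639, -0, 72.044, -1.146], TCP at [144.376, -556.596, 213.976] pointing down, gripper open.
Joint ranges: [-177.97, 177.97], [-48.28, 115.42], [12.27, 149.76], [-77.06, 257.06], [2.81, 150.46], [-146.56, 146.56]. Speed limits (degrees/s): [147.25, 147.25, 180, 180, 180, 180].

INTERFACE

Orientations are given as [roll, pitch, yaw] about the fixed x, y, z axes, in that order (R = Rz(yaw) Ry(pitch) Rx(roll)).
In Python, from workcell import env gives the robot as it stands.
- The arm moves only by the tool drive_tool, never from a script. Its argument "motion" is a list of rows, each a list of 2 entries, a list of its own where there are three numbers: the shift along the world's x, y, z in m, then the turn, a rotation vector about the world's x, y, z in rad. In form: [[[dx, dy, dz], [wx, wy, wz]], ...]. A call has exactly 10 rows; each row shifts and turns the commanded pose from where the row before left it; what a row does not reach is not made up. A row lasts 1/12 s, in which the tool goes at most 41.7 mm and 7.16 degrees, less where a joint would pass 70% of its speed; a pose out of reach is approached as far as the arm can. A call is refused whole if a number of a shift passes 0.0417 or a number of a turn 0.125, either way. A call with a gripper value outside its range is refused whole. "claw" is the opening, from 0 (shut) to 1 (fully open), set as the call begins (left out, the last holds). The fingers move at their own pace and stop on an object; "force" is the grip in N (left out, the last holds). Time passes only in rows, so rows that do not move let the fingers close, or fill a call up. It gives the time, the measured TCP pose, the force and the opening at its end, in the units of the state.
- env.state(): the state, without advancing time (a new reading comes with each control period).
- env.grab_frame(name): name is "scene" or "top" or "wrist"; returns the picture (420x560x3 uint8, red, green, blue); there is no depth.
- env.camera_params(name): a dict with "fov_y" (degrees; the focal length in pixels is half the picture's height over the tangent of half this angle, whatever the lens; pixels are square), "cx", "cy" (the principal point, pixels), "pose" (4x4, takes a point from camera to world coordinates). Camera axes: x right, y down, z forward; pixel columns grow to the right and rows downward; lengths in mm; the calibration is good to about 2 mm. A picture is of the moment at which its call begins: read the wrist's pose just before it. camera_params takes no time and is no camera call; for the wrist camera it gives the pose at the moment of the call.
- env.job_done(): hands the job in, once; it reports no verdict.
The state is a dict: "time_s": time; "qpos": joint angles; "qvel": joint speeds; "effort": joint torques, N m; "ee_pos": TCP position; "ee_rot": TCP orientation; "force": force on the tool from outside, world axes, zero at the start; "torque": the same for the moment, N m; "gripper_width": finger opening in mm.
Only numpy, scipy, OpenCV 4.12 (cv2) and the standard library are available. Lean on these libraries where they do the work, as an engineer would, in place of code of your own. Each camera call takes 0.05 s, during which the arm holds its last target.

TASK

Put every flow-sensor cassette on the bench into the docking manifold, one to a pocket, fully seated with its round boss up. Lock each loaded pocket with the square-drive driver: set it upright and centred in the clamp screw's socket before the first turn, keep it so, and turn clockwise to the stop. Leave the screw of an empty pocket alone, hang the driver fully back in its sleeve, and do not disturb the other things.

Things in the scene. Friction and masses are not known exactly. Their poses are not given: they have to be found in the camera images.
- manifold: Fixed docking manifold: an aluminium plate 170 x 400 mm, 8 mm thick, on the bench; x from the robot's side to the far side, z up; origin under the middle pocket at bench height. Three equal pockets in a row along y, 128 mm apart; 88 mm beyond each pocket's centre (+x) stands its clamp screw. Each screw's flat arm (68 mm long, 15 wide) swings over the pocket's far edge.
- pocket_a (a point): Seat centre of the +y end (robot's left) pocket, 16 mm above the bench, axes as the manifold's. Pocket 66 (x) by 58 mm (y) inside: 3 mm play each way round a cassette. Walls rise 10 mm above the seat, closed on the y sides, open in the middle 50 mm of the x sides so that fingers on a cassette's 60 mm width fit; the seat is 46 mm long in x, beside it the 8 mm plate.
- socket_a (a point): Mouth centre of the square socket (15 mm square, 16 deep, 2 mm chamfer) in the 36 mm square head of pocket a's screw, 80 mm above the bench before turning. z: screw axis, up; x, y: square to the socket's sides, turning with it. The clamp arm points to this frame's -y, underside 58 mm above the bench at first, 53 at the stop.
- screw_a (a joint): Clamp screw of pocket a: rad turned clockwise seen from above; starts at 0 to 0.12 (arm alongside the pocket), stops at 1.45 (arm over the cassette). It sinks 3.45 mm per rad (5 mm in all). About 0.15 N m of friction; it stays where it is left.
- pocket_b (a point): Seat centre of the middle pocket, 16 mm above the bench, axes as the manifold's. Pocket 66 (x) by 58 mm (y) inside: 3 mm play each way round a cassette. Walls rise 10 mm above the seat, closed on the y sides, open in the middle 50 mm of the x sides so that fingers on a cassette's 60 mm width fit; the seat is 46 mm long in x, beside it the 8 mm plate.
- socket_b (a point): Mouth centre of the square socket (15 mm square, 16 deep, 2 mm chamfer) in the 36 mm square head of pocket b's screw, 80 mm above the bench before turning. z: screw axis, up; x, y: square to the socket's sides, turning with it. The clamp arm points to this frame's -y, underside 58 mm above the bench at first, 53 at the stop.
- screw_b (a joint): Clamp screw of pocket b: rad turned clockwise seen from above; starts at 0 to 0.12 (arm alongside the pocket), stops at 1.45 (arm over the cassette). It sinks 3.45 mm per rad (5 mm in all). About 0.15 N m of friction; it stays where it is left.
- pocket_c (a point): Seat centre of the -y end (robot's right) pocket, 16 mm above the bench, axes as the manifold's. Pocket 66 (x) by 58 mm (y) inside: 3 mm play each way round a cassette. Walls rise 10 mm above the seat, closed on the y sides, open in the middle 50 mm of the x sides so that fingers on a cassette's 60 mm width fit; the seat is 46 mm long in x, beside it the 8 mm plate.
- socket_c (a point): Mouth centre of the square socket (15 mm square, 16 deep, 2 mm chamfer) in the 36 mm square head of pocket c's screw, 80 mm above the bench before turning. z: screw axis, up; x, y: square to the socket's sides, turning with it. The clamp arm points to this frame's -y, underside 58 mm above the bench at first, 53 at the stop.
- screw_c (a joint): Clamp screw of pocket c: rad turned clockwise seen from above; starts at 0 to 0.12 (arm alongside the pocket), stops at 1.45 (arm over the cassette). It sinks 3.45 mm per rad (5 mm in all). About 0.15 N m of friction; it stays where it is left.
- cassette_a: Flow-sensor cassette (may be absent; all alike, any pocket suits): grey block 52 (x) by 60 (y) by 36 mm (z), 0.2 kg, white band; round steel boss, 24 mm across, 8 high, in the middle of its +z face. Origin: centre of the plain face behind it. At first on edge, x up, boss roughly towards the manifold. Seated boss up, origin at the pocket's seat, y along the manifold's x, either way.
- cassette_b: Flow-sensor cassette (may be absent; all alike, any pocket suits): grey block 52 (x) by 60 (y) by 36 mm (z), 0.2 kg, white band; round steel boss, 24 mm across, 8 high, in the middle of its +z face. Origin: centre of the plain face behind it. At first on edge, x up, boss roughly towards the manifold. Seated boss up, origin at the pocket's seat, y along the manifold's x, either way.
- cassette_c: Flow-sensor cassette (may be absent; all alike, any pocket suits): grey block 52 (x) by 60 (y) by 36 mm (z), 0.2 kg, white band; round steel boss, 24 mm across, 8 high, in the middle of its +z face. Origin: centre of the plain face behind it. At first on edge, x up, boss roughly towards the manifold. Seated boss up, origin at the pocket's seat, y along the manifold's x, either way.
- driver: Square-drive hand driver, 128 mm long, 0.18 kg, z from tip to handle. From the tip (origin, on the axis): 6 mm taper, 13 mm square bit to 30 mm, round 16 mm shaft to 78 mm, then a wooden handle 28 x 28 mm square to 128 mm, its flats parallel to the bit's (x and y). In the sleeve it hangs by the handle's lower shoulder.
- driver_tip (a point): Tip of the driver, on its axis (same as its origin).
- sleeve: Fixed driver sleeve: foot 110 x 100 mm, 10 mm thick, with a square aluminium tube, 60 mm long, 20 mm square inside, 30 outside, leaning 0.35 rad (20 degrees) towards the stand's -x: the tube's upward axis is (-0.343, 0, 0.939) in this frame. z up. Origin: at bench height below the tube's mouth.
- sleeve_mouth (a point): Centre of the tube's upper mouth, 95 mm above the bench, axes as the stand's. With the driver hung fully in, the tip lies 78 mm below this point along the tube.
- beaker: Bystander, to be left alone: glass beaker, 72 mm across, 90 mm tall. Origin: centre of its underside.
- jar: Bystander, to be left alone: amber jar, 60 mm across, 70 mm tall. Origin: centre of its underside.

How it is judged:
By the outcome, as a careful person would: the job done as asked, in the order asked, and still so for the second after the job is handed in, with the robot touching nothing.
Of cassette_a, cassette_b, cassette_c only 2 to 3 are there at a start; the rules pass over those that are not, and their reading is None.
At some moment in a run one of cassette_a, cassette_b, cassette_c may be knocked a few centimetres aside while the robot is not near it.
It also fails if it takes over 210 s, if anything falls off the work surface, if the arm or the gripper's body presses on something with over 40 N, if the wrist force passes 120 N, or if a joint passes its speed limit or range.

## Working session

There is one attempt and no reset: what is moved stays moved. The work goes in short steps, Python scripts to look and compute and a tool call to move; the robot and the scene stay as the last step left them, time stands still between calls to the robot, and variables do not carry over. Pictures are saved under pics/ and viewed, and the job is handed in when it is done.

Besides the shell and the picture viewer there is one more tool, called after "Request:" in YAML: its name, and indented under it one key for each argument. drive_tool: Moves the arm, as the interface text tells. Its arguments: {"type":"object","properties":{"motion":{"type":"array","items":{"type":"array"}},"claw":{"type":"number"},"force":{"type":"number"}},"required":["motion"]}

```bash
ls; mkdir -p pics
python3 - <<'E'
from workcell import env
import cv2, numpy as np
np.set_printoptions(precision=2,suppress=True)
s=env.state(); print(s)
for n in ("scene","top","wrist"):
    p=env.camera_params(n); print(n,p)
    im=env.grab_frame(n); cv2.imwrite(f"pics/{n}0.png",im[:,:,::-1])
E
```

```text
pics
{'time_s': 0.0, 'qpos': array([-76.6 ,  18.35,  89.71,  -0.  ,  72.04,  -1.14]), 'qvel': array([-0.05,  0.05, -0.07,  0.02, -0.01, -0.1 ]), 'effort': array([ -0.  , -41.25, -23.2 ,   0.07,   0.05,  -0.  ]), 'ee_pos': array([ 144.25, -556.09,  213.11]), 'ee_rot': array([-180.  ,    0.1 ,  -75.46]), 'force': array([ 0.21, -0.27, -0.46]), 'torque': array([ 0.05, -0.02,  0.01]), 'gripper_width': 91.13321321545583}
scene {'fov_y': 46.40472599847148, 'cx': 280.1995069835916, 'cy': 205.42704067329265, 'pose': array([[   0.36,    0.66,   -0.66, 1319.79],
       [   0.93,   -0.24,    0.26, -306.88],
       [   0.01,   -0.71,   -0.71,  915.84],
       [   0.  ,    0.  ,    0.  ,    1.  ]])}
top {'fov_y': 46.80387104124818, 'cx': 284.08171735771793, 'cy': 205.21292401005724, 'pose': array([[  -0.  ,   -0.99,    0.12,  351.35],
       [  -1.  ,    0.  ,   -0.  ,  -16.61],
       [   0.  ,   -0.12,   -0.99, 1509.53],
       [   0.  ,    0.  ,    0.  ,    1.  ]])}
wrist {'fov_y': 64.20325940564813, 'cx': 282.08689071053425, 'cy': 216.1079888428622, 'pose': array([[   0.25,   -0.93,   -0.27,  220.76],
       [  -0.97,   -0.24,   -0.07, -536.55],
       [  -0.  ,    0.28,   -0.96,  382.8 ],
       [   0.  ,    0.  ,    0.  ,    1.  ]])}
```

View pics/scene0.png

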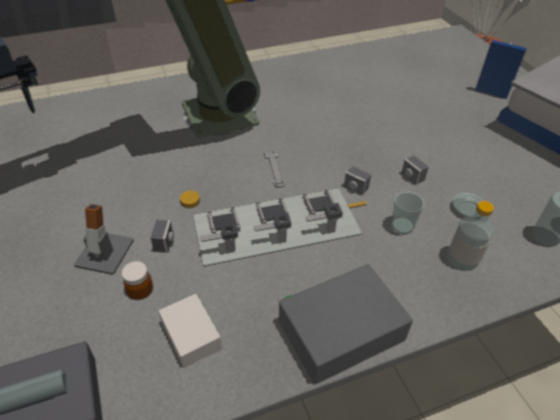

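View pics/top0.png

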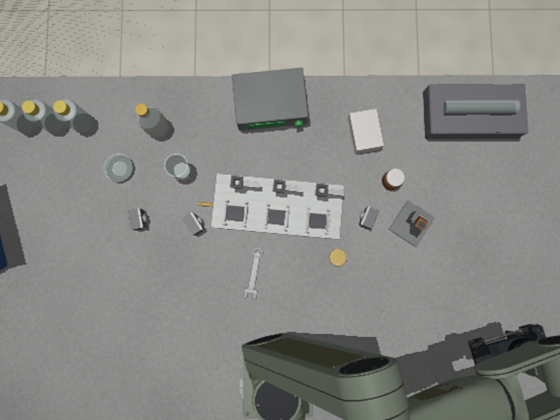

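View pics/wrist0.png

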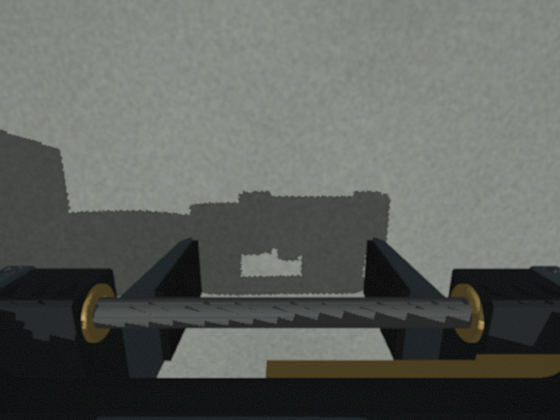

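```bash
cat > h.py <<'E'
import numpy as np, cv2
from scipy.spatial.transform import Rotation as R
np.set_printoptions(precision=2,suppress=True)
def K(p):
    f=210/np.tan(np.radians(p['fov_y']/2)); return f,p['cx'],p['cy']
def ray(p,u,v):
    f,cx,cy=K(p); T=np.array(p['pose']); d=T[:3,:3]@np.array([(u-cx)/f,(v-cy)/f,1]); return T[:3,3],d
def plane(p,u,v,z):
    o,d=ray(p,u,v); return o+d*(z-o[2])/d[2]
def proj(p,X):
    f,cx,cy=K(p); T=np.array(p['pose']); c=T[:3,:3].T@(np.asarray(X,float)-T[:3,3]); return np.array([cx+f*c[0]/c[2],cy+f*c[1]/c[2]])
def tri(rs):
    A=np.zeros((3,3));b=np.zeros(3)
    for o,d in rs:
        d=d/np.linalg.norm(d);M=np.eye(3)-np.outer(d,d);A+=M;b+=M@o
    return np.linalg.solve(A,b)
def Rt(e): return R.from_euler('xyz',e,degrees=True)
def shot(env,name,fn,up=1,crop=None):
    p=env.camera_params(name); im=env.grab_frame(name)[:,:,::-1].copy()
    np.save('pics/'+fn+'.npy',im); np.save('pics/'+fn+'_p.npy',p,allow_pickle=True)
    o=im
    if crop: x0,y0,x1,y1=crop; o=im[y0:y1,x0:x1]
    if up!=1: o=cv2.resize(o,None,fx=up,fy=up,interpolation=cv2.INTER_CUBIC)
    cv2.imwrite('pics/'+fn+'.png',o); return p,im
def load(fn): return np.load('pics/'+fn+'_p.npy',allow_pickle=True).item(), np.load('pics/'+fn+'.npy')
E
python3 - <<'E'
from workcell import env
from h import *
p,im=shot(env,'top','top1',4,(110,140,250,280))
cv2.imwrite('pics/top1b.png',cv2.resize(im[150:270,300:450],None,fx=5,fy=5,interpolation=cv2.INTER_CUBIC))
for n,(u,v),z in [('mA',(218,174),8),('mB',(345,184),8),('mC',(341,238),8),('mD',(212,229),8),('c1',(137,219),52),('c2',(194,224),52),('c3',(369,217),52),('drv',(421,222),140),('jar',(394,180),70),('beak',(178,168),90)]:
    print(n,plane(p,u,v,z))
E
```

```text
mA [626.73 183.43   8.  ]
mB [ 593.29 -214.62    8.  ]
mC [ 424.35 -198.95    8.  ]
mD [454.05 200.1    8.  ]
c1 [482.22 419.79  52.  ]
c2 [466.35 248.06  52.  ]
c3 [ 485.12 -279.32   52.  ]
drv [ 462.15 -410.54  140.  ]
jar [ 594.85 -354.15   70.  ]
beak [630.26 291.42  90.  ]
```

View pics/top1.png

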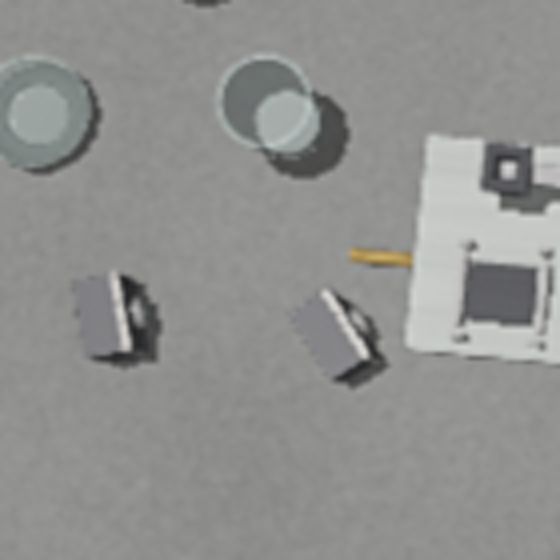

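View pics/top1b.png

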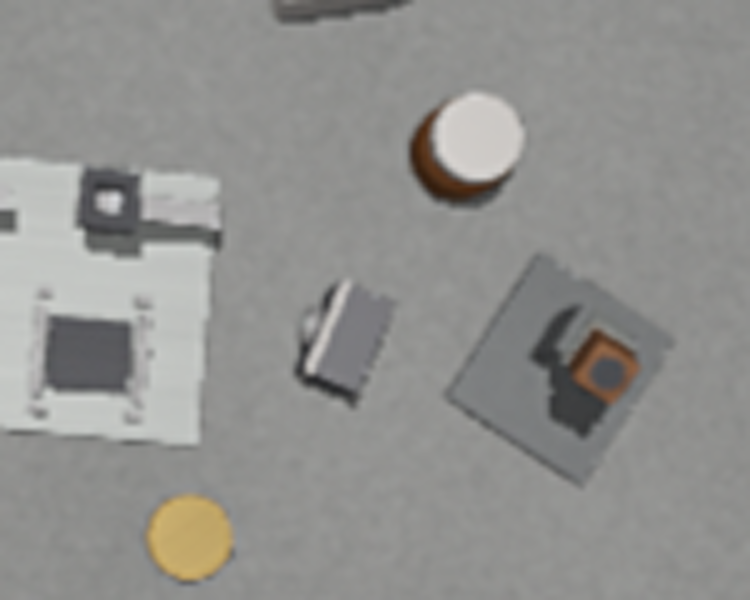

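Request:
drive_tool:
  motion:
    - [[0.034,0.033,0.005],[0,0,0.093]]
    - [[0.034,0.033,0.005],[0,0,0.093]]
    - [[0.034,0.033,0.005],[0,0,0.093]]
    - [[0.034,0.033,0.005],[0,0,0.093]]
    - [[0.034,0.033,0.005],[0,0,0.093]]
    - [[0.034,0.033,0.005],[0,0,0.093]]
    - [[0.034,0.033,0.005],[0,0,0.093]]
    - [[0.034,0.033,0.005],[0,0,0.093]]
    - [[0.034,0.033,0.005],[0,0,0.093]]
    - [[0.034,0.033,0.005],[0,0,0.093]]

```text
time_s: 1.03
ee_pos: [442.7, -266.2, 257.9]
ee_rot: [180.0, -0.0, -21.9]
force: [0.5, -0.7, -0.3]
gripper_width: 91.3
```

Run:
```python
from workcell import env
from h import *
s=env.state(); print(s['time_s'],s['ee_pos'],s['ee_rot'],s['qpos'])
p,im=shot(env,'wrist','w1',1.4)
```

```text
1.0333 [ 442.71 -266.2   257.93] [179.99  -0.01 -21.9 ] [-32.29  11.53  92.65  -0.    75.81 -10.39]
```

View pics/w1.png

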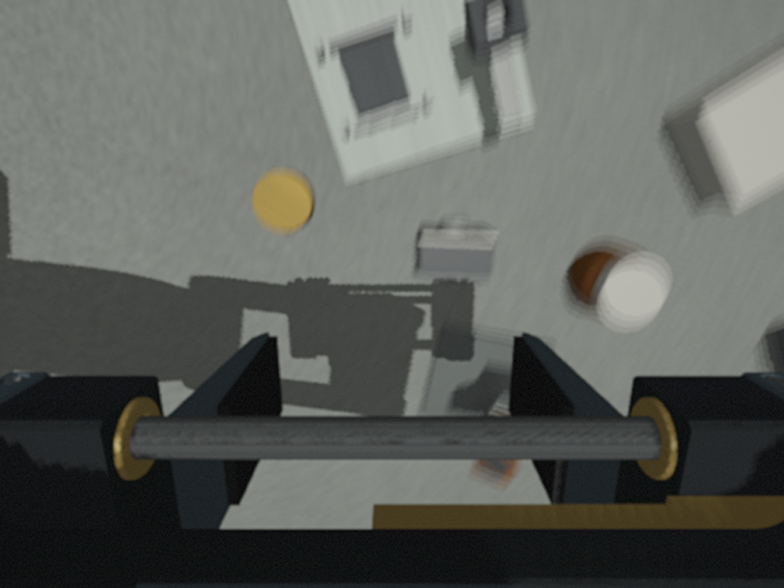

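Run:
```python
from workcell import env
from h import *
s=env.state(); print(s['time_s'],s['ee_pos'],s['ee_rot'],s['qpos'])
env.grab_frame('top');env.grab_frame('top')
s=env.state(); print(s['time_s'],s['ee_pos'],s['ee_rot'],s['qpos'])
p,im=shot(env,'wrist','w2',1.4)
f,cx,cy=K(p)
```

```text
1.0833 [ 448.42 -261.25  258.65] [-179.64   -0.26  -21.45] [-31.76  11.62  92.42   0.42  75.76 -10.41]
1.1833 [ 443.39 -266.1   257.73] [180.    -0.02 -21.9 ] [-32.25  11.58  92.62   0.    75.79 -10.34]
```

View pics/w2.png

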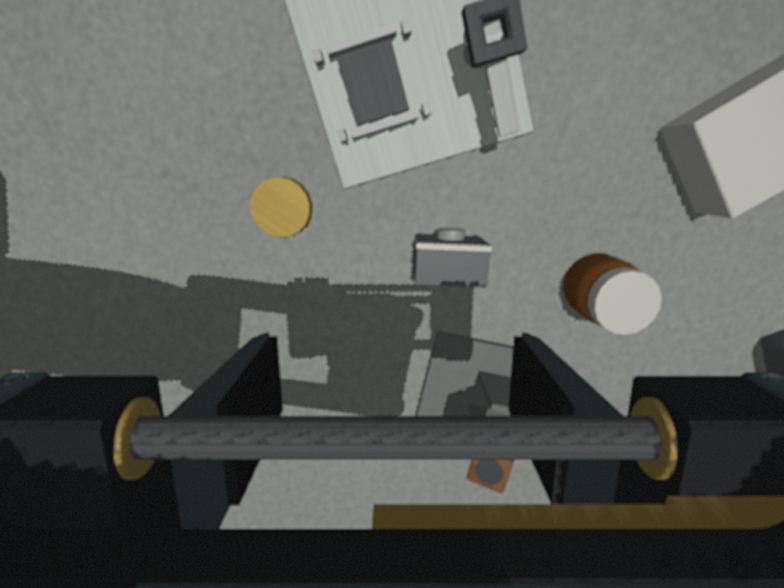

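Run:
```python
from h import *
p,im=load('w2')
cv2.imwrite('pics/w2c.png',cv2.resize(im[140:220,270:380],None,fx=7,fy=7,interpolation=cv2.INTER_CUBIC))
cv2.imwrite('pics/w2m.png',cv2.resize(im[0:140,200:390],None,fx=4,fy=4,interpolation=cv2.INTER_CUBIC))
```

```text
(no output)
```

View pics/w2c.png

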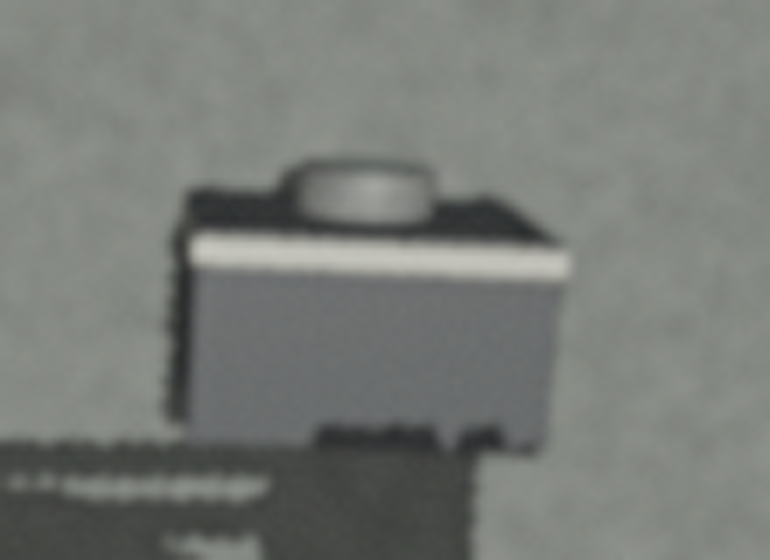

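View pics/w2m.png

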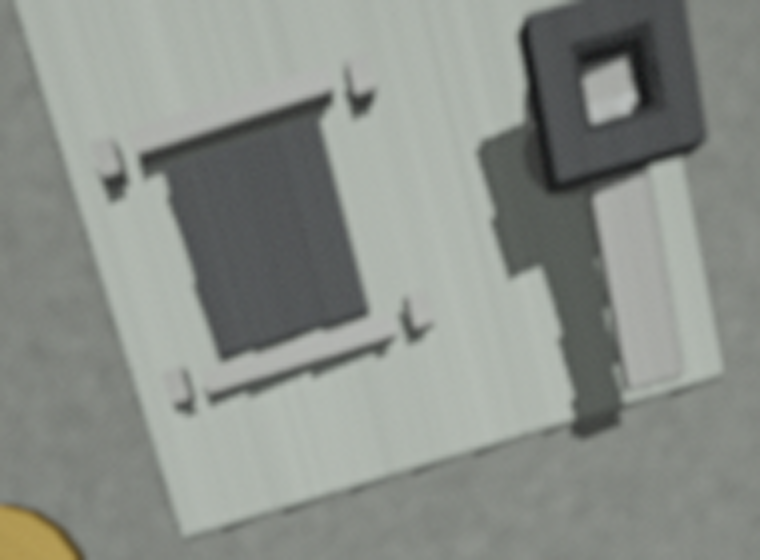

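Run:
```python
from h import *
p,im=load('w2')
def q(pts,sc,o,z):
    P=np.array([plane(p,u/sc+o[0],v/sc+o[1],z) for u,v in pts]); c=P.mean(0)
    print(P[:,:2].tolist(),'c',c); 
    for i in range(4):
        d=P[(i+1)%4]-P[i]; print('  len %.1f ang %.1f'%(np.hypot(*d[:2]),np.degrees(np.arctan2(d[1],d[0]))))
q([(192,235),(570,250),(540,452),(185,440)],7,(270,140),52)
q([(168,172),(318,118),(368,313),(220,358)],4,(200,0),16)
q([(540,20),(680,-15),(703,145),(553,187)],4,(200,0),80)
q([(573,45),(643,25),(660,105),(590,128)],4,(200,0),80)
```

```text
[[467.2782601389174, -253.85770896212333], [522.9545568750927, -278.74980704850185], [507.688065299228, -308.77467936542865], [454.0049306167993, -285.09448237968354]] c [ 487.98 -281.62   52.  ]
  len 61.0 ang -24.1
  len 33.7 ang -117.0
  len 58.7 ang 156.2
  len 33.9 ang 67.0
[[461.9391701029203, -100.6781067229413], [505.7060365751384, -103.67885547579783], [500.3199499301706, -155.31938169549124], [456.3237751566596, -150.71623435685785]] c [ 481.07 -127.6    16.  ]
  len 43.9 ang -3.9
  len 51.9 ang -96.0
  len 44.2 ang 174.0
  len 50.4 ang 83.6
[[555.1609607003551, -117.76691284641721], [586.9753742687622, -122.95690936795974], [582.0337593131195, -156.21342309227646], [546.5534640515581, -151.62513473090257]] c [ 567.68 -137.14   80.  ]
  len 32.2 ang -9.3
  len 33.6 ang -98.5
  len 35.8 ang 172.6
  len 34.9 ang 75.7
[[560.5218282332587, -125.34878051674004], [576.6920684442854, -127.45984811932314], [575.2717820117318, -144.50504165595333], [558.653810737346, -143.02069806807964]] c [ 567.78 -135.08   80.  ]
  len 16.3 ang -7.4
  len 17.1 ang -94.8
  len 16.7 ang 174.9
  len 17.8 ang 84.0
```

Request:
drive_tool:
  motion:
    - [[0.0088,-0.003,-0.024],[0,0,-0.0056]]
    - [[0.0088,-0.003,-0.024],[0,0,-0.0056]]
    - [[0.0088,-0.003,-0.024],[0,0,-0.0056]]
    - [[0.0088,-0.003,-0.024],[0,0,-0.0056]]
    - [[0.0088,-0.003,-0.024],[0,0,-0.0056]]
    - [[0,0,-0.024],[0,0,0]]
    - [[0,0,-0.024],[0,0,0]]
    - [[0,0,-0.024],[0,0,0]]
    - [[0,0,-0.024],[0,0,0]]
    - [[0,0,-0.022],[0,0,0]]
  claw: 1

```text
time_s: 2.07
ee_pos: [483.8, -284.4, 18.2]
ee_rot: [180.0, 0.1, -24.0]
force: [0.6, 0.2, -1.0]
gripper_width: 91.0
```

Run:
```python
from workcell import env
from h import *
p,im=shot(env,'wrist','w3',1.4)
s=env.state(); print(s['time_s'],s['ee_pos'],s['ee_rot'],s['force'])
```

```text
2.1167 [ 481.34 -282.85   14.31] [-179.96    0.52  -23.96] [-1.33  0.2  -2.73]
```

View pics/w3.png

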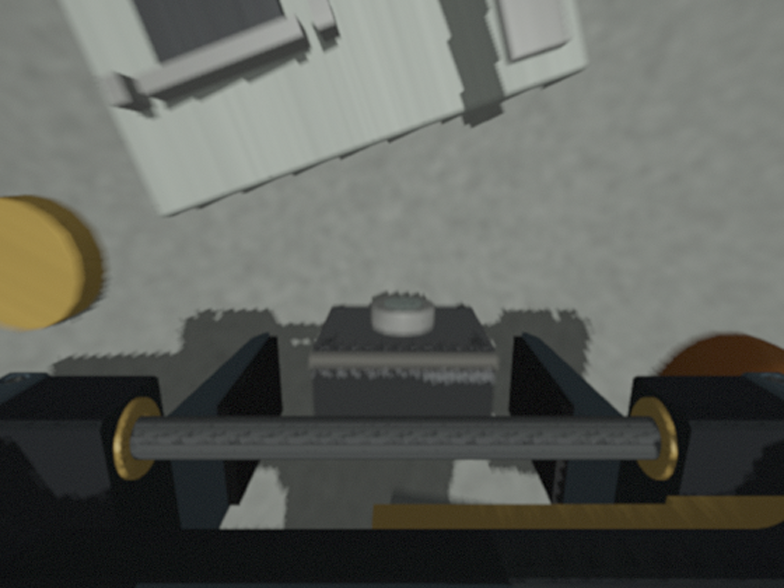

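Request:
drive_tool:
  motion:
    - [[0.002,0.002,0],[0,0,0]]
    - [[0,0,0],[0,0,0]]
    - [[0,0,0],[0,0,0]]
    - [[0,0,0],[0,0,0]]
    - [[0,0,0],[0,0,0]]
    - [[0,0,0.004],[0,0,0]]
    - [[0,0,0.015],[0,0,0]]
    - [[0,0,0.02],[0,0,0]]
    - [[0,0,0.02],[0,0,0]]
    - [[0,0,0.02],[0,0,0]]
  claw: 0
  force: 30

```text
time_s: 2.95
ee_pos: [487.4, -280.7, 99.7]
ee_rot: [-180.0, 0.0, -23.8]
force: [-0.3, -1.0, -1.8]
gripper_width: 59.7
```

Run:
```python
from workcell import env
from h import *
s=env.state(); print(s['time_s'],s['ee_pos'],s['ee_rot'],s['force'],s['gripper_width'],s['qpos'])
p,im=shot(env,'top','t4',4,(300,150,440,290))
```

```text
2.95 [ 487.36 -280.68   99.72] [-180.      0.03  -23.77] [-0.33 -1.05 -1.76] 59.6899157378931 [-31.11  22.7  100.74  -0.    56.58  -7.34]
```

View pics/t4.png

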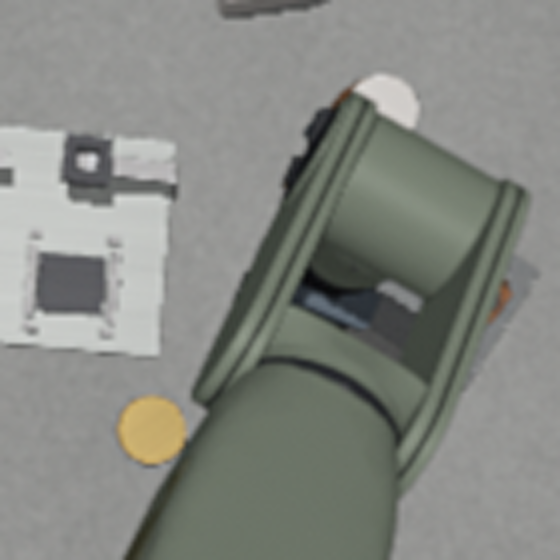

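Request:
drive_tool:
  motion:
    - [[-0.02,-0.002,0.004],[0,0,-0.03]]
    - [[-0.02,-0.002,0.004],[0,0,-0.03]]
    - [[-0.02,-0.002,0.004],[0,0,-0.03]]
    - [[-0.02,-0.002,0.004],[0,0,-0.03]]
    - [[-0.022,-0.002,0.004],[0,0,-0.03]]
    - [[0,0,0],[0.0957,-0.0608,0]]
    - [[0,0,0],[0.0957,-0.0608,0]]
    - [[0,0,0],[0.0957,-0.0608,0]]
    - [[0,0,0],[0.0957,-0.0608,0]]
    - [[0,0,0],[0.0957,-0.0608,0]]

```text
time_s: 3.83
ee_pos: [385.7, -291.8, 119.4]
ee_rot: [-147.3, -0.2, -32.4]
force: [-0.1, 0.7, -3.1]
gripper_width: 59.5
```

Run:
```python
from workcell import env
from h import *
s=env.state(); print(s['time_s'],s['ee_pos'],s['ee_rot'],s['force'],s['gripper_width'],s['qpos']); print(Rt(s['ee_rot']).as_matrix())
```

```text
3.8333 [ 385.74 -291.82  119.36] [-147.32   -0.23  -32.42] [-0.14  0.74 -3.14] 59.52432784572469 [-58.32  22.3  107.44  31.46  68.96 -42.4 ]
[[ 0.84 -0.45  0.29]
 [-0.54 -0.71  0.45]
 [ 0.   -0.54 -0.84]]
```

Request:
drive_tool:
  motion:
    - [[0,0,-0.005],[0.0957,-0.0608,0]]
    - [[0,0,-0.005],[0.0957,-0.0608,0]]
    - [[0,0,-0.008],[0.0957,-0.0608,0]]
    - [[0,0,-0.01],[0.0957,-0.0608,0]]
    - [[0,0,-0.013],[0.0957,-0.0608,0]]
    - [[0,0,-0.013],[0,0,0]]
    - [[0,0,-0.012],[0,0,0]]
    - [[0,0,-0.01],[0,0,0]]
    - [[0,0,-0.008],[0,0,0]]
    - [[0,0,-0.005],[0,0,0]]

```text
time_s: 4.67
ee_pos: [386.2, -290.7, 29.9]
ee_rot: [-115.2, -0.1, -32.3]
force: [0.4, 0.4, -0.8]
gripper_width: 59.9
```

Run:
```python
from workcell import env
from h import *
s=env.state(); print(s['time_s'],s['ee_pos'],s['ee_rot'],s['force'],s['gripper_width'],s['qpos'])
p,im=shot(env,'scene','s4',1.4)
```

```text
4.6667 [ 386.2  -290.7    29.86] [-115.18   -0.14  -32.33] [ 0.44  0.4  -0.81] 59.869592845027 [-68.9   45.53 107.21  47.21  82.44 -68.35]
```

View pics/s4.png

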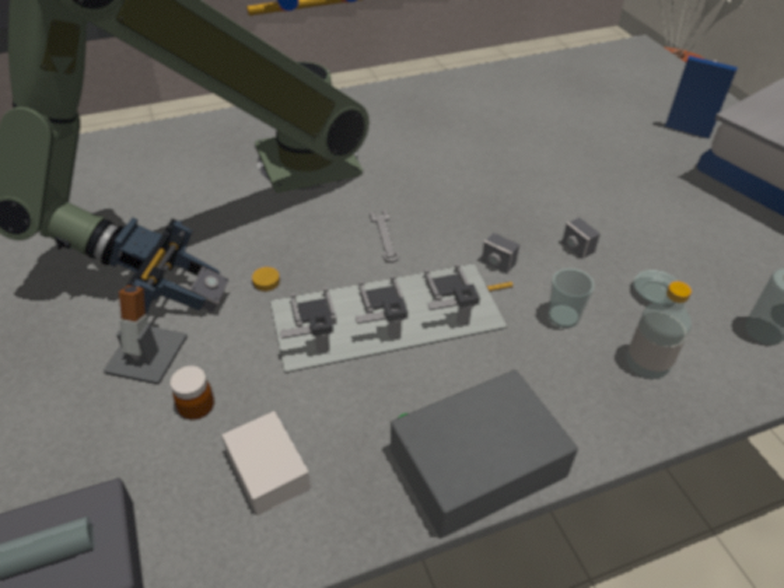

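Request:
drive_tool:
  motion:
    - [[0,0,-0.002],[0,0,0]]
    - [[0,0,0],[0,0,0]]
    - [[0,0,0],[0,0,0]]
    - [[0,0,0],[0,0,0]]
    - [[-0.005,-0.007,0.005],[0,0,0]]
    - [[-0.007,-0.01,0.01],[0,0,0]]
    - [[-0.007,-0.01,0.02],[0,0,0]]
    - [[-0.007,-0.01,0.03],[0,0,0]]
    - [[-0.007,-0.01,0.03],[-0.08,0.05,0]]
    - [[-0.007,-0.01,0.03],[-0.0957,0.0608,0]]
  claw: 1

```text
time_s: 5.55
ee_pos: [344.2, -349.6, 152.7]
ee_rot: [-127.1, 0.1, -32.6]
force: [-0.1, -0.2, -0.3]
gripper_width: 91.1
```

Request:
drive_tool:
  motion:
    - [[0,0,0.01],[-0.0957,0.0608,0]]
    - [[0,0,0.01],[-0.0957,0.0608,0]]
    - [[0,0,0],[-0.0957,0.0608,0]]
    - [[0,0,0],[-0.0957,0.0608,0]]
    - [[0,0,0],[-0.0957,0.0608,0]]
    - [[0,0,0],[-0.0957,0.0608,0]]
    - [[0,0,0],[-0.0957,0.0608,0]]
    - [[0,0,0],[-0.0957,0.0608,0]]
    - [[0,0,0],[-0.01,0.008,0]]
    - [[0,0,0],[0,0,0]]

```text
time_s: 6.38
ee_pos: [346.1, -346.8, 173.5]
ee_rot: [-179.6, 0.0, -32.2]
force: [-0.2, 0.4, -0.2]
gripper_width: 91.4
```

Run:
```python
from workcell import env
from h import *
s=env.state(); print(s['time_s'],s['ee_pos'],s['ee_rot'],s['force'],s['gripper_width'],s['qpos'])
p,im=shot(env,'wrist','w5',1.4)
s=env.state(); print(s['time_s'],s['ee_pos'],s['ee_rot'])
```

```text
6.3833 [ 346.13 -346.79  173.5 ] [-179.59    0.04  -32.17] [-0.21  0.44 -0.19] 91.41671997040751 [-46.67  12.57 103.96   0.43  63.62 -14.69]
6.4333 [ 345.68 -347.64  173.11] [-179.56    0.07  -32.28]
```

View pics/w5.png

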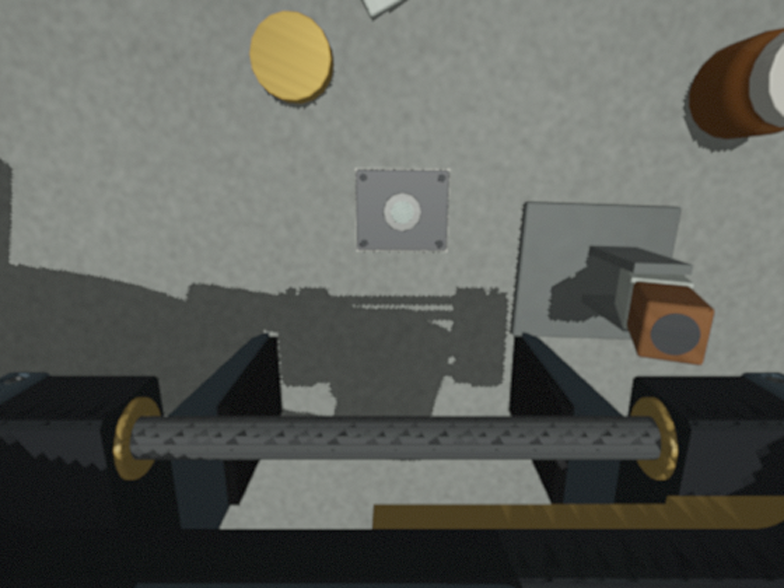

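Run:
```python
from h import *
p,im=load('w5')
g=cv2.cvtColor(im,cv2.COLOR_BGR2GRAY)
cv2.imwrite('pics/w5d.png',cv2.resize(im[130:280,360:520],None,fx=5,fy=5,interpolation=cv2.INTER_CUBIC)[:600])
P=np.array([plane(p,u/1.4,v/1.4,36) for u,v in [(356,169),(449,169),(447,249),(356,249)]])
print(P,P.mean(0)); d=P[1]-P[0];e=P[3]-P[0];print(np.linalg.norm(d),np.linalg.norm(e),np.degrees(np.arctan2(d[1],d[0])),np.degrees(np.arctan2(e[1],e[0])))
print(plane(p,403/1.4,212/1.4,44))
```

```text
[[ 367.21 -267.1    36.  ]
 [ 416.96 -298.27   36.  ]
 [ 390.2  -341.49   36.  ]
 [ 339.25 -309.56   36.  ]] [ 378.4  -304.11   36.  ]
58.7114074399001 50.848589284090615 -32.07578833933233 -123.36472857325198
[ 378.5  -304.95   44.  ]
```

View pics/w5d.png

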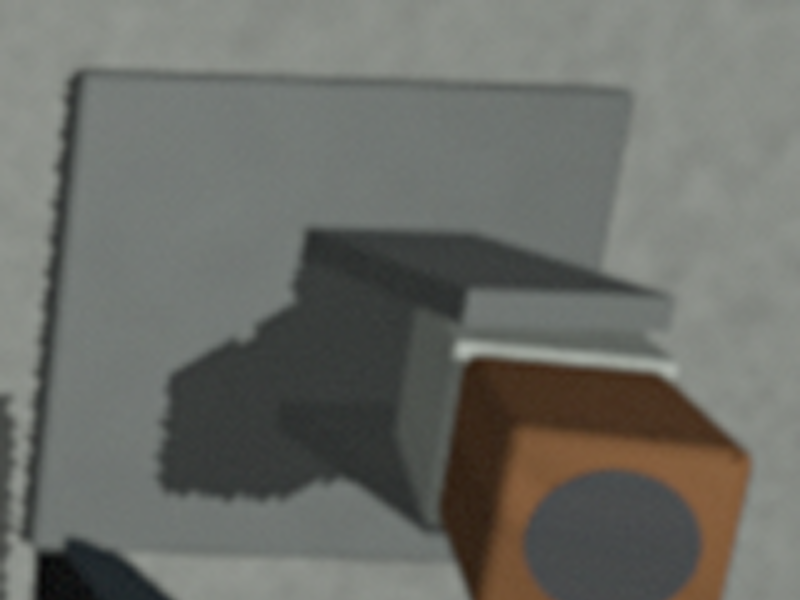

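Request:
drive_tool:
  motion:
    - [[0.0065,0.0085,-0.0165],[-0.0062,0.0039,0]]
    - [[0.0065,0.0085,-0.0165],[0,0,0]]
    - [[0.0065,0.0085,-0.0165],[0,0,0]]
    - [[0.0065,0.0085,-0.0165],[0,0,0]]
    - [[0.0065,0.0085,-0.0165],[0,0,0]]
    - [[0,0,-0.0165],[0,0,0]]
    - [[0,0,-0.0165],[0,0,0]]
    - [[0,0,-0.0165],[0,0,0]]
    - [[0,0,-0.0165],[0,0,0]]
    - [[0,0,-0.0165],[0,0,0]]

```text
time_s: 7.27
ee_pos: [377.2, -306.9, 6.4]
ee_rot: [-180.0, 0.1, -32.5]
force: [0.8, -0.4, -0.1]
gripper_width: 91.3
```

Request:
drive_tool:
  motion:
    - [[0,0,0],[0,0,0]]
    - [[0,0,0],[0,0,0]]
    - [[0,0,0],[0,0,0]]
    - [[0,0,0],[0,0,0]]
    - [[0,0,0],[0,0,0]]
    - [[0,0,0.004],[0,0,0]]
    - [[0,0,0.015],[0,0,0]]
    - [[0,0,0.025],[0,0,0]]
    - [[0,0,0.03],[0,0,0]]
    - [[0,0,0.03],[0,0,0]]
  claw: 0

```text
time_s: 8.1
ee_pos: [377.7, -304.9, 112.9]
ee_rot: [180.0, 0.1, -32.3]
force: [-0.5, 0.1, -2.1]
gripper_width: 60.0
```

Run:
```python
from workcell import env
from h import *
s=env.state(); print(s['time_s'],s['ee_pos'],s['ee_rot'],s['force'],s['gripper_width'],s['qpos'])
p,im=shot(env,'wrist','w6',1.4)
s=env.state(); print(s['time_s'],s['ee_pos'],s['ee_rot'])
```

```text
8.1 [ 377.72 -304.87  112.92] [179.96   0.12 -32.32] [-0.45  0.11 -2.09] 60.02274990865054 [-40.23  15.7  109.59  -0.07  54.83  -7.86]
8.15 [ 380.93 -307.54  118.89] [179.87  -0.56 -32.32]
```

View pics/w6.png

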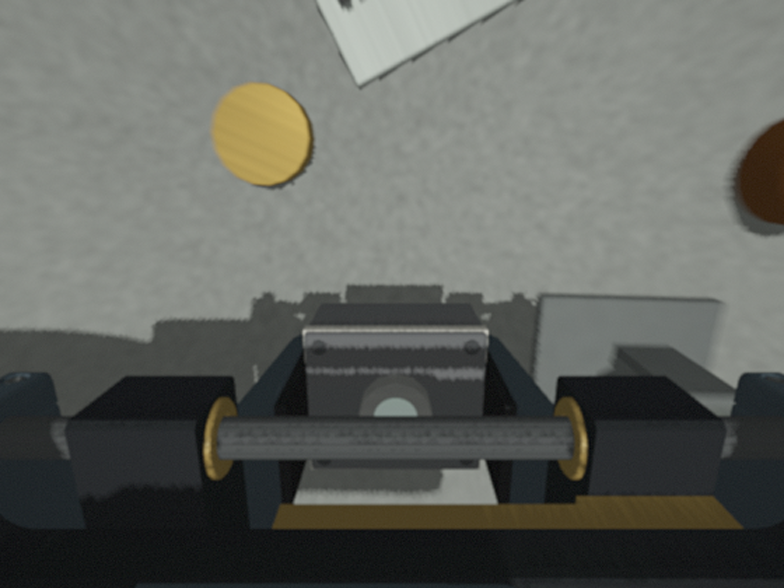

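Request:
drive_tool:
  motion:
    - [[0.0115,0.0117,0.0045],[0,0,0.053]]
    - [[0.0115,0.0117,0.0045],[0,0,0.053]]
    - [[0.0115,0.0117,0.0045],[0,0,0.053]]
    - [[0.0115,0.0117,0.0045],[0,0,0.053]]
    - [[0.0115,0.0117,0.0045],[0,0,0.053]]
    - [[0.0115,0.0117,0.0045],[0,0,0.053]]
    - [[0.0115,0.0117,0.0045],[0,0,0.053]]
    - [[0.0115,0.0117,0.0045],[0,0,0.053]]
    - [[0.0115,0.0117,0.0045],[0,0,0.053]]
    - [[0,0,0],[0,0,0]]

```text
time_s: 8.98
ee_pos: [484.0, -198.6, 153.3]
ee_rot: [180.0, -0.1, -4.8]
force: [0.5, -0.1, -2.1]
gripper_width: 60.2
```

Run:
```python
from workcell import env
from h import *
env.grab_frame('top');env.grab_frame('top')
s=env.state(); print(s['time_s'],s['ee_pos'],s['ee_rot'],s['force'],s['gripper_width'])
p,im=shot(env,'wrist','w7',1.4)
s=env.state(); print(s['time_s'],s['ee_pos'],s['ee_rot'])
cv2.imwrite('pics/w7m.png',cv2.resize(im[0:210,140:400],None,fx=3,fy=2.8,interpolation=cv2.INTER_CUBIC))
```

```text
9.0833 [ 481.49 -199.86  152.24] [179.92   0.07  -4.97] [ 0.6  -0.48 -2.54] 59.506077844570775
9.1333 [ 480.99 -200.17  152.02] [179.93   0.11  -5.02]
```

View pics/w7.png

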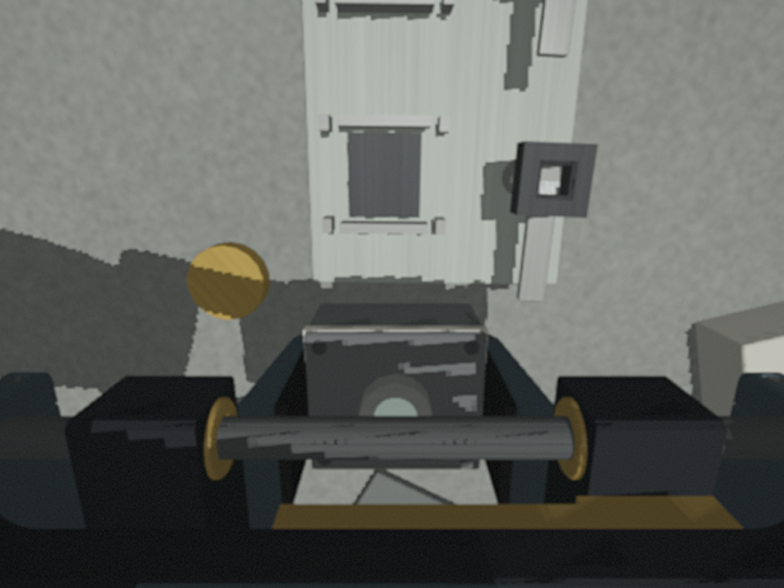

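View pics/w7m.png

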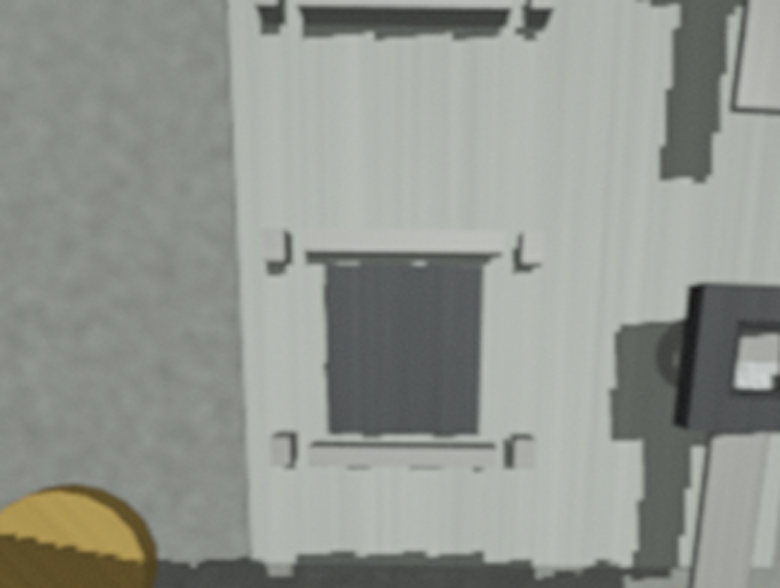

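Run:
```python
from h import *
p,im=load('w7')
W=lambda u,v,z: plane(p,140+u/3,v/2.8,z)[:2]
a=W(307,253,26);b=W(500,253,26);c=W(496,443,26);d=W(313,443,26)
print(a,b,c,d,(a+b+c+d)/4); print('yw',np.linalg.norm((a+b-c-d)/2),'ang',np.degrees(np.arctan2(*(b-a)[::-1])),np.degrees(np.arctan2(*(c-d)[::-1])),np.degrees(np.arctan2(*((a+b-c-d))[::-1]))-90)
e=(W(288,240,26)+W(293,445,26))/2; f=(W(520,240,26)+W(512,445,26))/2; print(e,f,np.linalg.norm(e-f),(e+f)/2)
s=[W(327,262,16),W(483,262,16),W(479,433,16),W(329,433,16)];print(s,np.mean(s,0))
# plate left edge
g=W(230,20,8);h=W(250,560,8);print('plate edge',g,h,np.degrees(np.arctan2(*(g-h)[::-1]))-90)
# head
H=[W(140+0,0,80)]
for q in [(735,333),(780,333)]: print(W(*q,80))
V=lambda u,v,z: plane(p,u/1.4,v/1.4,z)[:2]
hd=[V(526,142,80),V(597,145,80),V(588,216,80),V(518,213,80)];print('head',hd,np.mean(hd,0))
so=[V(540,161,80),V(577,163,80),V(573,199,80),V(537,196,80)];print('sock',so,np.mean(so,0))
```

```text
[457.48 -95.7 ] [ 510.65 -100.24] [ 505.88 -155.84] [ 452.64 -151.3 ] [ 481.66 -125.77]
yw 55.808010051823246 ang -4.878773947935048 -4.868802517328076 -4.93763919027127
[ 449.72 -121.55] [ 513.43 -126.98] 63.94919932284148 [ 481.57 -124.27]
[array([461.83, -97.91]), array([ 506.37, -101.71]), array([ 501.58, -153.39]), array([ 456.59, -149.56])] [ 481.59 -125.64]
plate edge [442.07 -28.22] [ 425.66 -191.07] -5.755029938121723
[ 559.54 -127.22]
[ 569.9 -128.1]
head [array([ 553.21, -115.15]), array([ 587.8 , -119.49]), array([ 584.43, -153.65]), array([ 548.91, -149.12])] [ 568.59 -134.35]
sock [array([ 560.03, -124.64]), array([ 578.25, -127.15]), array([ 576.64, -144.48]), array([ 558.55, -141.46])] [ 568.37 -134.43]
```

Request:
drive_tool:
  motion:
    - [[0,0.0148,0],[0,0,0]]
    - [[0,0.0148,0],[0,0,0]]
    - [[0,0.0148,0],[0,0,0]]
    - [[0,0.0148,0],[0,0,0]]
    - [[0,0.0148,-0.01],[0,0,0]]
    - [[0,0,-0.022],[0,0,0]]
    - [[0,0,-0.022],[0,0,0]]
    - [[0,0,-0.022],[0,0,0]]
    - [[0,0,-0.022],[0,0,0]]
    - [[0,0,-0.006],[0,0,0]]

```text
time_s: 9.97
ee_pos: [478.5, -126.2, 45.2]
ee_rot: [-180.0, 0.4, -5.1]
force: [-0.8, -0.6, -2.3]
gripper_width: 59.7
```

Run:
```python
from workcell import env
from h import *
env.grab_frame('top');env.grab_frame('top');env.grab_frame('top')
s=env.state(); print(s['time_s'],s['ee_pos'],s['ee_rot'],s['force'],s['gripper_width'])
p,im=shot(env,'wrist','w8',1.4)
s=env.state(); print(s['time_s'],s['ee_pos'],s['ee_rot'])
```

```text
10.1167 [ 481.45 -126.71   48.32] [179.94   0.09  -5.07] [-0.65  0.05 -2.34] 60.21944317760114
10.1667 [ 482.23 -126.82   49.05] [179.92  -0.03  -5.06]
```

View pics/w8.png

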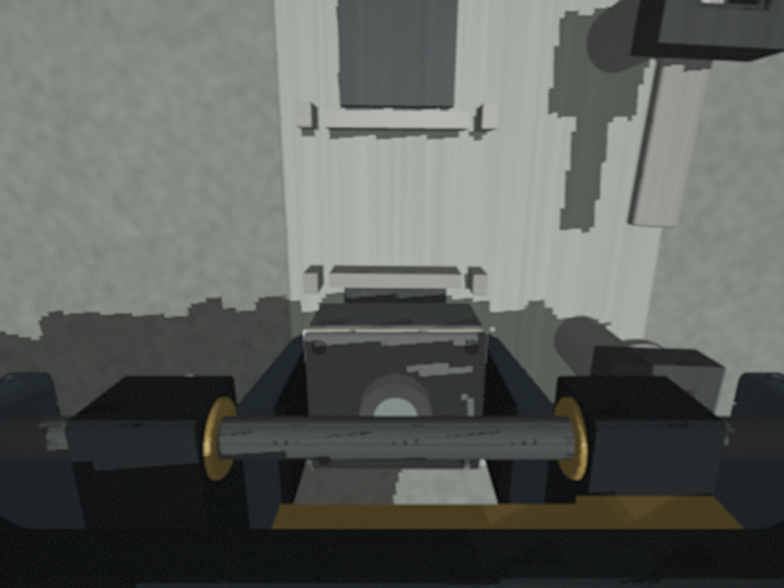

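Request:
drive_tool:
  motion:
    - [[0,0.0007,-0.005],[0,0,0]]
    - [[0,0,-0.005],[0,0,0]]
    - [[0,0,-0.004],[0,0,0]]
    - [[0,0,-0.003],[0,0,0]]
    - [[0,0,-0.003],[0,0,0]]
    - [[0,0,-0.002],[0,0,0]]
    - [[0,0,-0.002],[0,0,0]]
    - [[0,0,0],[0,0,0]]
    - [[0,0,0],[0,0,0]]
    - [[0,0,0],[0,0,0]]

```text
time_s: 11.0
ee_pos: [481.8, -125.5, 24.6]
ee_rot: [179.9, 0.0, -5.0]
force: [-2.3, 0.5, 3.0]
gripper_width: 59.4
```

Run:
```python
from workcell import env
from h import *
s=env.state(); print(s['time_s'],s['ee_pos'],s['ee_rot'],s['force'],s['gripper_width'])
p,im=shot(env,'wrist','w9',1.4)
s=env.state(); print(s['time_s'],s['ee_pos'],s['ee_rot'])
```

```text
11.0 [ 481.79 -125.51   24.56] [179.94   0.04  -5.01] [-2.33  0.48  2.99] 59.437560321918504
11.05 [ 481.8  -125.51   24.53] [179.94   0.04  -5.01]
```

View pics/w9.png

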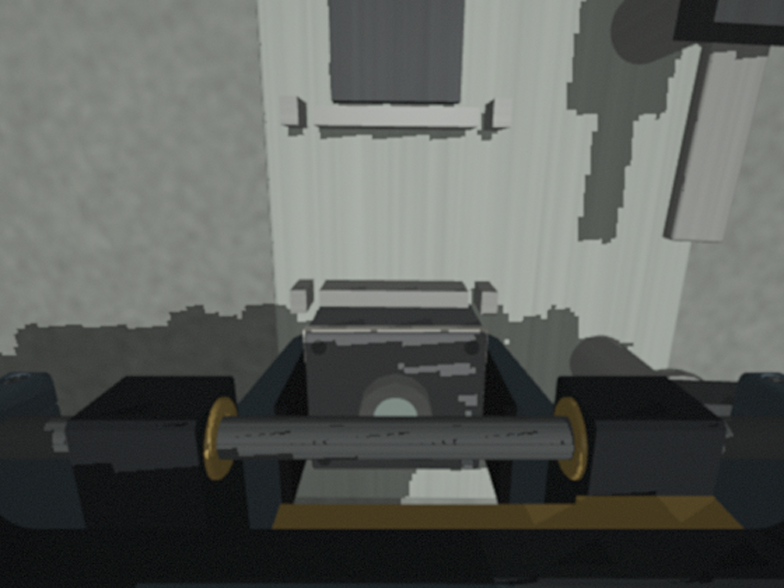

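Request:
drive_tool:
  motion:
    - [[0,0,0],[0,0,0]]
    - [[0,0,0],[0,0,0]]
    - [[0,0,0],[0,0,0]]
    - [[0,0,0.005],[0,0,0]]
    - [[0,0,0.015],[0,0,0]]
    - [[0,0,0.025],[0,0,0]]
    - [[0,0,0.035],[0,0,0]]
    - [[0,0,0.04],[0,0,0]]
    - [[0,0,0.04],[0,0,0]]
    - [[0,0,0.04],[0,0,0]]
  claw: 0.85

```text
time_s: 11.88
ee_pos: [481.3, -125.4, 226.5]
ee_rot: [179.9, 0.0, -5.0]
force: [0.4, 0.2, 0.0]
gripper_width: 77.1
```

Run:
```python
from workcell import env
from h import *
env.grab_frame('top')
p,im=shot(env,'top','t10',1.4)
p,im=shot(env,'wrist','w10',1.4)
s=env.state(); print(s['time_s'],s['ee_pos'],s['ee_rot'],s['gripper_width'])
```

```text
12.0333 [ 483.64 -126.05  227.92] [179.85  -0.42  -5.01] 77.369692889748
```

View pics/w10.png

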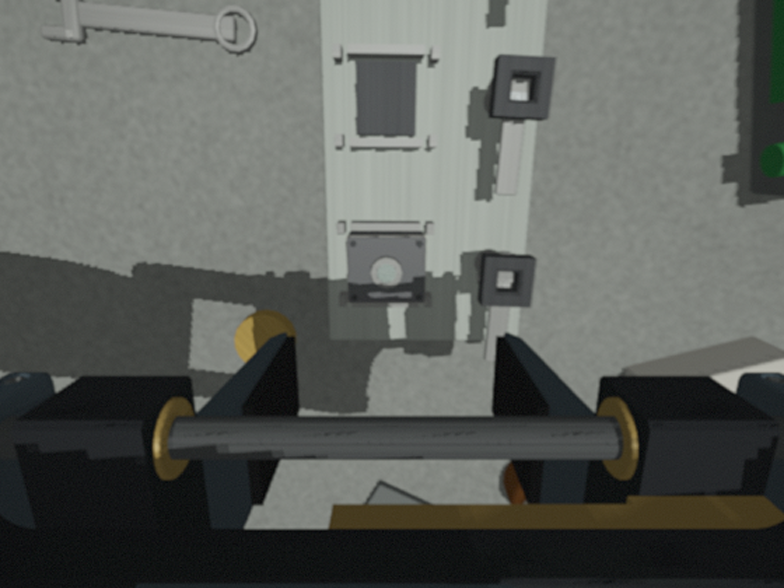

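View pics/t10.png

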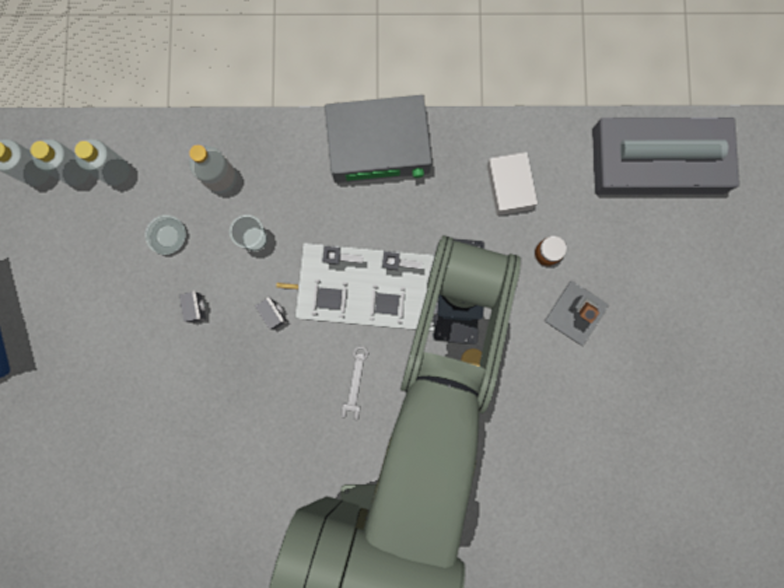

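Request:
drive_tool:
  motion:
    - [[0.0025,0.036,-0.003],[0,0,0.085]]
    - [[0.0025,0.036,-0.003],[0,0,0.085]]
    - [[0.0025,0.036,-0.003],[0,0,0.085]]
    - [[0.0025,0.036,-0.003],[0,0,0.085]]
    - [[0.0025,0.036,-0.003],[0,0,0.085]]
    - [[0.0025,0.036,-0.003],[0,0,0.085]]
    - [[0.0025,0.036,-0.003],[0,0,0.085]]
    - [[0.0025,0.036,-0.003],[0,0,0.085]]
    - [[0.0025,0.036,-0.003],[0,0,0.085]]
    - [[0,0,0],[0,0,0]]
  claw: 1

```text
time_s: 12.87
ee_pos: [503.3, 203.7, 194.8]
ee_rot: [-179.9, 0.1, 39.2]
force: [-0.2, 0.5, 0.4]
gripper_width: 91.4
```

Run:
```python
from workcell import env
from h import *
env.grab_frame('top');env.grab_frame('top')
p,im=shot(env,'wrist','w11',1.4)
s=env.state(); print(s['time_s'],s['ee_pos'],s['ee_rot'],s['gripper_width'],s['qpos'])
```

```text
13.0167 [503.33 198.04 195.81] [179.96   0.24  38.84] 90.97554292907216 [ 20.33  16.07  95.61  -0.12  68.53 -18.47]
```

View pics/w11.png

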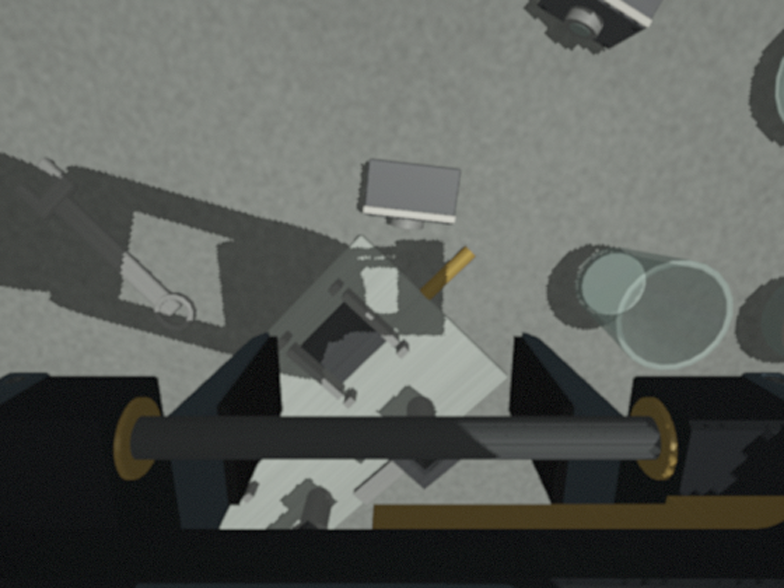

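Run:
```python
from h import *
p,im=load('w11')
P=np.array([plane(p,u/1.4,v/1.4,52) for u,v in [(370,159),(461,169),(457,222),(363,213)]])
print(P,P.mean(0)); d=P[1]-P[0];e=P[3]-P[0];d2=P[2]-P[3];print(np.linalg.norm(d),np.linalg.norm(e),np.degrees(np.arctan2(d[1],d[0])),np.degrees(np.arctan2(d2[1],d2[0])),np.degrees(np.arctan2(e[1],e[0])))
print('rim',plane(p,670/1.4,320/1.4,90),plane(p,733/1.4,320/1.4,90),plane(p,617/1.4,320/1.4,90))
```

```text
[[437.99 253.78  52.  ]
 [487.16 285.74  52.  ]
 [507.38 258.71  52.  ]
 [455.44 224.13  52.  ]] [471.99 255.59  52.  ]
58.649875427505286 34.40836425431963 33.02643172239532 33.65476526048526 -59.51695775217195
rim [642.17 296.51  90.  ] [672.18 320.91  90.  ] [616.89 275.95  90.  ]
```

Request:
drive_tool:
  motion:
    - [[-0.0063,0.0115,-0.014],[0,0,-0.02]]
    - [[-0.0063,0.0115,-0.014],[0,0,-0.02]]
    - [[-0.0063,0.0115,-0.014],[0,0,-0.02]]
    - [[-0.0063,0.0115,-0.014],[0,0,-0.02]]
    - [[-0.0063,0.0115,-0.014],[0,0,-0.016]]
    - [[0,0,-0.021],[0,0,0]]
    - [[0,0,-0.021],[0,0,0]]
    - [[0,0,-0.021],[0,0,0]]
    - [[0,0,-0.021],[0,0,0]]
    - [[0,0,-0.021],[0,0,0]]

```text
time_s: 13.85
ee_pos: [472.7, 254.0, 21.3]
ee_rot: [179.9, 0.1, 33.2]
force: [-0.2, 0.1, -1.3]
gripper_width: 91.2
```

Run:
```python
from workcell import env
from h import *
env.grab_frame('top')
p,im=shot(env,'wrist','w12',1.4)
s=env.state(); print(s['time_s'],s['ee_pos'],s['ee_rot'],s['gripper_width'],s['qpos'])
```

```text
13.95 [470.33 252.96  19.34] [179.97   0.51  33.17] 91.24920293562126 [ 27.09  26.39 109.19  -0.12  44.92  -6.  ]
```

View pics/w12.png

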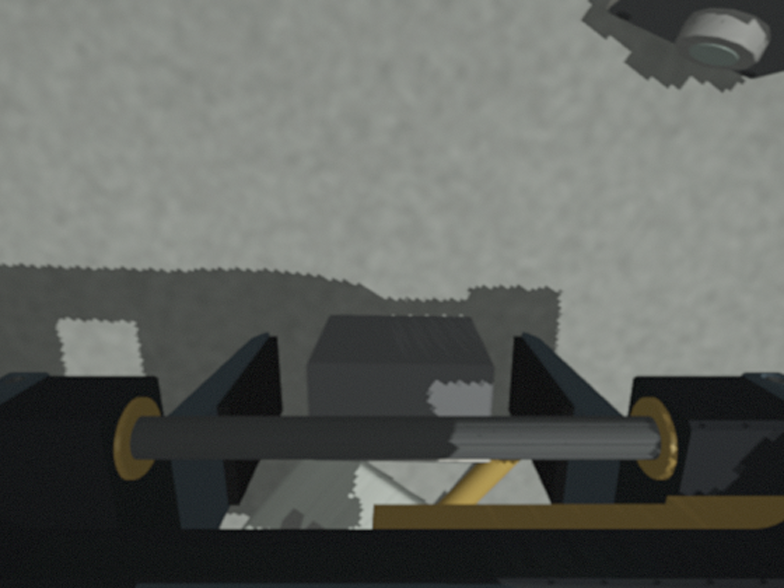

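Request:
drive_tool:
  motion:
    - [[0.0005,0.001,0],[0,0,0]]
    - [[0,0,0],[0,0,0]]
    - [[0,0,0],[0,0,0]]
    - [[0,0,0],[0,0,0]]
    - [[0,0,0],[0,0,0]]
    - [[0,0,0.005],[0,0,0]]
    - [[-0.005,0,0.02],[0,0,0]]
    - [[-0.01,0,0.03],[0,0,0]]
    - [[-0.015,0,0.03],[0,0,0]]
    - [[-0.02,0,0.03],[0,0,0]]
  claw: 0

```text
time_s: 14.78
ee_pos: [423.3, 257.1, 138.6]
ee_rot: [179.9, 0.0, 33.3]
force: [0.3, -0.2, -0.7]
gripper_width: 59.8
```

Run:
```python
from workcell import env
from h import *
s=env.state(); print(s['time_s'],s['ee_pos'],s['ee_rot'],s['gripper_width'],s['qpos'])
p,im=shot(env,'top','t13',1.4)
```

```text
14.7833 [423.34 257.07 138.61] [179.93   0.01  33.29] 59.80333513129397 [ 29.98  14.87 106.4   -0.08  58.74  -3.26]
```

View pics/t13.png

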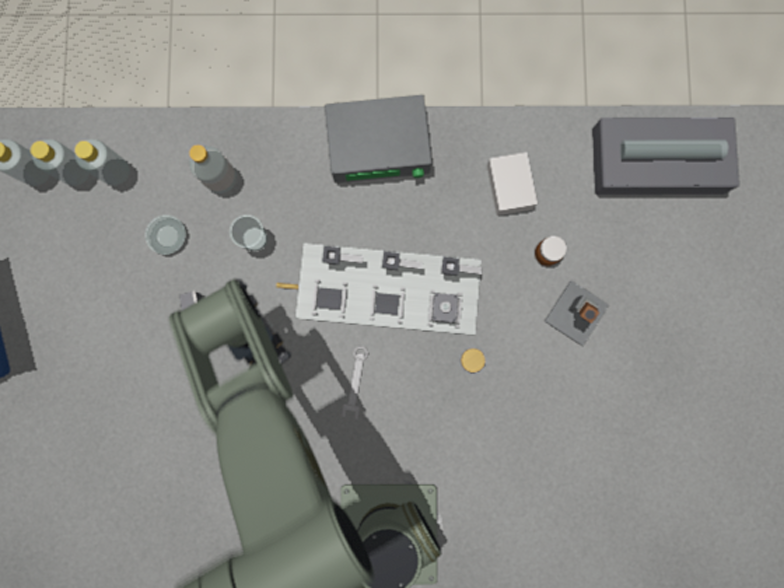

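Request:
drive_tool:
  motion:
    - [[-0.004,0,0],[-0.0929,-0.061,0]]
    - [[-0.004,0,0],[-0.0929,-0.061,0]]
    - [[-0.004,0,0],[-0.0929,-0.061,0]]
    - [[-0.004,0,0],[-0.0929,-0.061,0]]
    - [[-0.004,0,0],[-0.0929,-0.061,0]]
    - [[-0.004,0,0],[-0.0929,-0.061,0]]
    - [[-0.004,0,-0.005],[-0.0929,-0.061,0]]
    - [[-0.004,0,-0.01],[-0.0929,-0.061,0]]
    - [[-0.004,0,-0.01],[-0.0929,-0.061,0]]
    - [[0,0,-0.01],[0,0,0]]

```text
time_s: 15.67
ee_pos: [385.3, 258.7, 98.4]
ee_rot: [122.5, 0.4, 33.5]
force: [0.1, 1.0, -1.4]
gripper_width: 60.1
```

Run:
```python
from workcell import env
from h import *
s=env.state(); print(s['time_s'],s['ee_pos'],s['ee_rot'],s['gripper_width'],s['qpos']); print(Rt(s['ee_rot']).as_matrix())
p,im=shot(env,'scene','s14',1.4)
```

```text
15.6667 [385.31 258.66  98.44] [122.53   0.36  33.5 ] 60.06862500428138 [ 63.88  33.44 111.34 -47.68  78.95  59.2 ]
[[ 0.83  0.3   0.46]
 [ 0.55 -0.45 -0.7 ]
 [-0.01  0.84 -0.54]]
```

View pics/s14.png

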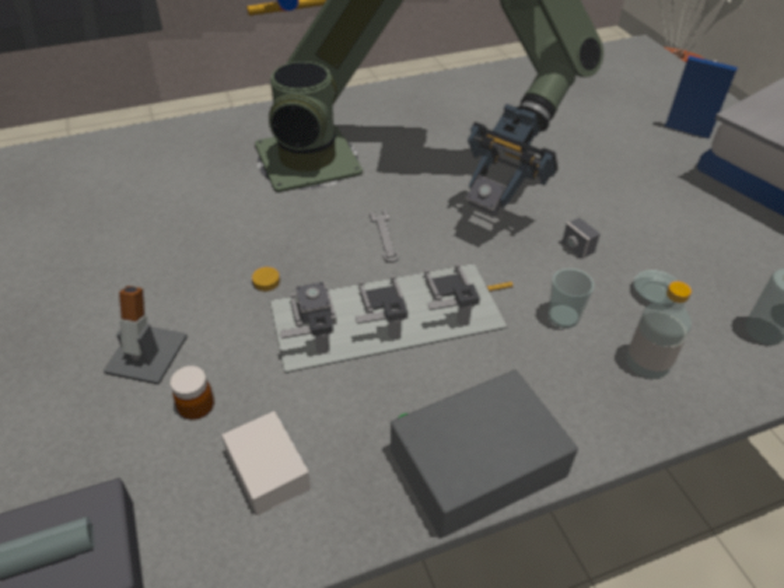

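Good. Lower until just above the bench.

Request:
drive_tool:
  motion:
    - [[0,0,-0.01],[0,0,0]]
    - [[0,0,-0.01],[0,0,0]]
    - [[0,0,-0.01],[0,0,0]]
    - [[0,0,-0.01],[0,0,0]]
    - [[0,0,-0.01],[0,0,0]]
    - [[0,0,-0.008],[0,0,0]]
    - [[0,0,-0.006],[0,0,0]]
    - [[0,0,-0.004],[0,0,0]]
    - [[0,0,-0.002],[0,0,0]]
    - [[0,0,0],[0,0,0]]

```text
time_s: 16.55
ee_pos: [387.2, 257.0, 31.9]
ee_rot: [122.6, 0.1, 33.3]
force: [-0.4, -0.5, -1.0]
gripper_width: 59.6
```

Run:
```python
from workcell import env
from h import *
s=env.state(); print(s['time_s'],s['ee_pos'],s['ee_rot'],s['force'],s['gripper_width'],s['qpos'])
p,im=shot(env,'scene','s15',5,(300,80,440,200))
```

```text
16.55 [387.2  256.97  31.9 ] [122.62   0.08  33.27] [-0.36 -0.48 -0.97] 59.644967569849754 [ 63.58  39.7  113.23 -49.33  73.37  65.71]
```

View pics/s15.png

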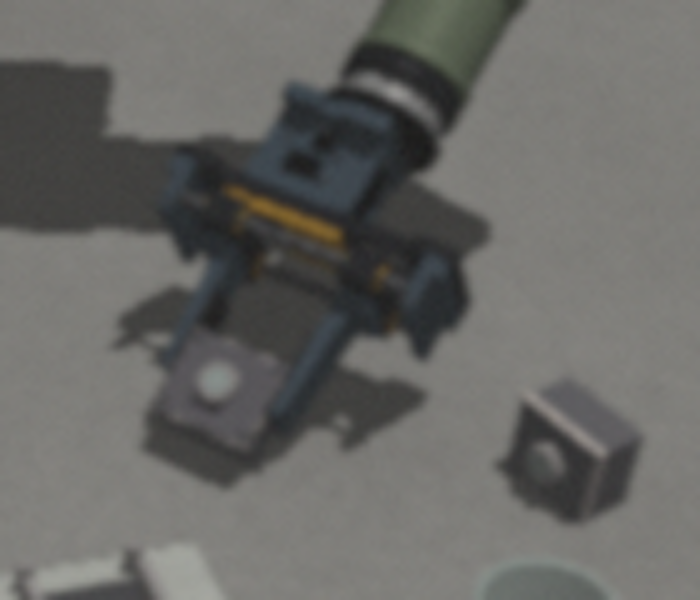

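Request:
drive_tool:
  motion:
    - [[0,0,-0.002],[0,0,0]]
    - [[0,0,0],[0,0,0]]
    - [[0,0,0],[0,0,0]]
    - [[0,0,0],[0,0,0]]
    - [[-0.005,0.007,0.006],[0,0,0]]
    - [[-0.007,0.01,0.012],[0,0,0]]
    - [[-0.005,0.007,0.025],[0,0,0]]
    - [[0,0,0.035],[0,0,0]]
    - [[0,0,0.035],[0.08,0.052,0]]
    - [[0,0,0.035],[0.0929,0.061,0]]
  claw: 1

```text
time_s: 17.43
ee_pos: [369.0, 282.4, 178.7]
ee_rot: [134.7, 0.2, 33.5]
force: [0.3, 0.6, -0.1]
gripper_width: 91.4
```

Request:
drive_tool:
  motion:
    - [[0.004,-0.006,0],[0.0929,0.061,0]]
    - [[0.004,-0.006,0],[0.0929,0.061,0]]
    - [[0.004,-0.006,0],[0.0929,0.061,0]]
    - [[0.004,-0.006,0],[0.0929,0.061,0]]
    - [[0.004,-0.006,0],[0.0929,0.061,0]]
    - [[0.004,-0.006,0],[0.0929,0.061,0]]
    - [[0.004,-0.006,0],[0.0929,0.061,0]]
    - [[0.004,-0.006,0],[0.013,0.009,0]]
    - [[0.004,-0.006,0],[0,0,0]]
    - [[0,0,0],[0,0,0]]

```text
time_s: 18.27
ee_pos: [406.6, 226.0, 178.6]
ee_rot: [179.9, 0.1, 33.2]
force: [0.5, -0.8, -0.4]
gripper_width: 91.2
```

Run:
```python
from workcell import env
from h import *
env.grab_frame('top');env.grab_frame('top')
p,im=shot(env,'wrist','w16',1.4)
s=env.state(); print(s['time_s'],s['ee_pos'],s['ee_rot'],s['force'],s['gripper_width'],s['qpos'])
```

```text
18.4167 [405.51 227.8  178.17] [179.95   0.09  33.4 ] [ 0.34 -0.63 -0.14] 91.16315138874936 [ 27.95  10.1  106.47  -0.07  63.51  -5.42]
```

View pics/w16.png

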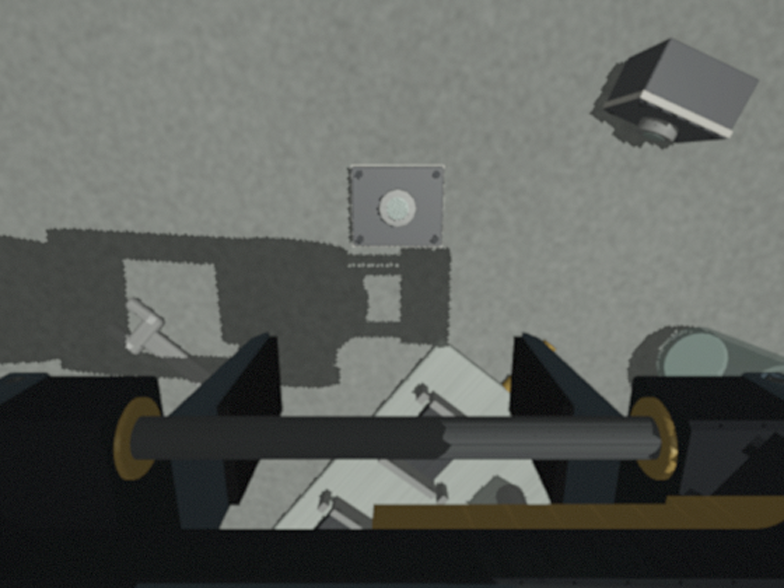

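Run:
```python
from h import *
p,im=load('w16')
P=np.array([plane(p,u/1.4,v/1.4,36) for u,v in [(349,165),(444,165),(443,247),(349,246)]])
print(P.mean(0)); d=P[1]-P[0];e=P[3]-P[0];print(np.linalg.norm(d),np.linalg.norm(e),np.degrees(np.arctan2(d[1],d[0])),np.degrees(np.arctan2(e[1],e[0])))
print(plane(p,398/1.4,208/1.4,44))
```

```text
[377.03 272.81  36.  ]
60.64076880664147 52.044972947978415 33.449049657637836 -58.11796922834579
[378.04 273.3   44.  ]
```

Request:
drive_tool:
  motion:
    - [[-0.0057,0.0092,-0.015],[0,0,0]]
    - [[-0.0057,0.0092,-0.015],[0,0,0]]
    - [[-0.0057,0.0092,-0.015],[0,0,0]]
    - [[-0.0057,0.0092,-0.015],[0,0,0]]
    - [[-0.0057,0.0092,-0.015],[0,0,0]]
    - [[0,0,-0.019],[0,0,0]]
    - [[0,0,-0.019],[0,0,0]]
    - [[0,0,-0.019],[0,0,0]]
    - [[0,0,-0.019],[0,0,0]]
    - [[0,0,-0.019],[0,0,0]]

```text
time_s: 19.25
ee_pos: [376.8, 274.3, 7.3]
ee_rot: [179.9, 0.1, 33.5]
force: [0.1, 0.4, 1.1]
gripper_width: 91.4
```

Request:
drive_tool:
  motion:
    - [[0,0,0],[0,0,0]]
    - [[0,0,0],[0,0,0]]
    - [[0,0,0],[0,0,0]]
    - [[0,0,0],[0,0,0]]
    - [[0,0,0],[0,0,0]]
    - [[0,0,0.004],[0,0,0]]
    - [[0,0,0.015],[0,0,0]]
    - [[0,0,0.025],[0,0,0]]
    - [[0,0,0.03],[0,0,0]]
    - [[0,0,0.03],[0,0,0]]
  claw: 0

```text
time_s: 20.08
ee_pos: [377.2, 272.5, 113.6]
ee_rot: [179.9, 0.1, 33.3]
force: [-0.3, 0.9, -2.0]
gripper_width: 59.6
```

Run:
```python
from workcell import env
from h import *
s=env.state(); print(s['time_s'],s['ee_pos'],s['ee_rot'],s['force'],s['gripper_width'],s['qpos'])
p,im=load('w11')
p,im=shot(env,'wrist','w17',1.4)
```

```text
20.0833 [377.21 272.52 113.59] [179.95   0.11  33.29] [-0.31  0.94 -1.98] 59.6244670266917 [ 34.47  14.   111.96  -0.06  54.16   1.22]
```

View pics/w17.png

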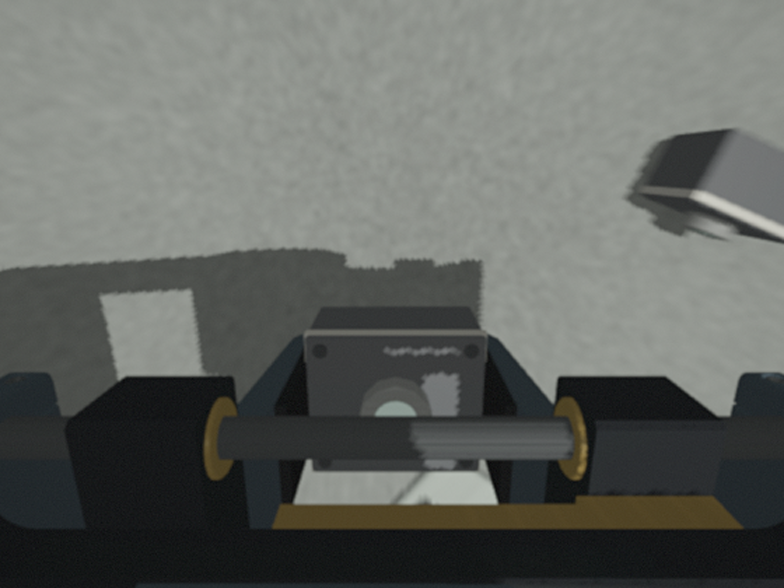

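Request:
drive_tool:
  motion:
    - [[0.0128,-0.03,0.001],[0,0,-0.074]]
    - [[0.0128,-0.03,0.001],[0,0,-0.074]]
    - [[0.0128,-0.03,0.001],[0,0,-0.074]]
    - [[0.0128,-0.03,0.001],[0,0,-0.074]]
    - [[0.0128,-0.03,0.001],[0,0,-0.074]]
    - [[0.0128,-0.03,0.001],[0,0,-0.074]]
    - [[0.0128,-0.03,0.001],[0,0,-0.074]]
    - [[0.0128,-0.03,0.001],[0,0,-0.074]]
    - [[0.0128,-0.0305,0.001],[0,0,-0.074]]
    - [[0,0,0],[0,0,0]]

```text
time_s: 20.97
ee_pos: [495.7, -2.1, 122.0]
ee_rot: [179.8, -0.2, -5.2]
force: [0.2, 1.3, -2.4]
gripper_width: 59.6
```

Run:
```python
from workcell import env
from h import *
env.grab_frame('top');env.grab_frame('top');env.grab_frame('top')
p,im=shot(env,'wrist','w18',1.4)
s=env.state(); print(s['time_s'],s['ee_pos'],s['ee_rot'],s['force'],s['gripper_width'],s['qpos'])
```

```text
21.1667 [492.23   2.94 121.19] [179.97   0.1   -4.83] [ 0.78  0.17 -2.06] 59.69448647056324 [ -0.98  15.72 108.11  -0.03  56.27   3.87]
```

View pics/w18.png

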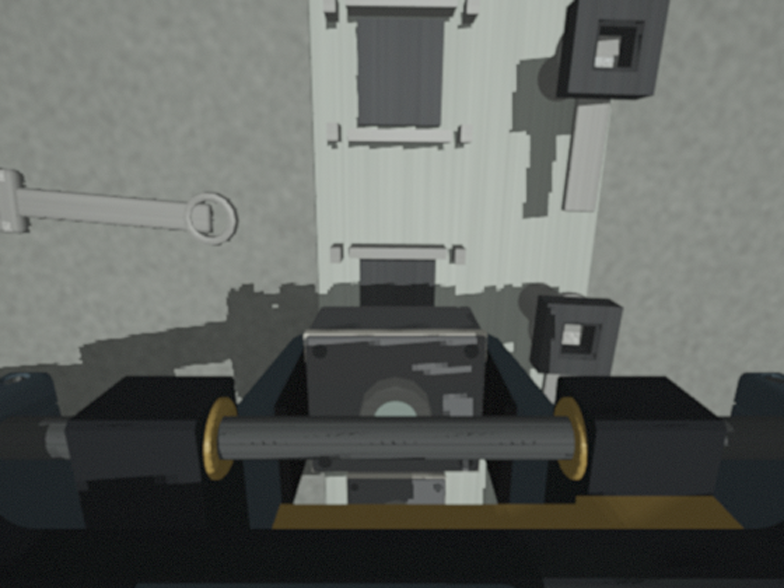

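Run:
```python
from h import *
p,im=load('w18')
V=lambda u,v,z: plane(p,u/1.4,v/1.4,z)[:2]
yv=np.array([0.0854,0.9963])
a=V(350,258,26);b=V(446,259,26);print('b +y inner',a,b,'centre',(a+b)/2-29*yv)
e=V(342,252,26);f=V(453,252,26);print(np.linalg.norm(f-e),(e+f)/2)
a1=V(349,14,26);b1=V(457,14,26);c1=V(453,129,26);d1=V(343,129,26)
print('a centre',(a1+b1+c1+d1)/4,np.linalg.norm((a1+b1-c1-d1)/2))
so=[V(559+11,0,80)]
hb=[V(540,296,80),V(621,304,80),V(612,377,80),V(535,370,80)]
sb=[V(559,320,80),V(602,324,80),V(598,355,80),V(556,352,80)];print('sock b',np.mean(sb,0),sb)
sa=[V(598,18,80),V(643,21,80),V(638,69,80),V(594,66,80)];print('sock a',np.mean(sa,0),sa)
```

```text
b +y inner [469.4   33.19] [524.13  28.02] centre [494.29   1.71]
63.314857250647876 [496.78  34.37]
a centre [505.92 126.89] 54.02281601543471
sock b [580.36  -4.71] [array([570.83,   5.14]), array([591.17,   1.43]), array([589.86, -14.33]), array([569.6 , -11.08])]
sock a [593.07 120.97] [array([584.6 , 130.93]), array([602.5 , 128.36]), array([601.56, 110.97]), array([583.6 , 113.61])]
```

Request:
drive_tool:
  motion:
    - [[0.0005,-0.0009,-0.02],[0,0,0]]
    - [[0,0,-0.022],[0,0,0]]
    - [[0,0,-0.02],[0,0,0]]
    - [[0,0,-0.012],[0,0,0]]
    - [[0,0,-0.008],[0,0,0]]
    - [[0,0,-0.006],[0,0,0]]
    - [[0,0,-0.004],[0,0,0]]
    - [[0,0,-0.003],[0,0,0]]
    - [[0,0,-0.002],[0,0,0]]
    - [[0,0,0],[0,0,0]]

```text
time_s: 22.0
ee_pos: [493.8, 1.8, 25.3]
ee_rot: [180.0, -0.0, -4.9]
force: [-1.5, 1.1, 1.7]
gripper_width: 60.0
```

Run:
```python
from workcell import env
from h import *
env.grab_frame('top');env.grab_frame('top')
s=env.state(); print(s['time_s'],s['ee_pos'],s['ee_rot'],s['force'],s['gripper_width'],s['qpos'])
p,im=shot(env,'wrist','w19',1.4)
```

```text
22.1 [493.86   1.85  25.26] [179.97  -0.02  -4.87] [-1.85  2.21  5.41] 59.70876341764029 [ -1.1   22.92 114.57  -0.04  42.49   3.79]
```

View pics/w19.png

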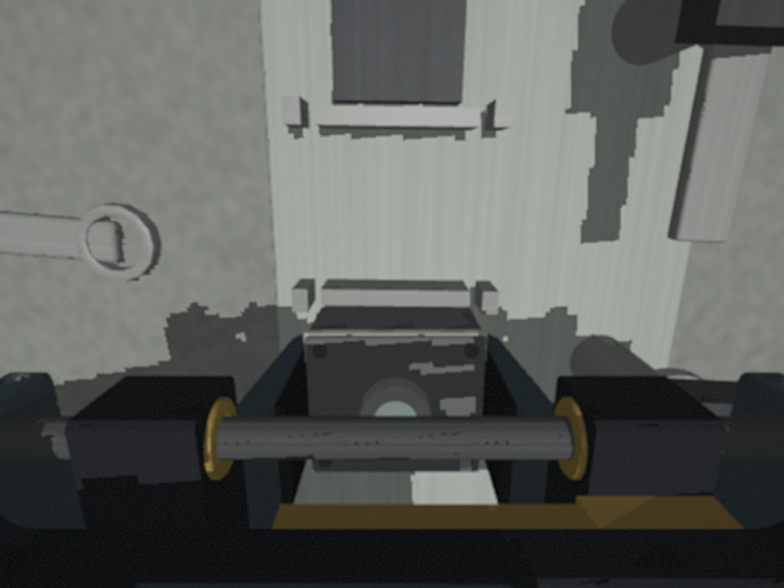

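Request:
drive_tool:
  motion:
    - [[0,0,0],[0,0,0]]
    - [[0,0,0],[0,0,0]]
    - [[0,0,0],[0,0,0]]
    - [[0,0,0.005],[0,0,0]]
    - [[0,0,0.015],[0,0,0]]
    - [[0,0,0.03],[0,0,0]]
    - [[0,0,0.035],[0,0,0]]
    - [[0,0,0.035],[0,0,0]]
    - [[0,0.01,0.035],[0,0,0]]
    - [[0,0.03,0.02],[0,0,0]]
  claw: 0.85

```text
time_s: 22.98
ee_pos: [495.1, 39.7, 203.6]
ee_rot: [179.9, -0.3, -5.1]
force: [0.2, 0.2, -0.5]
gripper_width: 77.5
```

Request:
drive_tool:
  motion:
    - [[0,0.036,0],[0,0,0.029]]
    - [[0,0.036,0],[0,0,0.029]]
    - [[0,0.036,0],[0,0,0.029]]
    - [[0,0.036,0],[0,0,0.029]]
    - [[0,0.036,0],[0,0,0.029]]
    - [[0,0.036,0],[0,0,0.029]]
    - [[0,0.036,0],[0,0,0.029]]
    - [[0,0.036,0],[0,0,0.029]]
    - [[0,0.036,0],[0,0,0.029]]
    - [[0,0,0],[0,0,0]]
  claw: 1

```text
time_s: 23.82
ee_pos: [493.1, 371.7, 198.9]
ee_rot: [-179.8, -0.0, 10.4]
force: [0.7, -0.6, 0.5]
gripper_width: 91.6
```

Run:
```python
from workcell import env
from h import *
env.grab_frame('top');env.grab_frame('top')
p,im=shot(env,'wrist','w20',1.4)
s=env.state(); print(s['time_s'],s['ee_pos'],s['ee_rot'],s['force'],s['gripper_width'],s['qpos'])
shot(env,'top','t20',1.4)
```

```text
23.9667 [493.12 365.34 198.94] [179.89   0.1   10.13] [ 0.76 -1.04 -0.61] 91.26162753793112 [35.49 22.41 85.59 -0.06 72.14 25.38]
```

View pics/w20.png

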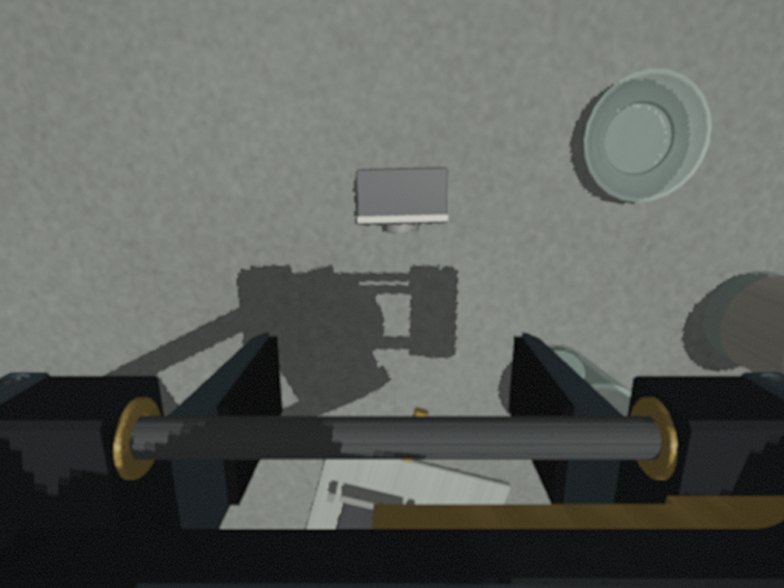

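View pics/t20.png

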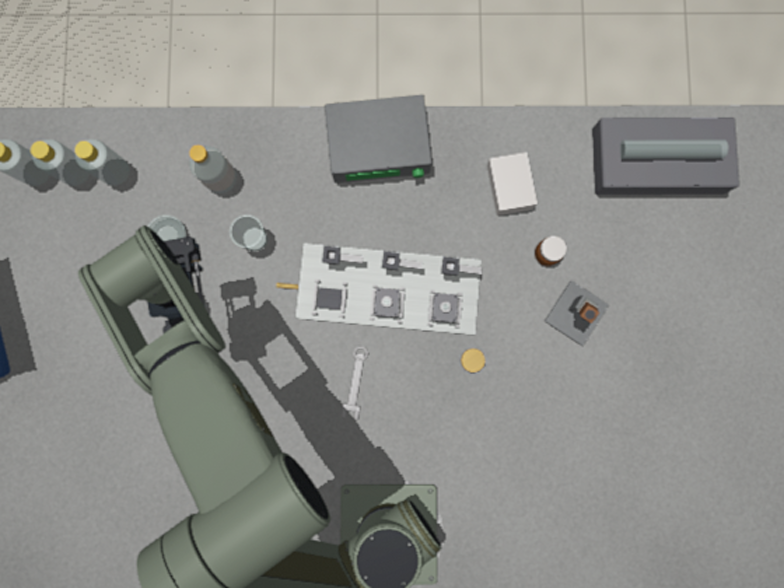

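Run:
```python
from h import *
p,im=load('w20')
P=np.array([plane(p,u/1.4,v/1.4,52) for u,v in [(357,169),(447,168),(448,222),(355,223)]])
print(P,P.mean(0)); d=P[1]-P[0];e=P[3]-P[0];d2=P[2]-P[3];print(np.linalg.norm(d),np.linalg.norm(e),np.degrees(np.arctan2(d[1],d[0])),np.degrees(np.arctan2(d2[1],d2[0])),np.degrees(np.arctan2(e[1],e[0])))
```

```text
[[455.1  438.17  52.  ]
 [512.43 449.24  52.  ]
 [520.37 415.38  52.  ]
 [459.24 403.57  52.  ]] [486.78 426.59  52.  ]
58.38519591719589 34.847722528177755 10.930226269738043 10.9374193806553 -83.18160035122479
```

Request:
drive_tool:
  motion:
    - [[-0.0013,0.0123,-0.015],[0,0,0.003]]
    - [[-0.0013,0.0123,-0.015],[0,0,0.003]]
    - [[-0.0013,0.0123,-0.015],[0,0,0.003]]
    - [[-0.0013,0.0123,-0.015],[0,0,0.003]]
    - [[-0.0013,0.0123,-0.015],[0,0,0]]
    - [[0,0,-0.0208],[0,0,0]]
    - [[0,0,-0.0208],[0,0,0]]
    - [[0,0,-0.0208],[0,0,0]]
    - [[0,0,-0.0208],[0,0,0]]
    - [[0,0,-0.0208],[0,0,0]]

```text
time_s: 24.85
ee_pos: [487.0, 426.8, 18.9]
ee_rot: [179.9, 0.1, 10.7]
force: [-0.4, -0.0, -0.0]
gripper_width: 91.0
```

Run:
```python
from workcell import env
from h import *
env.grab_frame('top')
p,im=shot(env,'wrist','w21',1.4)
s=env.state(); print(s['time_s'],s['ee_pos'],s['ee_rot'],s['gripper_width'],s['qpos'])
```

```text
24.95 [484.82 424.96  16.28] [179.71   0.46  10.75] 90.9072778440098 [40.22 34.43 93.55 -0.03 52.56 29.49]
```

View pics/w21.png

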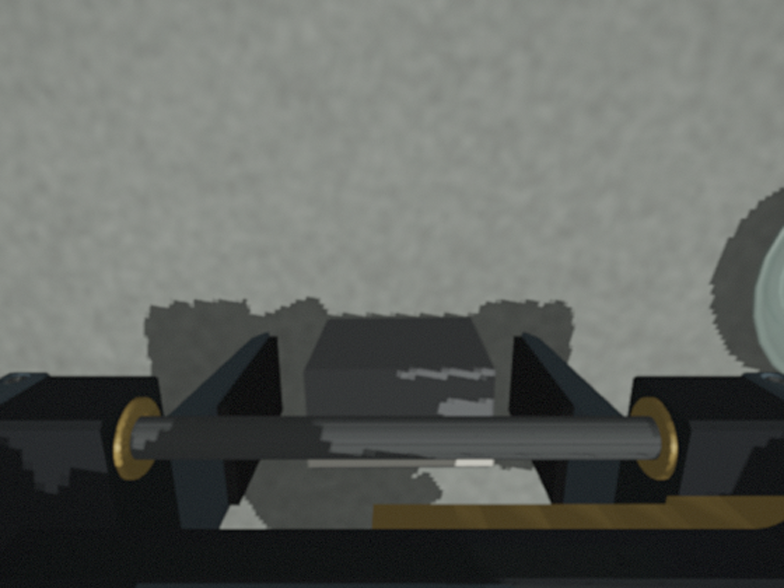

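Request:
drive_tool:
  motion:
    - [[0,0,0],[0,0,0]]
    - [[0,0,0],[0,0,0]]
    - [[0,0,0],[0,0,0]]
    - [[0,0,0],[0,0,0]]
    - [[0,0,0],[0,0,0]]
    - [[0,0,0.005],[0,0,0]]
    - [[0,0,0.02],[0,0,0.03]]
    - [[-0.005,-0.01,0.03],[0,0,0.06]]
    - [[-0.01,-0.02,0.03],[0,0,0.06]]
    - [[-0.018,-0.03,0.015],[0,0,0.06]]
  claw: 0

```text
time_s: 25.78
ee_pos: [456.6, 369.5, 123.7]
ee_rot: [-179.9, -0.4, 23.0]
force: [1.9, -0.2, -1.0]
gripper_width: 59.7
```

Request:
drive_tool:
  motion:
    - [[-0.018,-0.029,0],[0,0,0.06]]
    - [[-0.018,-0.029,0],[0,0,0.06]]
    - [[-0.018,-0.029,0],[0,0,0.06]]
    - [[-0.014,-0.021,0],[0,0,0.003]]
    - [[0,0,0],[-0.0929,-0.061,0]]
    - [[0,0,0],[-0.0929,-0.061,0]]
    - [[0,0,0],[-0.0929,-0.061,0]]
    - [[0,0,0],[-0.0929,-0.061,0]]
    - [[0,0,0],[-0.0929,-0.061,0]]
    - [[0,0,0],[-0.0929,-0.061,0]]

```text
time_s: 26.62
ee_pos: [386.1, 260.2, 121.3]
ee_rot: [141.6, -0.2, 33.3]
force: [0.3, -1.4, -3.3]
gripper_width: 59.5
```

Run:
```python
from workcell import env
from h import *
s=env.state(); print(s['time_s'],s['ee_pos'],s['ee_rot'],s['gripper_width'],s['qpos'])
```

```text
26.6167 [386.05 260.2  121.28] [141.56  -0.19  33.29] 59.51992673495972 [ 56.76  22.31 110.85 -37.7   69.09  44.45]
```

Request:
drive_tool:
  motion:
    - [[0,0,-0.006],[-0.0929,-0.061,0]]
    - [[0,0,-0.008],[-0.0929,-0.061,0]]
    - [[0,0,-0.012],[-0.0929,-0.061,0]]
    - [[0,0,-0.015],[0,0,0]]
    - [[0,0,-0.015],[0,0,0]]
    - [[0,0,-0.013],[0,0,0]]
    - [[0,0,-0.01],[0,0,0]]
    - [[0,0,-0.007],[0,0,0]]
    - [[0,0,-0.004],[0,0,0]]
    - [[0,0,0],[0,0,0]]

```text
time_s: 27.45
ee_pos: [386.2, 258.7, 30.1]
ee_rot: [122.7, 0.0, 33.2]
force: [-0.3, -0.6, -2.3]
gripper_width: 59.6
```

Run:
```python
from workcell import env
from h import *
s=env.state(); print(s['time_s'],s['ee_pos'],s['ee_rot'],s['force'],s['gripper_width'])
p,im=shot(env,'scene','s22',5,(300,80,440,200))
```

```text
27.45 [386.2  258.7   30.12] [122.68   0.03  33.18] [-0.32 -0.58 -2.26] 59.62589088367797
```

View pics/s22.png

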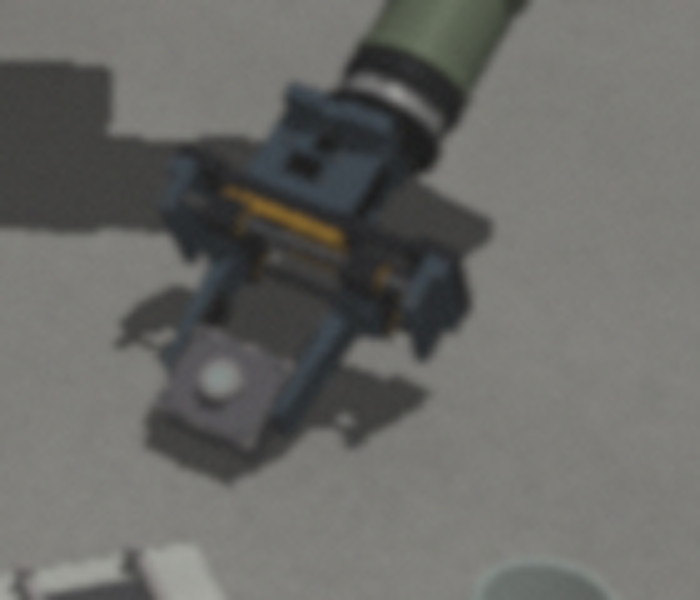

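Same as before; release and upright likewise.

Request:
drive_tool:
  motion:
    - [[0,0,-0.001],[0,0,0]]
    - [[0,0,0],[0,0,0]]
    - [[0,0,0],[0,0,0]]
    - [[0,0,0],[0,0,0]]
    - [[-0.005,0.007,0.006],[0,0,0]]
    - [[-0.007,0.01,0.012],[0,0,0]]
    - [[-0.005,0.007,0.025],[0,0,0]]
    - [[0,0,0.035],[0,0,0]]
    - [[0,0,0.035],[0.08,0.052,0]]
    - [[0,0,0.035],[0.0929,0.061,0]]
  claw: 1

```text
time_s: 28.33
ee_pos: [367.7, 284.5, 177.7]
ee_rot: [134.6, 0.2, 33.5]
force: [-0.1, 1.0, 0.2]
gripper_width: 91.1
```

Request:
drive_tool:
  motion:
    - [[0.004,-0.006,0],[0.0929,0.061,0]]
    - [[0.004,-0.006,0],[0.0929,0.061,0]]
    - [[0.004,-0.006,0],[0.0929,0.061,0]]
    - [[0.004,-0.006,0],[0.0929,0.061,0]]
    - [[0.004,-0.006,0],[0.0929,0.061,0]]
    - [[0.004,-0.006,0],[0.0929,0.061,0]]
    - [[0.004,-0.006,0],[0.0929,0.061,0]]
    - [[0.004,-0.006,0],[0.013,0.009,0]]
    - [[0.004,-0.006,0],[0,0,0]]
    - [[0,0,0],[0,0,0]]

```text
time_s: 29.17
ee_pos: [405.2, 228.1, 177.6]
ee_rot: [179.9, 0.1, 33.2]
force: [-0.1, -0.4, 0.1]
gripper_width: 91.3
```

Run:
```python
from workcell import env
from h import *
env.grab_frame('top');env.grab_frame('top')
p,im=shot(env,'wrist','w23',1.4)
s=env.state(); print(s['time_s'],s['ee_pos'],s['ee_rot'],s['force'],s['gripper_width'],s['qpos'])
```

```text
29.3167 [404.18 229.91 177.14] [179.95   0.11  33.38] [-0.02 -0.72  0.48] 91.11664450652994 [ 28.26  10.15 106.57  -0.06  63.38  -5.1 ]
```

View pics/w23.png

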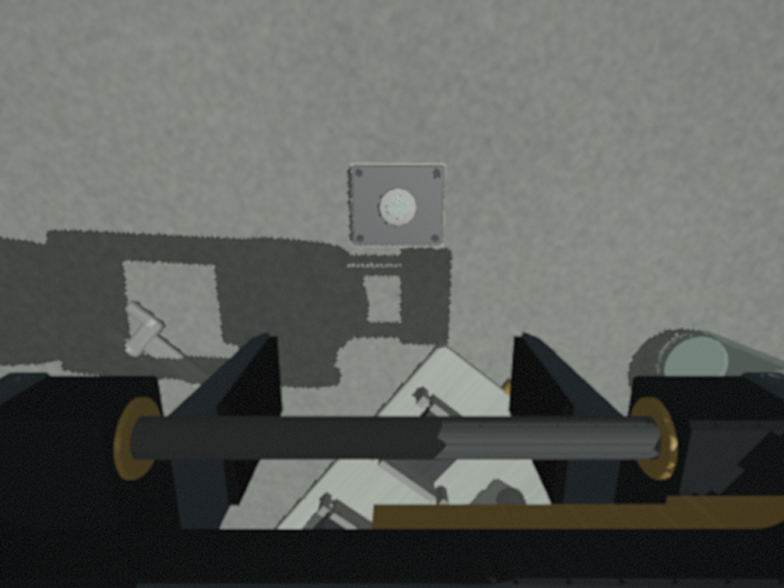

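Request:
drive_tool:
  motion:
    - [[-0.0059,0.0095,-0.015],[0,0,0]]
    - [[-0.0059,0.0095,-0.015],[0,0,0]]
    - [[-0.0059,0.0095,-0.015],[0,0,0]]
    - [[-0.0059,0.0095,-0.015],[0,0,0]]
    - [[-0.0059,0.0095,-0.015],[0,0,0]]
    - [[0,0,-0.0187],[0,0,0]]
    - [[0,0,-0.0187],[0,0,0]]
    - [[0,0,-0.0187],[0,0,0]]
    - [[0,0,-0.0187],[0,0,0]]
    - [[0,0,-0.0187],[0,0,0]]

```text
time_s: 30.15
ee_pos: [374.4, 277.9, 7.8]
ee_rot: [179.9, 0.1, 33.5]
force: [0.1, 1.9, -0.3]
gripper_width: 91.1
```

Request:
drive_tool:
  motion:
    - [[0,0,0],[0,0,0]]
    - [[0,0,0],[0,0,0]]
    - [[0,0,0],[0,0,0]]
    - [[0,0,0],[0,0,0]]
    - [[0,0,0],[0,0,0]]
    - [[0,0,0.004],[0,0,0]]
    - [[0,0,0.015],[0,0,0]]
    - [[0,0,0.025],[0,0,0]]
    - [[0,0,0.03],[0,0,0]]
    - [[0,0,0.04],[0,0,0]]
  claw: 0

```text
time_s: 30.98
ee_pos: [373.7, 275.3, 122.6]
ee_rot: [179.9, 0.4, 33.3]
force: [0.7, 0.3, -3.4]
gripper_width: 59.9
```

Run:
```python
from workcell import env
from h import *
s=env.state(); print(s['time_s'],s['ee_pos'],s['ee_rot'],s['force'],s['gripper_width'],s['qpos'])
p,im=shot(env,'wrist','w24',1.4)
```

```text
30.9833 [373.72 275.29 122.59] [179.94   0.36  33.27] [ 0.74  0.31 -3.41] 59.90635191226926 [ 34.99  13.42 111.21  -0.06  55.73   1.75]
```

View pics/w24.png

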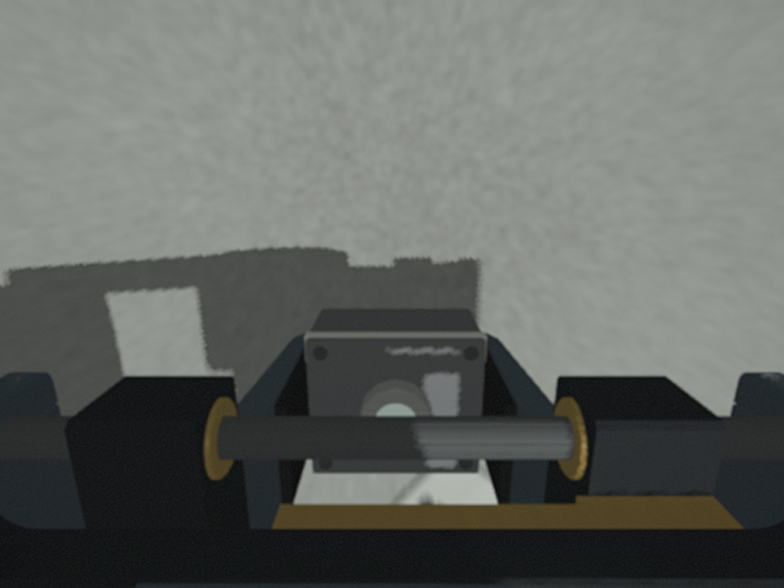

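Request:
drive_tool:
  motion:
    - [[0.0143,-0.016,0],[0,0,-0.074]]
    - [[0.0143,-0.016,0],[0,0,-0.074]]
    - [[0.0143,-0.016,0],[0,0,-0.074]]
    - [[0.0143,-0.016,0],[0,0,-0.074]]
    - [[0.0143,-0.016,0],[0,0,-0.074]]
    - [[0.0143,-0.016,0],[0,0,-0.074]]
    - [[0.0143,-0.016,0],[0,0,-0.074]]
    - [[0.0143,-0.016,0],[0,0,-0.074]]
    - [[0.0143,-0.016,0],[0,0,-0.074]]
    - [[0,0,0],[0,0,0]]

```text
time_s: 31.87
ee_pos: [506.8, 130.1, 123.0]
ee_rot: [179.9, -0.1, -5.2]
force: [0.6, 0.4, -2.5]
gripper_width: 60.0
```

Run:
```python
from workcell import env
from h import *
env.grab_frame('top');env.grab_frame('top');env.grab_frame('top')
s=env.state(); print(s['time_s'],s['ee_pos'],s['ee_rot'],s['force'],s['gripper_width'],s['qpos'])
p,im=shot(env,'wrist','w25',1.4)
s=env.state(); print(s['time_s'],s['ee_pos'],s['ee_rot'])
```

```text
32.0167 [503.49 132.51 122.63] [179.96   0.12  -4.88] [-1.17  0.38 -3.05] 59.81264975645814 [ 13.48  17.99 104.43   0.    57.7   18.36]
32.0667 [503.29 132.83 122.63] [179.96   0.12  -4.84]
```

View pics/w25.png

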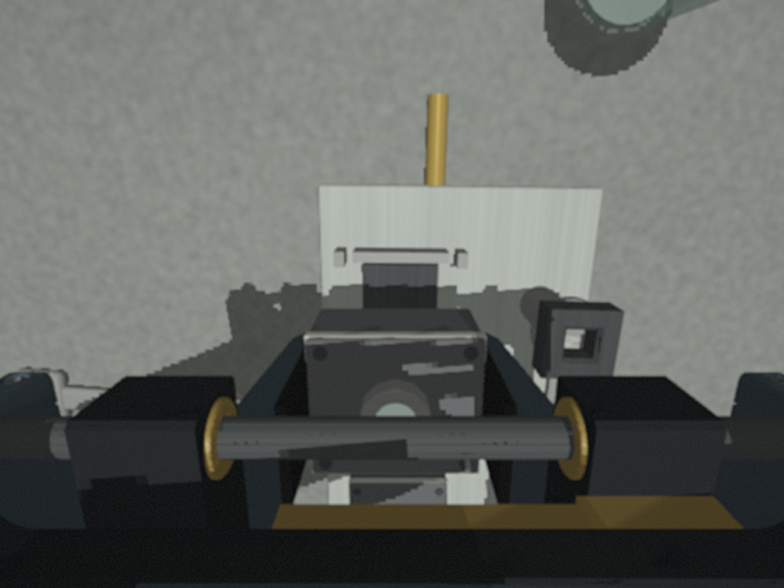

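Run:
```python
from h import *
yv=np.array([0.0854,0.9963])
for n,pts in (('w18',[(350,258),(446,259),(342,252),(453,252)]),('w25',[(354,262),(450,262),(346,256),(456,256)])):
    p,im=load(n)
    V=lambda q,z: plane(p,q[0]/1.4,q[1]/1.4,z)[:2]
    a,b,e,f=[V(q,26) for q in pts]
    print(n,p['pose'][:3,3],(a+b)/2-29*yv,(e+f)/2, np.degrees(np.arctan2(*(b-a)[::-1])))
    cv2.imwrite('pics/%sz.png'%n,cv2.resize(im[165:225,225:345],None,fx=6,fy=6,interpolation=cv2.INTER_CUBIC))
```

```text
w18 [499.58  81.05 290.78] [494.29   1.71] [496.78  34.37] -5.394009860878573
w25 [510.69 211.22 292.15] [507.39 129.36] [509.57 161.79] -4.760607051815444
```

View pics/w18z.png

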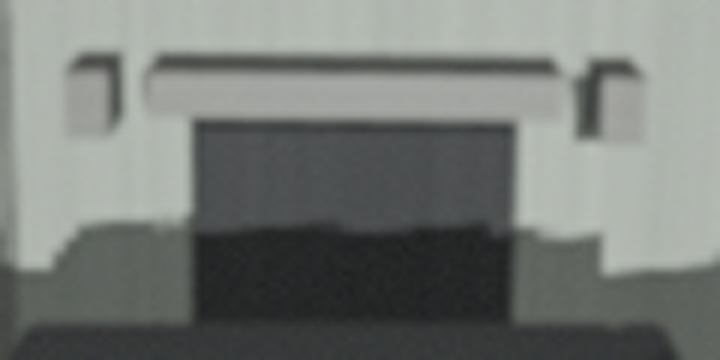

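View pics/w25z.png

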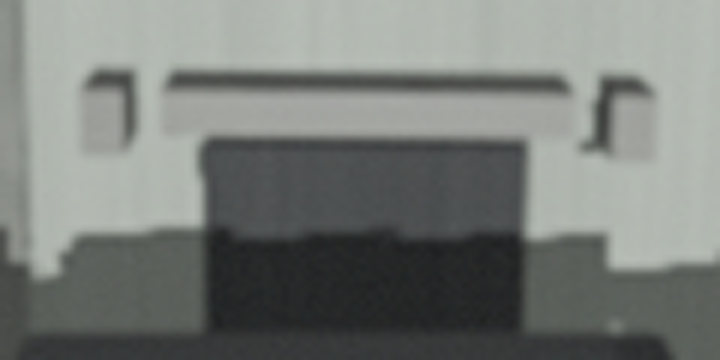

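Request:
drive_tool:
  motion:
    - [[0.0024,-0.0028,-0.02],[0,0,-0.005]]
    - [[0,0,-0.022],[0,0,0]]
    - [[0,0,-0.02],[0,0,0]]
    - [[0,0,-0.012],[0,0,0]]
    - [[0,0,-0.008],[0,0,0]]
    - [[0,0,-0.006],[0,0,0]]
    - [[0,0,-0.004],[0,0,0]]
    - [[0,0,-0.003],[0,0,0]]
    - [[0,0,-0.003],[0,0,0]]
    - [[0,0,0],[0,0,0]]

```text
time_s: 32.9
ee_pos: [507.1, 130.1, 25.7]
ee_rot: [180.0, -0.0, -5.2]
force: [-1.0, 0.1, 1.4]
gripper_width: 60.1
```

Run:
```python
from workcell import env
from h import *
env.grab_frame('top');env.grab_frame('top')
s=env.state(); print(s['time_s'],s['ee_pos'],s['ee_rot'],s['force'],s['torque'],s['gripper_width'])
p,im=shot(env,'wrist','w26',1.4)
```

```text
33.0 [507.12 130.1   25.68] [180.    -0.02  -5.16] [ 0.21 -0.47  2.02] [0.07 0.2  0.05] 59.78132804960027
```

View pics/w26.png

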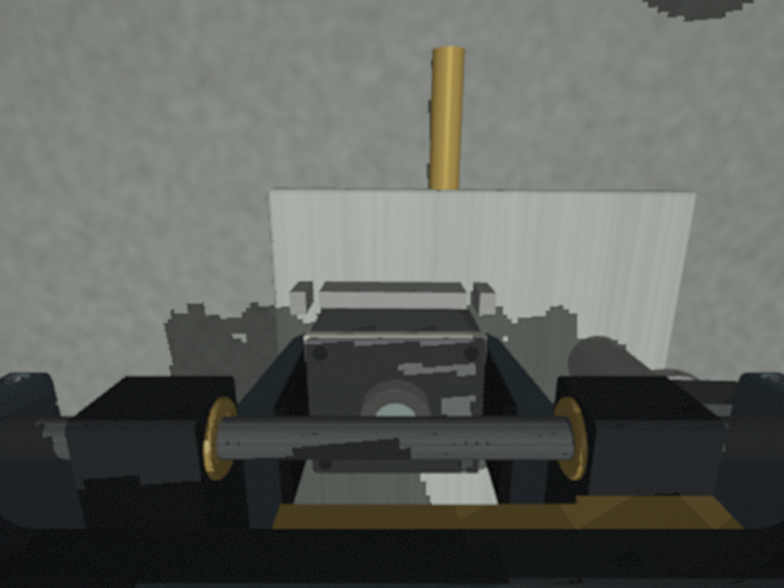

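Request:
drive_tool:
  motion:
    - [[0,0,-0.001],[0,0,0]]
    - [[0,0,0],[0,0,0]]
    - [[0,0,0],[0,0,0]]
    - [[0,0,0.005],[0,0,0]]
    - [[0,0,0.015],[0,0,0]]
    - [[0,0,0.03],[0,0,0]]
    - [[0,0,0.035],[0,0,0]]
    - [[0,0,0.035],[0,0,0]]
    - [[0,-0.01,0.035],[0,0,0]]
    - [[0,-0.03,0.025],[0,0,0]]
  claw: 0.85

```text
time_s: 33.88
ee_pos: [507.7, 91.9, 207.4]
ee_rot: [-179.9, -0.2, -5.0]
force: [1.2, -0.5, 0.1]
gripper_width: 77.5
```

Request:
drive_tool:
  motion:
    - [[-0.001,-0.03,0.015],[0,0,0]]
    - [[-0.001,-0.03,0.015],[0,0,0]]
    - [[-0.001,-0.03,0.015],[0,0,0]]
    - [[-0.001,-0.03,0.015],[0,0,0]]
    - [[-0.001,-0.03,0.015],[0,0,0]]
    - [[0,-0.03,0.015],[0,0,0]]
    - [[0,-0.03,0],[0,0,0]]
    - [[0,0,0],[0,0,0]]
    - [[0,0,0],[0,0,0]]
    - [[0,0,0],[0,0,0]]

```text
time_s: 34.72
ee_pos: [501.2, -119.8, 293.5]
ee_rot: [180.0, 0.1, -5.2]
force: [0.4, -0.0, 0.3]
gripper_width: 77.7
```

Run:
```python
from workcell import env
from h import *
p,im=shot(env,'wrist','w27',1.4)
s=env.state(); print(s['time_s'],s['ee_pos'],s['ee_rot'])
p,im=shot(env,'scene','s27',5,(180,170,340,270))
```

```text
34.7667 [ 501.23 -119.43  293.43] [179.99   0.11  -5.13]
```

View pics/w27.png

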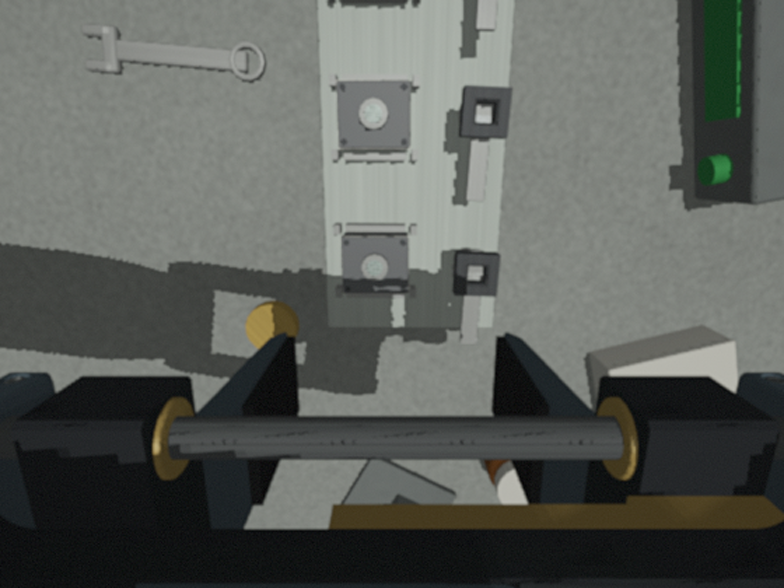

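View pics/s27.png

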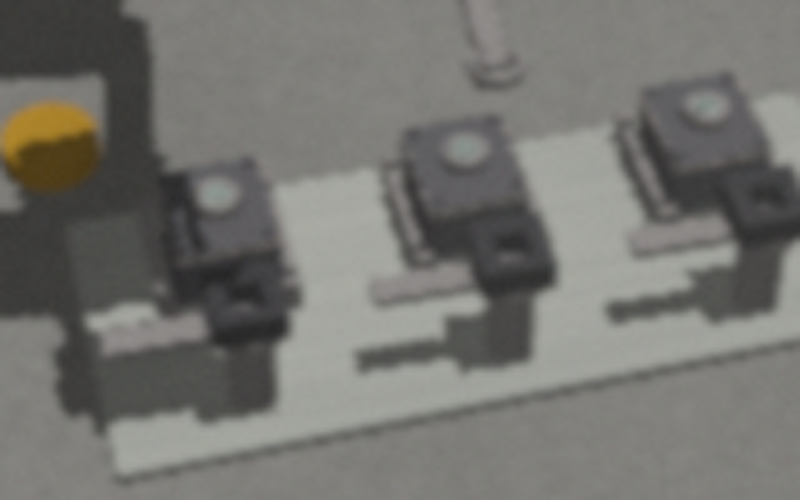

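Run:
```python
from h import *
p5,im5=load('w5');p2,_=load('w2');pt,_=load('top1')
V=lambda u,v,z: plane(p5,360+u/5,130+v/5,z)
c=[V(80,72,10),V(632,92,10),V(25,545,10)]
for a in c: print(a)
d=c[1]-c[0];e=c[2]-c[0]
for q in(d,e): print(np.linalg.norm(q),np.degrees(np.arctan2(q[1],q[0])))
# handle top disc center by dark disc
r=[ray(p5,676/1.4,334/1.4),ray(p2,490/1.4,470/1.4),ray(pt,300+609/5,150+371/5)]
print(tri(r),tri(r[:2]),tri([r[0],r[2]]))
for rr in r: X=tri(r);o,dd=rr; dd=dd/np.linalg.norm(dd); print(np.linalg.norm((X-o)-dd*((X-o)@dd)))
```

```text
[ 453.95 -347.6    10.  ]
[ 543.75 -408.41   10.  ]
[ 398.46 -428.29   10.  ]
108.45119715441425 -34.10129041480341
97.92645154543109 -124.51853297502058
[ 458.06 -412.52  137.89] [ 458.89 -411.24  139.22] [ 457.01 -411.13  141.44]
1.3603170757223446
0.8132118922705445
2.1092171919288227
```

```bash
cat >> h.py <<'E'
def Rm(x,y,z): return np.array([x,y,z]).T
def stand(yaw):
    t=np.radians(yaw); xs=np.array([np.cos(t),np.sin(t),0]); ys=np.array([-np.sin(t),np.cos(t),0]); ax=-0.343*xs+np.array([0,0,0.939])
    return xs,ys,ax,Rm(0.939*xs+np.array([0,0,.343]),-ys,-ax)
def rv(Ra,Rb): return (R.from_matrix(Rb)*R.from_matrix(Ra).inv()).as_rotvec()
E
python3 - <<'E'
from workcell import env
from h import *
s=env.state(); print(s['time_s'],s['ee_pos'],s['ee_rot'],s['qpos'])
xs,ys,ax,Rg=stand(-34.1)
print(ax, rv(Rt(s['ee_rot']).as_matrix(),Rg))
E
```

```text
34.8167 [ 501.3  -119.21  293.44] [179.98   0.11  -5.1 ] [-14.63  10.56  88.84  -0.04  80.71  -9.53]
[-0.28  0.19  0.94] [-0.12 -0.34 -0.5 ]
```

Request:
drive_tool:
  motion:
    - [[-0.0072,-0.0308,-0.0086],[-0.0133,-0.0378,-0.0556]]
    - [[-0.0072,-0.0308,-0.0086],[-0.0133,-0.0378,-0.0556]]
    - [[-0.0072,-0.0308,-0.0086],[-0.0133,-0.0378,-0.0556]]
    - [[-0.0072,-0.0308,-0.0086],[-0.0133,-0.0378,-0.0556]]
    - [[-0.0072,-0.0308,-0.0086],[-0.0133,-0.0378,-0.0556]]
    - [[-0.0072,-0.0308,-0.0086],[-0.0133,-0.0378,-0.0556]]
    - [[-0.0072,-0.0308,-0.0086],[-0.0133,-0.0378,-0.0556]]
    - [[-0.0072,-0.0308,-0.0086],[-0.0133,-0.0378,-0.0556]]
    - [[-0.0072,-0.0308,-0.0086],[-0.0133,-0.0378,-0.0556]]
    - [[0,0,0],[0,0,0]]
  claw: 0.85

```text
time_s: 35.65
ee_pos: [434.5, -398.9, 213.7]
ee_rot: [-180.0, -20.2, -34.4]
force: [0.1, 0.5, -0.3]
gripper_width: 77.4
```

Run:
```python
from workcell import env
from h import *
env.grab_frame('top');env.grab_frame('top');env.grab_frame('top')
p,im=shot(env,'wrist','w30',1.4)
s=env.state(); print(s['time_s'],s['ee_pos'],s['ee_rot'],s['qpos'])
xs,ys,ax,Rg=stand(-34.1)
print(rv(Rt(s['ee_rot']).as_matrix(),Rg))
cv2.imwrite('pics/w30z.png',cv2.resize(im[60:220,220:400],None,fx=4,fy=3.7,interpolation=cv2.INTER_CUBIC))
```

```text
35.85 [ 437.55 -396.28  216.67] [-179.93  -20.38  -34.06] [-45.59  10.09 103.76   5.62  46.31 -14.73]
[ 0.    0.01 -0.  ]
```

View pics/w30.png

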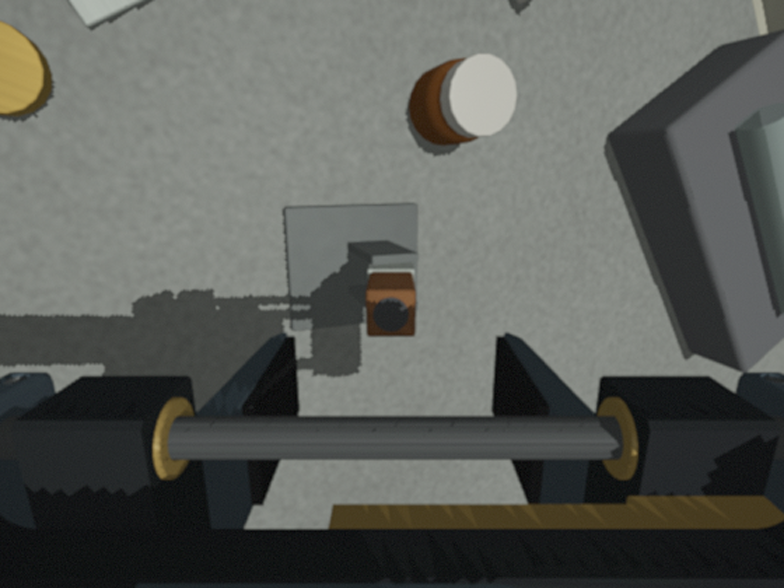

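View pics/w30z.png

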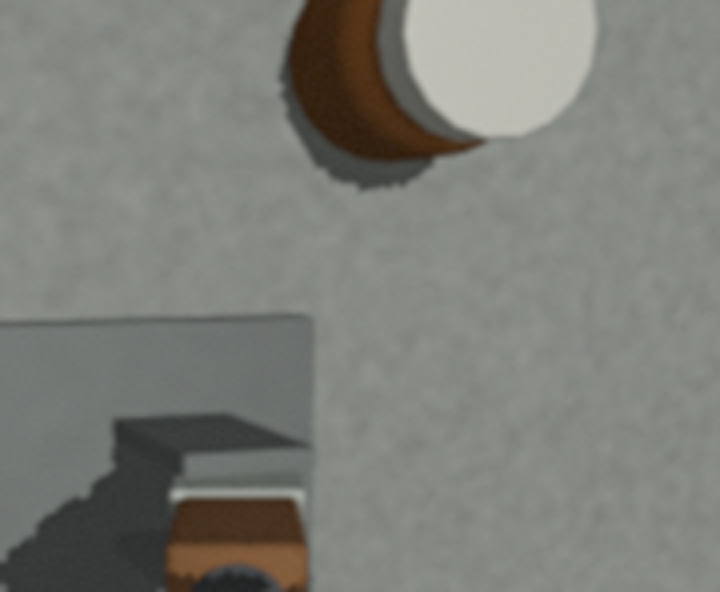

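Run:
```python
from h import *
p,im=load('w30')
cv2.imwrite('pics/w30y.png',cv2.resize(im[185:245,250:310],None,fx=9,fy=9,interpolation=cv2.INTER_CUBIC))
p5,im5=load('w5');p2,_=load('w2');pt,_=load('top1')
r=[ray(p,391/1.4,316/1.4),ray(p5,676/1.4,334/1.4),ray(p2,490/1.4,470/1.4)]
print(plane(p,391/1.4,316/1.4,142), tri(r), plane(p5,676/1.4,334/1.4,142),plane(p2,490/1.4,470/1.4,142))
q=[plane(p,u/1.4,v/1.4,10) for u,v in((285,207),(416,204))];print(q,np.degrees(np.arctan2(*(q[1]-q[0])[1::-1])),np.linalg.norm(q[1]-q[0]))
```

```text
[ 457.65 -410.61  142.  ] [ 458.64 -411.79  138.73] [ 458.   -409.68  142.  ] [ 458.98 -408.91  142.  ]
[array([ 455.34, -347.86,   10.  ]), array([ 543.66, -408.06,   10.  ])] -34.281722271315154 106.87968487662772
```

View pics/w30y.png

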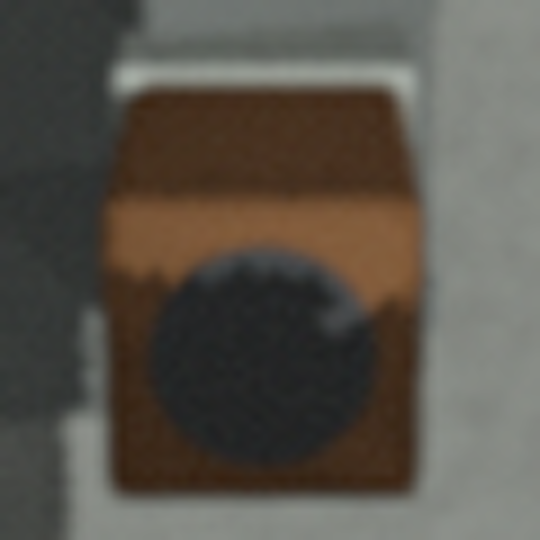

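Request:
drive_tool:
  motion:
    - [[0.0032,-0.0022,-0.0113],[0.003,0.0046,0]]
    - [[0.0032,-0.0022,-0.0113],[0,0,0]]
    - [[0.0032,-0.0022,-0.0113],[0,0,0]]
    - [[0.0032,-0.0022,-0.0113],[0,0,0]]
    - [[0.0032,-0.0022,-0.0113],[0,0,0]]
    - [[0.0032,-0.0022,-0.0113],[0,0,0]]
    - [[0.0032,-0.0022,-0.0113],[0,0,0]]
    - [[0.0032,-0.0022,-0.0113],[0,0,0]]
    - [[0.0032,-0.0022,-0.0113],[0,0,0]]
    - [[0.0032,-0.0022,-0.0113],[0,0,0]]

```text
time_s: 36.68
ee_pos: [469.4, -419.3, 102.2]
ee_rot: [-180.0, -20.1, -34.1]
force: [0.1, 0.9, 0.1]
gripper_width: 77.4
```

Run:
```python
from workcell import env
from h import *
env.grab_frame('top');env.grab_frame('top');env.grab_frame('top')
p,im=shot(env,'wrist','w31',1.4)
s=env.state(); print(s['time_s'],s['ee_pos'],s['ee_rot'],s['force'])
xs,ys,ax,Rg=stand(-34.2)
print(rv(Rt(s['ee_rot']).as_matrix(),Rg)*1000)
d=np.array([457.8,-410.3,142])-s['ee_pos']; print(Rt(s['ee_rot']).as_matrix().T@d)
shot(env,'scene','s31',5,(60,130,200,250))
```

```text
36.8833 [ 468.8  -419.4   102.94] [-179.95  -20.03  -34.16] [ 0.29 -0.19  0.05]
[-1.05  0.   -0.99]
[  0.03  -1.4  -41.56]
```

View pics/w31.png

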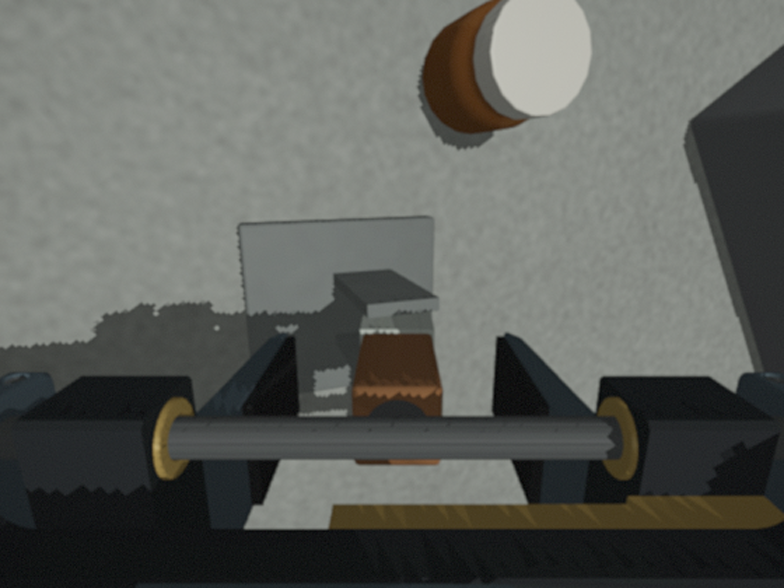

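View pics/s31.png

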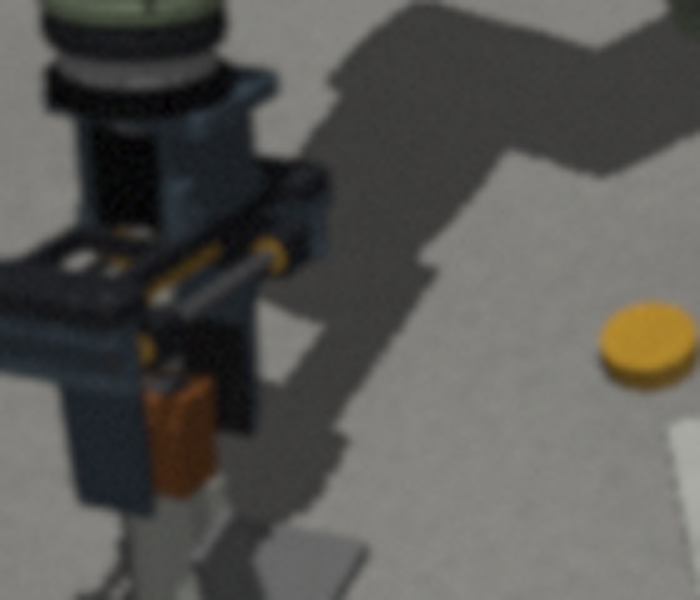

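Request:
drive_tool:
  motion:
    - [[0,0,0],[0,0,0]]
    - [[0,0,0],[0,0,0]]
    - [[0,0,0],[0,0,0]]
    - [[0,0,0],[0,0,0]]
    - [[0,0,0],[0,0,0]]
    - [[0,0,0],[0,0,0]]
    - [[0,0,0],[0,0,0]]
    - [[-0.0014,0.001,0.0047],[0,0,0]]
    - [[-0.0028,0.0019,0.0094],[0,0,0]]
    - [[-0.0043,0.0029,0.0141],[0,0,0]]
  claw: 0
  force: 55

```text
time_s: 37.77
ee_pos: [459.2, -412.6, 130.6]
ee_rot: [-179.9, -19.8, -34.2]
force: [0.4, -0.2, -1.1]
gripper_width: 27.7
```

Run:
```python
from workcell import env
from h import *
s=env.state(); print(s['time_s'],s['ee_pos'],s['ee_rot'],s['force'],s['gripper_width'],s['qpos'])
p,im=shot(env,'wrist','w32',1.4)
```

```text
37.7667 [ 459.25 -412.61  130.59] [-179.91  -19.84  -34.16] [ 0.42 -0.21 -1.08] 27.741018313984814 [-45.05  17.37 107.44   6.43  35.86 -15.48]
```

View pics/w32.png

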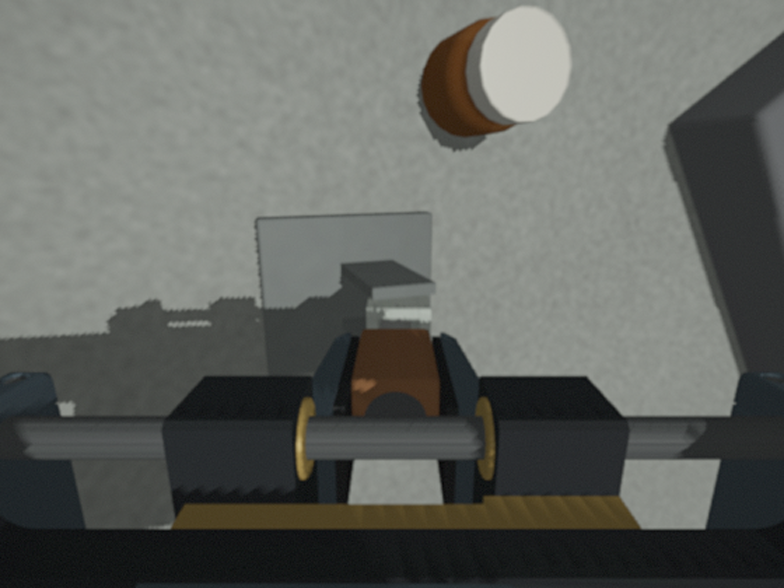

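Request:
drive_tool:
  motion:
    - [[-0.0051,0.0035,0.0169],[0,0,0]]
    - [[-0.0057,0.0038,0.0188],[0,0,0]]
    - [[-0.0057,0.0038,0.0188],[0,0,0]]
    - [[-0.0057,0.0038,0.0188],[0,0,0]]
    - [[-0.0057,0.0038,0.0188],[0,0,0]]
    - [[0,0,0.01],[0.039,0.058,0]]
    - [[0,0,0.01],[0.039,0.058,0]]
    - [[0,0,0.005],[0.039,0.058,0]]
    - [[0,0,0.005],[0.039,0.058,0]]
    - [[0,0,0],[0.039,0.058,0]]

```text
time_s: 38.65
ee_pos: [432.7, -395.3, 255.7]
ee_rot: [179.9, -0.1, -34.2]
force: [0.6, -0.6, -2.0]
gripper_width: 28.1
```

Run:
```python
from workcell import env
from h import *
env.grab_frame('top');env.grab_frame('top');
p,im=shot(env,'wrist','w33',1.4)
s=env.state(); print(s['time_s'],s['ee_pos'],s['ee_rot'],s['force'],s['torque'],s['gripper_width'],s['qpos'])
shot(env,'scene','s33',3.5,(0,60,200,220))
shot(env,'top','t33',4,(340,150,480,280))
```

```text
38.8 [ 432.97 -395.23  252.93] [179.97  -0.07 -34.12] [ 0.49  0.66 -1.56] [ 0.01 -0.06 -0.01] 28.048244337055294 [-43.51  18.1   84.31  -0.02  77.52  -9.38]
```

View pics/w33.png

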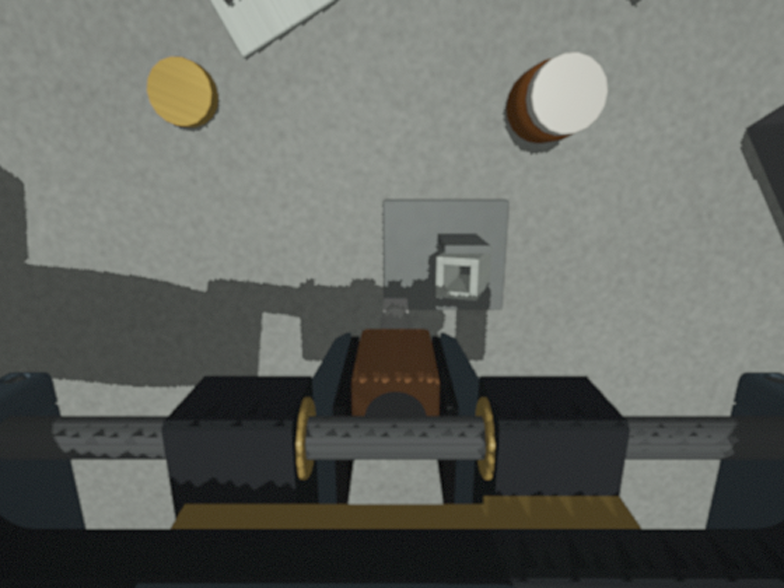

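View pics/s33.png

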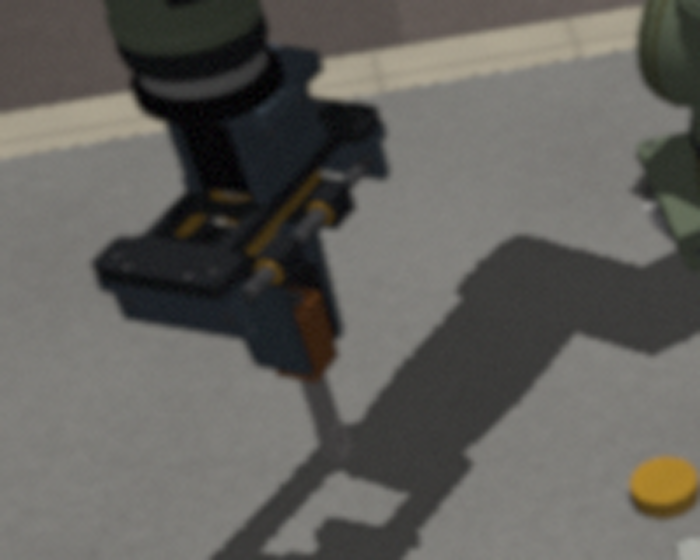

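Run:
```python
from h import *
p,im=load('w33')
c=im[185:255,240:340]; cv2.imwrite('pics/w33z.png',cv2.convertScaleAbs(cv2.resize(c,None,fx=7,fy=7,interpolation=cv2.INTER_CUBIC),alpha=1.6))
Rm_=Rt([179.97,-0.07,-34.12]).as_matrix(); P=np.array([432.97,-395.23,252.93])
for L in (9,39,57,81,87): print(L,proj(p,P+Rm_@np.array([0,-1.4,L])))
```

```text
9 [279.49 258.88]
39 [279.81 240.76]
57 [279.96 231.99]
81 [280.13 222.08]
87 [280.17 219.87]
```

View pics/w33z.png

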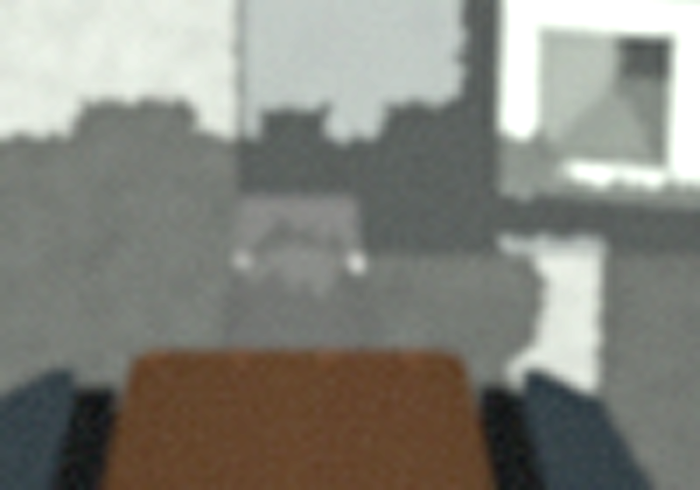

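Request:
drive_tool:
  motion:
    - [[0.0148,0.029,-0.0062],[0,0,0.0522]]
    - [[0.0148,0.029,-0.0062],[0,0,0.0522]]
    - [[0.0148,0.029,-0.0062],[0,0,0.0522]]
    - [[0.0148,0.029,-0.0062],[0,0,0.0522]]
    - [[0.0148,0.029,-0.0062],[0,0,0.0522]]
    - [[0.0148,0.029,-0.0062],[0,0,0.0522]]
    - [[0.0148,0.029,-0.0062],[0,0,0.0522]]
    - [[0.0148,0.029,-0.0062],[0,0,0.0522]]
    - [[0.0148,0.029,-0.0062],[0,0,0.0522]]
    - [[0,0,0],[0,0,0]]

```text
time_s: 39.73
ee_pos: [566.0, -128.6, 196.7]
ee_rot: [-179.8, -0.0, -6.9]
force: [0.4, -0.5, -2.1]
gripper_width: 27.6
```

```bash
cat > look.py <<'E'
import sys
from workcell import env
from h import *
n=sys.argv[1]
for i in range(4): env.grab_frame('top')
s=env.state(); print(s['time_s'],s['ee_pos'],s['ee_rot'],s['force'],s['torque'],s['gripper_width'],s['qpos'])
p,im=shot(env,'wrist',n,1.4)
c=im[150:270,210:360]; cv2.imwrite('pics/%sz.png'%n,cv2.convertScaleAbs(cv2.resize(c,None,fx=5,fy=5,interpolation=cv2.INTER_CUBIC),alpha=1.5))
E
python3 look.py w34
```

```text
39.9333 [ 564.66 -134.45  198.19] [179.93  -0.07  -7.27] [ 0.61  0.14 -1.49] [-0.02 -0.09 -0.02] 27.413039421856865 [-14.49  19.34  90.44  -0.07  70.14  -7.2 ]
```

View pics/w34.png

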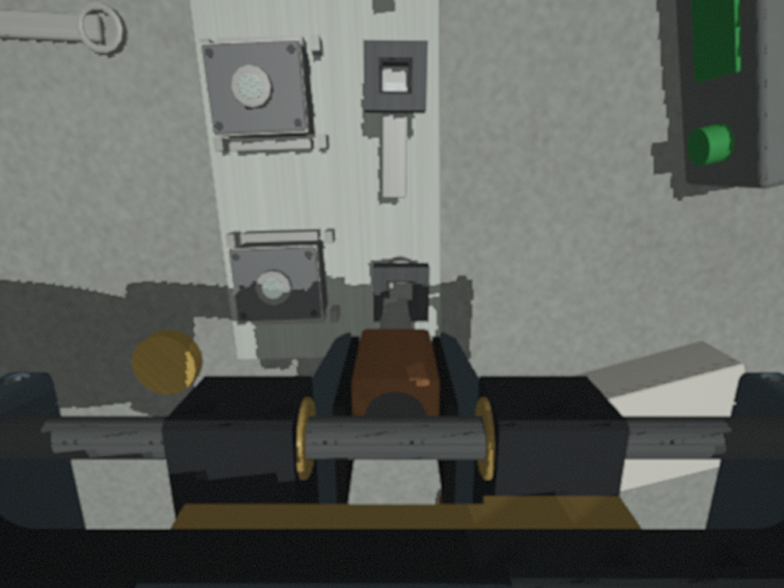

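View pics/w34z.png

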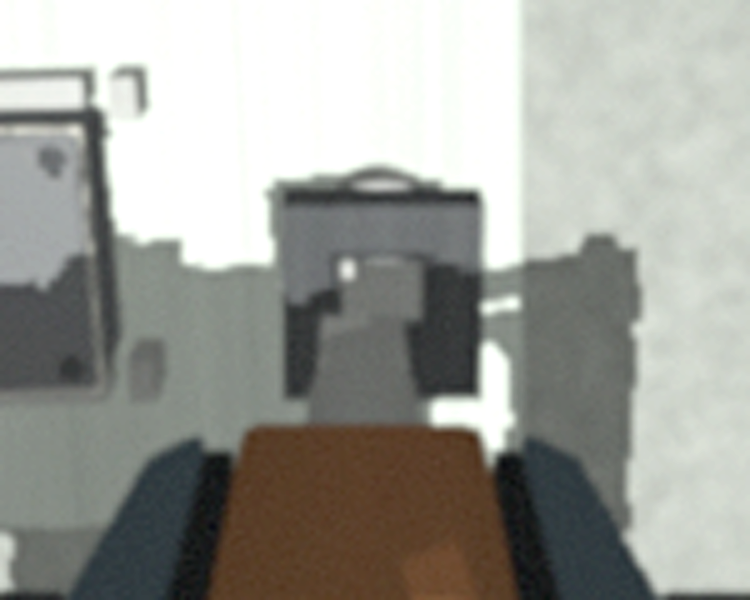

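```bash
python3 look.py w35
```

```text
40.1833 [ 565.17 -134.86  198.12] [179.96  -0.07  -7.32] [ 0.21  0.23 -1.09] [-0.01 -0.13 -0.01] 27.787435609717853 [-14.53  19.4   90.37  -0.04  70.16  -7.2 ]
```

View pics/w35z.png

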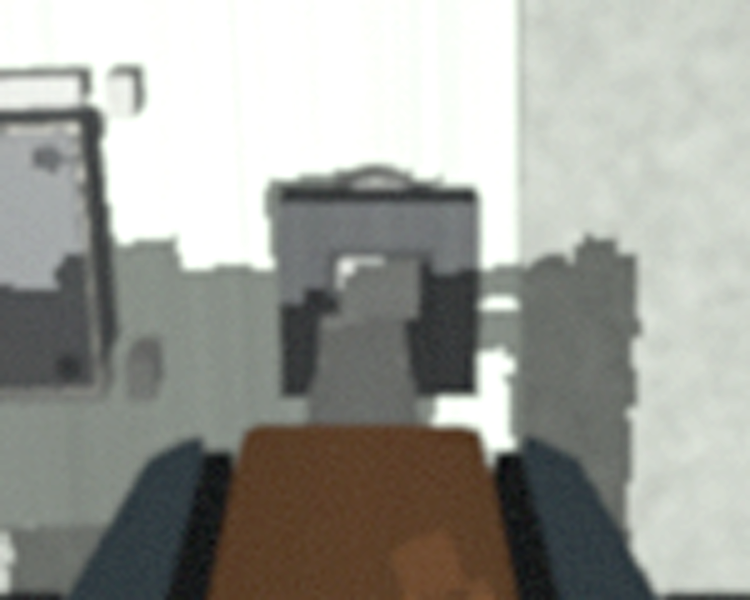

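Run:
```python
from workcell import env
from h import *
p,im=load('w35'); s=env.state()
Q=Rt(s['ee_rot']).as_matrix(); P=s['ee_pos']; print(P)
pr=lambda x,y,L: proj(p,P+Q@np.array([x,y,L]))
for y0 in(-2,-1,0,1): print(y0,'tip6.5@81',pr(0,y0-6.5,80.5)[1],'tip4.5@87',pr(0,y0-4.5,86.5)[1],'axis@80',pr(0,y0,P[2]-80))
hc=plane(p,210+378/5,150+296.5/5,80); print('head c',hc,Q.T@(hc-P))
c=im[190:270,250:320]; cv2.imwrite('pics/w35y.png',cv2.convertScaleAbs(cv2.resize(c,None,fx=8,fy=7,interpolation=cv2.INTER_CUBIC),alpha=2.2,beta=-40))
```

```text
[ 565.26 -134.7   198.06]
-2 tip6.5@81 213.4856342712069 tip4.5@87 213.86656292157576 axis@80 [281.77 209.1 ]
-1 tip6.5@81 214.7247570271082 tip4.5@87 215.07589509078076 axis@80 [281.77 210.19]
0 tip6.5@81 215.96123398104749 tip4.5@87 216.28270625565898 axis@80 [281.76 211.27]
1 tip6.5@81 217.19507359804854 tip4.5@87 217.48700429102624 axis@80 [281.76 212.35]
head c [ 569.   -133.43   80.  ] [  3.41  -1.82 118.06]
```

View pics/w35y.png

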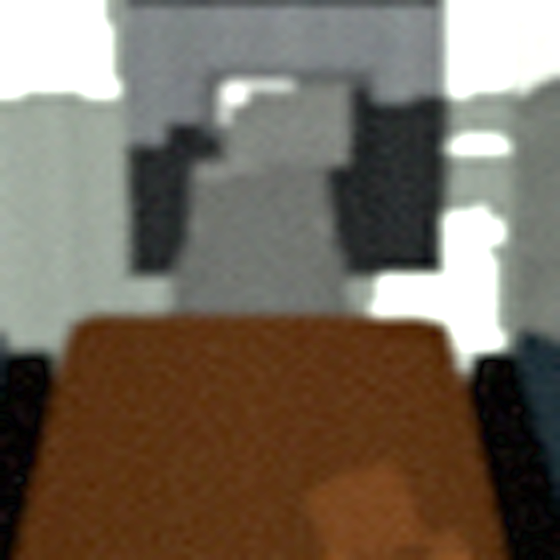

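Request:
drive_tool:
  motion:
    - [[0.0013,0,-0.004],[0,0,0]]
    - [[0.0013,0,-0.004],[0,0,0]]
    - [[0,0,-0.004],[0,0,0]]
    - [[0,0,-0.004],[0,0,0]]
    - [[0,0,-0.004],[0,0,0]]
    - [[0,0,-0.003],[0,0,0]]
    - [[0,0,-0.002],[0,0,0]]
    - [[0,0,-0.001],[0,0,0]]
    - [[0,0,0],[0,0,0]]
    - [[0,0,0],[0,0,0]]

```text
time_s: 41.07
ee_pos: [568.2, -133.9, 171.9]
ee_rot: [180.0, -0.1, -7.2]
force: [0.1, -0.0, -1.1]
gripper_width: 27.7
```

```bash
cat >> look.py <<'E'
c=im[190:270,250:320]; cv2.imwrite('pics/%sy.png'%n,cv2.convertScaleAbs(cv2.resize(c,None,fx=8,fy=7,interpolation=cv2.INTER_CUBIC),alpha=2.2,beta=-40))
Q=Rt(s['ee_rot']).as_matrix(); P=s['ee_pos']
pr=lambda x,y,L: proj(p,P+Q@np.array([x,y,L]))
print('pred tip edge row',pr(0,-1.5-6.5,80.5),'axis@80',pr(0.8,-1.5,P[2]-80),'px/mm@80',(pr(10,0,P[2]-80)-pr(0,0,P[2]-80))[0]/10)
E
python3 look.py w36
```

```text
41.2667 [ 568.25 -133.93  172.03] [179.96  -0.07  -7.23] [-0.06  1.26 -1.29] [-0.04 -0.08  0.01] 27.933067308133616 [-14.37  20.71  92.29  -0.04  66.92  -7.13]
pred tip edge row [281.7  214.31] axis@80 [282.68 218.13] px/mm@80 1.225041004695072
```

View pics/w36y.png

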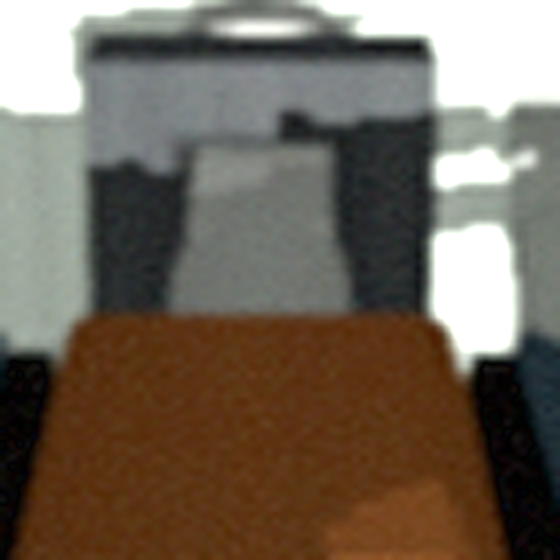

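Run:
```python
from h import *
for n,fr,fa in(('w35',150+200/5,150+393/5),('w36',190+56/7,None),('w34',150+203/5,150+395/5)):
    p,_=load(n); T=p['pose']
    a=plane(p,283,fr,80); ty=np.array([-0.126,-0.992,0]); print(n,'front',a@ty, 'centre by front',a@ty+18)
    if fa: b=plane(p,283,fa,80); print('far',b@ty,'diff',(b-a)@ty)
    P={'w35':np.array([565.26,-134.7,0]),'w36':np.array([568.25,-133.93,0]),'w34':np.array([564.66,-134.45,0])}[n]; print('TCP',P@ty)
```

```text
w35 front 43.19246397288113 centre by front 61.19246397288113
far 78.74138597861383 diff 35.548922005732706
TCP 62.399640000000005
w36 front 43.005994239104695 centre by front 61.005994239104695
TCP 61.259060000000005
w34 front 43.46808699803768 centre by front 61.46808699803768
far 78.87692973258342 diff 35.408842734545765
TCP 62.22723999999998
```

Request:
drive_tool:
  motion:
    - [[-0.0002,-0.0012,0],[0,0,0]]
    - [[0,0,-0.001],[0,0,0]]
    - [[0,0,-0.002],[0,0,0]]
    - [[0,0,-0.002],[0,0,0]]
    - [[0,0,-0.002],[0,0,0]]
    - [[0,0,-0.001],[0,0,0]]
    - [[0,0,-0.001],[0,0,0]]
    - [[0,0,-0.001],[0,0,0]]
    - [[0,0,0],[0,0,0]]
    - [[0,0,0],[0,0,0]]

```text
time_s: 42.15
ee_pos: [567.9, -135.1, 161.8]
ee_rot: [180.0, -0.0, -7.2]
force: [-0.6, -0.4, -2.0]
gripper_width: 27.8
```

```bash
python3 look.py w37
```

```text
42.35 [ 567.98 -135.11  161.92] [179.96  -0.05  -7.23] [ 0.08 -0.22 -1.79] [-0.02 -0.07  0.06] 27.89084542659486 [-14.49  21.17  93.13  -0.04  65.64  -7.25]
pred tip edge row [281.68 214.33] axis@80 [282.69 221.79] px/mm@80 1.270280184151477
```

View pics/w37y.png

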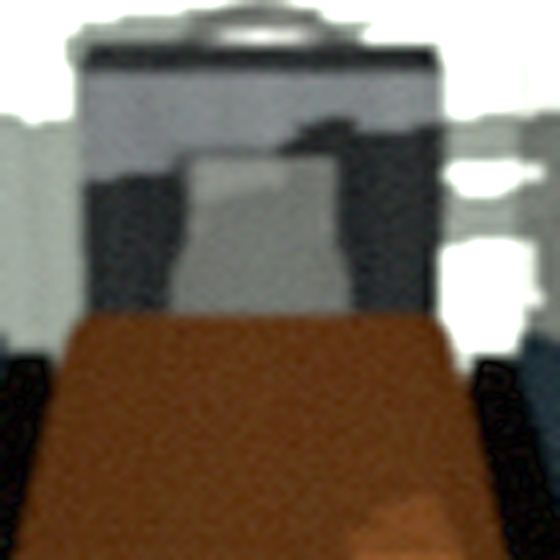

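Request:
drive_tool:
  motion:
    - [[0,0,-0.001],[0,0,0]]
    - [[0,0,-0.001],[0,0,0]]
    - [[0,0,-0.001],[0,0,0]]
    - [[0,0,-0.001],[0,0,0]]
    - [[0,0,-0.001],[0,0,0]]
    - [[0,0,-0.001],[0,0,0]]
    - [[0,0,-0.001],[0,0,0]]
    - [[0,0,-0.001],[0,0,0]]
    - [[0,0,-0.001],[0,0,0]]
    - [[0,0,0],[0,0,0]]

```text
time_s: 43.23
ee_pos: [567.9, -135.1, 154.0]
ee_rot: [180.0, -0.1, -7.2]
force: [-1.3, 0.4, 4.4]
gripper_width: 27.9
```

```bash
python3 look.py w38
```

```text
43.4333 [ 567.94 -135.11  153.99] [179.96  -0.08  -7.23] [-2.12 -0.21  5.42] [0.14 0.44 0.02] 27.609887432500116 [-14.49  21.52  93.82  -0.04  64.58  -7.25]
pred tip edge row [281.69 214.33] axis@80 [282.72 224.85] px/mm@80 1.3080483764957933
```

View pics/w38y.png

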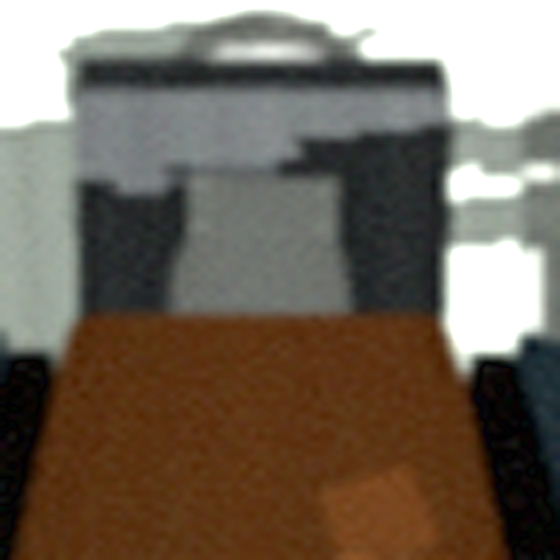

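Request:
drive_tool:
  motion:
    - [[0,0,0.001],[0,0,0]]
    - [[0,0,0.001],[0,0,0]]
    - [[0,0,0.0005],[0,0,0]]
    - [[0,0,0],[0,0,0]]
    - [[0,0,0],[0,0,0]]
    - [[0,0,0],[0,0,0]]
    - [[0,0,0],[0,0,0]]
    - [[0,0,0],[0,0,0]]
    - [[0,0,0],[0,0,0]]
    - [[0,0,0],[0,0,0]]

```text
time_s: 44.32
ee_pos: [567.9, -135.1, 155.3]
ee_rot: [180.0, -0.0, -7.2]
force: [-0.0, 0.1, -1.2]
gripper_width: 27.9
```

Run:
```python
from workcell import env
from h import *
for i in range(4):
    s=env.state(); print(s['time_s'],s['ee_pos'],s['ee_rot'],s['force'],s['torque']); env.grab_frame('top')
shot(env,'scene','s39',5,(150,150,290,270))
```

```text
44.3167 [ 567.9  -135.11  155.27] [179.96  -0.03  -7.23] [-0.04  0.12 -1.23] [ 0.01 -0.1  -0.02]
44.3667 [ 567.92 -135.11  155.29] [179.96  -0.04  -7.23] [-0.56  0.6  -1.47] [-0.01 -0.1  -0.03]
44.4167 [ 567.94 -135.1   155.32] [179.96  -0.04  -7.23] [-0.35 -0.03 -1.14] [-0.03 -0.15  0.02]
44.4667 [ 567.93 -135.1   155.31] [179.96  -0.04  -7.23] [ 0.03  0.28 -1.93] [ 0.01 -0.09 -0.  ]
```

View pics/s39.png

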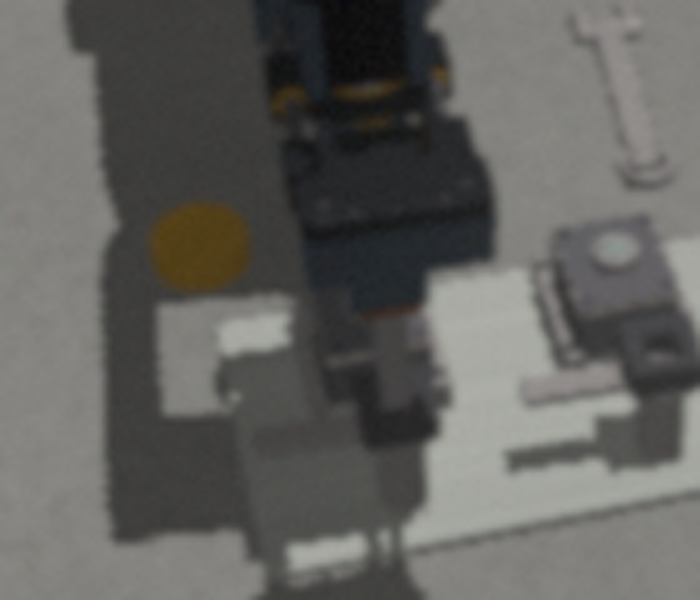

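Request:
drive_tool:
  motion:
    - [[-0.0001,0,0],[0,0,-0.06]]
    - [[-0.0001,0,0],[0,0,-0.06]]
    - [[-0.0001,0,0],[0,0,-0.06]]
    - [[-0.0001,0,-0.0002],[0,0,-0.06]]
    - [[-0.0001,0.0001,-0.0002],[0,0,-0.06]]
    - [[-0.0001,0.0001,-0.0002],[0,0,-0.06]]
    - [[-0.0001,0.0001,-0.0002],[0,0,-0.06]]
    - [[-0.0001,0.0001,-0.0002],[0,0,-0.06]]
    - [[0,0,-0.0002],[0,0,-0.06]]
    - [[0,0,0],[0,0,0]]

```text
time_s: 45.4
ee_pos: [567.5, -135.3, 154.3]
ee_rot: [179.9, -0.1, -38.2]
force: [0.7, -1.5, -1.5]
gripper_width: 27.7
```

```bash
python3 look.py w40
python3 - <<'E'
from workcell import env
s=env.state(); print(s['force'],s['torque'],s['ee_pos'],s['ee_rot'])
E
```

```text
45.6 [ 567.51 -135.24  154.34] [179.95  -0.13 -38.09] [ 1.43 -2.11 -1.54] [-0.65 -0.27  0.1 ] 27.279228952581178 [-14.48  21.46  93.85  -0.11  64.59  23.66]
pred tip edge row [281.86 214.4 ] axis@80 [282.89 224.78] px/mm@80 1.3062681333234252
[ 1.55192948 -2.74158792 -1.17446236] [-0.74242445 -0.30371025  0.0818178 ] [ 567.50649231 -135.24769471  154.34844225] [ 1.79947680e+02 -1.27816523e-01 -3.81063413e+01]
```

View pics/w40z.png

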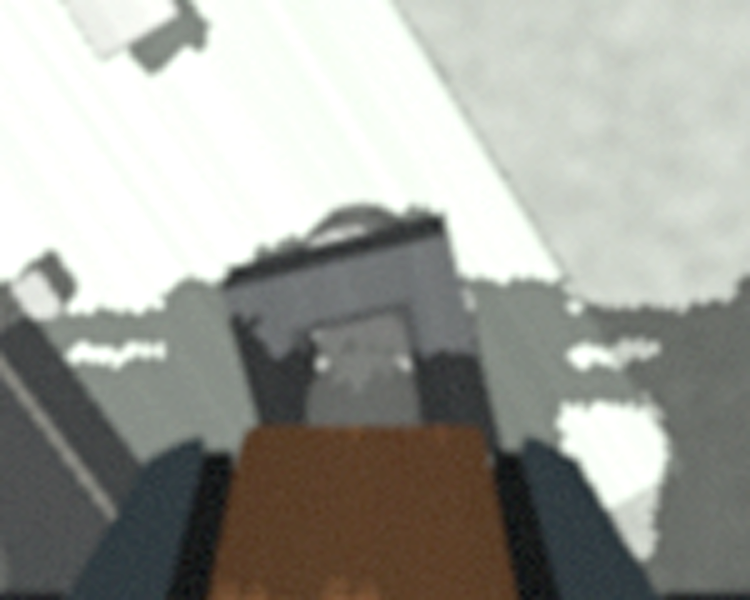

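Request:
drive_tool:
  motion:
    - [[0,0,-0.0003],[0,0,-0.09]]
    - [[0,0,-0.0003],[0,0,-0.09]]
    - [[0,0,-0.0003],[0,0,-0.09]]
    - [[0,0.0001,-0.0003],[0,0,-0.09]]
    - [[0,0.0001,-0.0003],[0,0,-0.09]]
    - [[0,0.0001,-0.0003],[0,0,-0.09]]
    - [[0,0.0002,-0.0003],[0,0,-0.09]]
    - [[0,0.0002,-0.0003],[0,0,-0.09]]
    - [[0,0.0002,-0.0003],[0,0,-0.09]]
    - [[0,0,0],[0,0,0]]

```text
time_s: 46.48
ee_pos: [567.2, -134.3, 151.6]
ee_rot: [180.0, -0.1, -84.6]
force: [-0.5, -3.3, -1.3]
gripper_width: 27.5
```

```bash
python3 look.py w41
python3 - <<'E'
from workcell import env
s=env.state(); print(s['force'],s['torque'],s['ee_pos'],s['ee_rot'])
E
```

```text
46.6833 [ 567.16 -134.33  151.51] [179.97  -0.1  -84.47] [ 0.38 -3.1  -0.03] [-1.05 -0.02  0.05] 27.879509822649823 [-14.4   21.6   94.08  -0.12  64.32  70.12]
pred tip edge row [282.16 214.34] axis@80 [283.2  225.85] px/mm@80 1.3201948095864906
[ 0.28005463 -3.70859205 -0.01230868] [-1.09973999 -0.00940099  0.08430527] [ 567.14143168 -134.29512657  151.51274654] [ 1.79965014e+02 -9.70241787e-02 -8.44883263e+01]
```

View pics/w41z.png

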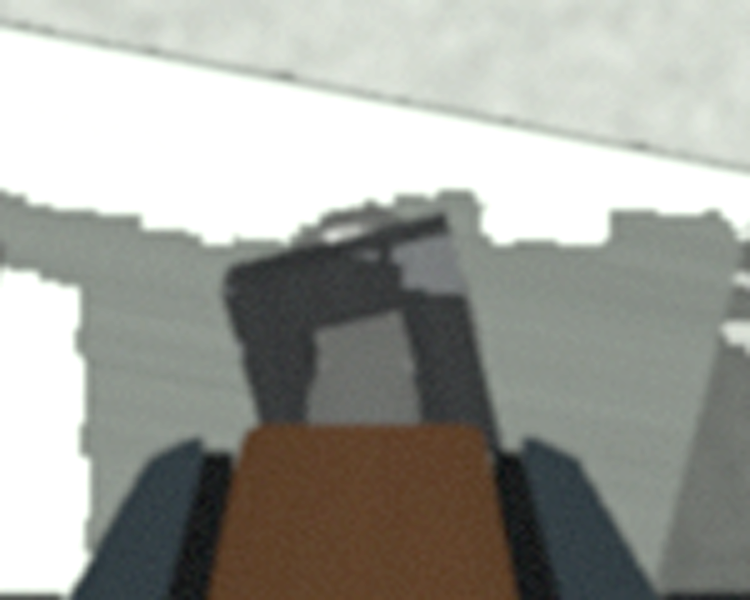

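Request:
drive_tool:
  motion:
    - [[0,-0.0003,-0.0002],[0,0,-0.06]]
    - [[0,-0.0002,-0.0002],[0,0,-0.06]]
    - [[0,0,-0.0002],[0,0,-0.06]]
    - [[0,0,-0.0002],[0,0,-0.06]]
    - [[0,0,-0.0002],[0,0,-0.04]]
    - [[0,0,0],[0,0,-0.03]]
    - [[0,0,0],[0,0,-0.03]]
    - [[0,0,0],[0,0,-0.02]]
    - [[0,0,0],[0,0,0]]
    - [[0,0,0],[0,0,0]]

```text
time_s: 47.57
ee_pos: [567.2, -134.1, 150.4]
ee_rot: [180.0, -0.0, -105.1]
force: [0.6, -1.6, -0.4]
gripper_width: 27.6
```

```bash
python3 look.py w42
python3 - <<'E'
from workcell import env
s=env.state(); print(s['force'],s['torque'],s['ee_pos'],s['ee_rot'])
E
```

```text
47.7667 [ 567.15 -134.11  150.39] [ 179.96   -0.02 -105.18] [-0.01 -0.8  -0.52] [-0.44 -0.13  0.2 ] 27.98285189187546 [-14.42  21.67  94.14  -0.02  64.23  90.76]
pred tip edge row [282.21 214.27] axis@80 [283.26 226.24] px/mm@80 1.3258474193698533
[-0.10257371 -1.5971112  -1.40016819] [-0.42759298 -0.16280263  0.18723124] [ 567.17538336 -134.10920633  150.37929526] [ 1.79960717e+02 -1.82699248e-02 -1.05186957e+02]
```

View pics/w42z.png

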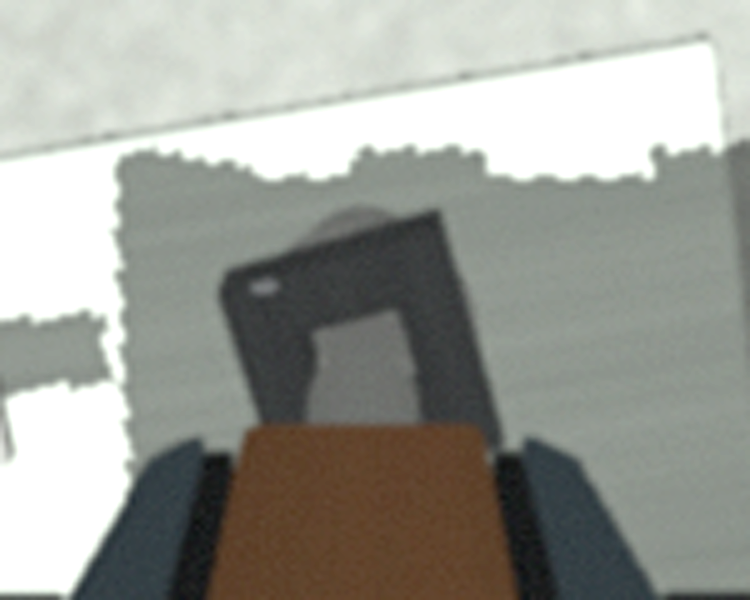

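Request:
drive_tool:
  motion:
    - [[0,0,0],[0,0,-0.03]]
    - [[0,0,0],[0,0,-0.03]]
    - [[0,0,0],[0,0,-0.03]]
    - [[0,0,0],[0,0,-0.03]]
    - [[0,0,0],[0,0,0]]
    - [[0,0,0],[0,0,0]]
    - [[0,0,0],[0,0,0]]
    - [[0,0,0],[0,0,0]]
    - [[0,0,0],[0,0,0]]
    - [[0,0,0],[0,0,0]]

```text
time_s: 48.65
ee_pos: [567.2, -134.1, 150.4]
ee_rot: [180.0, -0.0, -112.1]
force: [0.3, -0.8, -0.4]
gripper_width: 27.7
```

```bash
python3 look.py w43
python3 - <<'E'
from workcell import env
s=env.state(); print(s['force'],s['torque'],s['ee_pos'],s['ee_rot'])
E
```

```text
48.85 [ 567.15 -134.07  150.37] [ 179.95   -0.01 -112.08] [ 1.31  0.67 -1.29] [ 0.05 -0.28  0.31] 27.576501285968558 [-14.43  21.67  94.14  -0.01  64.24  97.66]
pred tip edge row [282.22 214.26] axis@80 [283.26 226.24] px/mm@80 1.3259525051414869
[ 1.5044609   0.74457622 -1.12031329] [ 0.02116826 -0.26242468  0.33538293] [ 567.1618735  -134.08440434  150.36266679] [ 1.79955368e+02 -1.45963056e-02 -1.12080210e+02]
```

View pics/w43z.png

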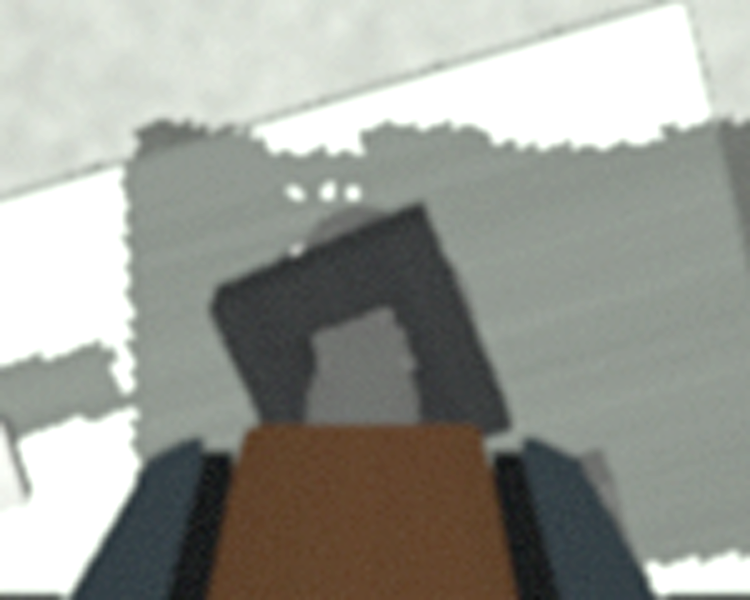

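Request:
drive_tool:
  motion:
    - [[0,0,0],[0,0,0.1]]
    - [[0,0,0],[0,0,0.1]]
    - [[0,0,0],[0,0,0.06]]
    - [[0,0,0.001],[0,0,0]]
    - [[0,0,0.004],[0,0,0]]
    - [[0,0,0.006],[0,0,0]]
    - [[0,0,0.008],[0,0,0]]
    - [[0,0,0.01],[0,0,0]]
    - [[0,0,0.01],[0,0,0]]
    - [[0,0,0.011],[0,0,0]]

```text
time_s: 49.73
ee_pos: [567.0, -134.3, 201.8]
ee_rot: [180.0, -0.0, -97.2]
force: [-0.1, 0.5, -1.8]
gripper_width: 27.6
```

Request:
drive_tool:
  motion:
    - [[0,0,0],[0,0,0.12]]
    - [[0,0,0],[0,0,0.12]]
    - [[0.0018,0.0181,0],[0,0,0.12]]
    - [[0.0018,0.0181,0],[0,0,0.12]]
    - [[0.0018,0.0181,0],[0,0,0.12]]
    - [[0.0018,0.0181,0],[0,0,0.12]]
    - [[0.0018,0.0181,0],[0,0,0.12]]
    - [[0.0018,0.0181,0],[0,0,0.12]]
    - [[0.0018,0.0181,0],[0,0,0.12]]
    - [[0,0,0],[0,0,0.12]]

```text
time_s: 50.57
ee_pos: [580.1, -4.5, 201.6]
ee_rot: [-179.9, -0.0, -28.0]
force: [-0.7, 0.4, -1.6]
gripper_width: 27.6
```

Request:
drive_tool:
  motion:
    - [[0,0,0],[0,0,0.12]]
    - [[0,0,0],[0,0,0.12]]
    - [[0,0,0],[0,0,0.12]]
    - [[0,0,0],[0,0,0.01]]
    - [[0,0,0],[0,0,0]]
    - [[0,0,0],[0,0,0]]
    - [[0,0,0],[0,0,0]]
    - [[0,0,0],[0,0,0]]
    - [[0,0,0],[0,0,0]]
    - [[0,0,0],[0,0,0]]

```text
time_s: 51.4
ee_pos: [579.7, -7.6, 200.4]
ee_rot: [180.0, -0.0, -7.3]
force: [0.9, 0.9, -1.0]
gripper_width: 28.1
```

```bash
python3 look.py w44
```

```text
51.6 [579.7   -7.64 200.37] [179.96  -0.03  -7.24] [ 0.49  0.28 -1.28] [-0.07 -0.08  0.01] 28.112162982595173 [-1.87 19.22 90.3  -0.04 70.45  5.39]
pred tip edge row [281.69 214.36] axis@80 [282.61 209.2 ] px/mm@80 1.1140433709318471
```

View pics/w44.png

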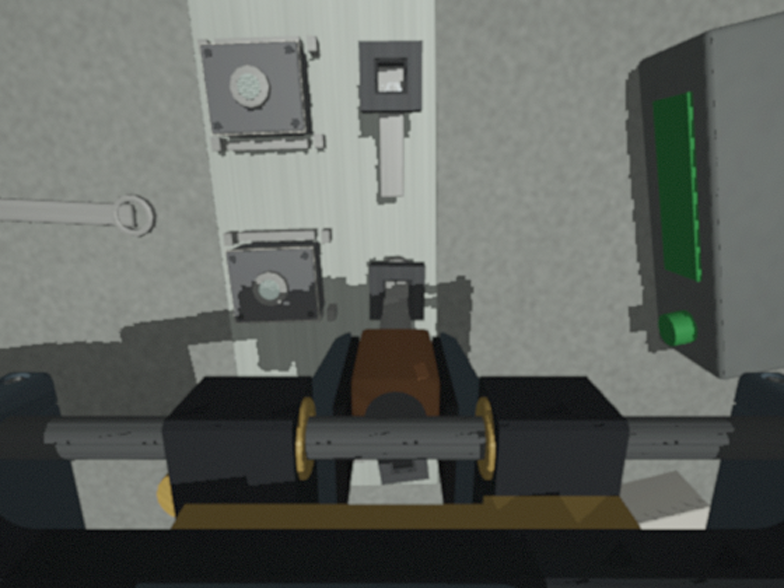

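View pics/w44y.png

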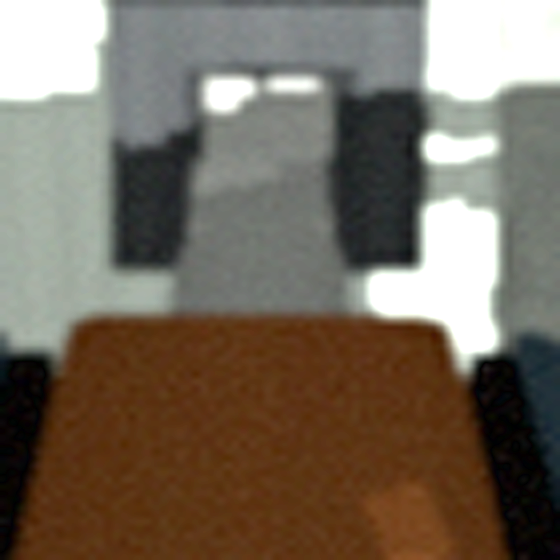

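View pics/w44z.png

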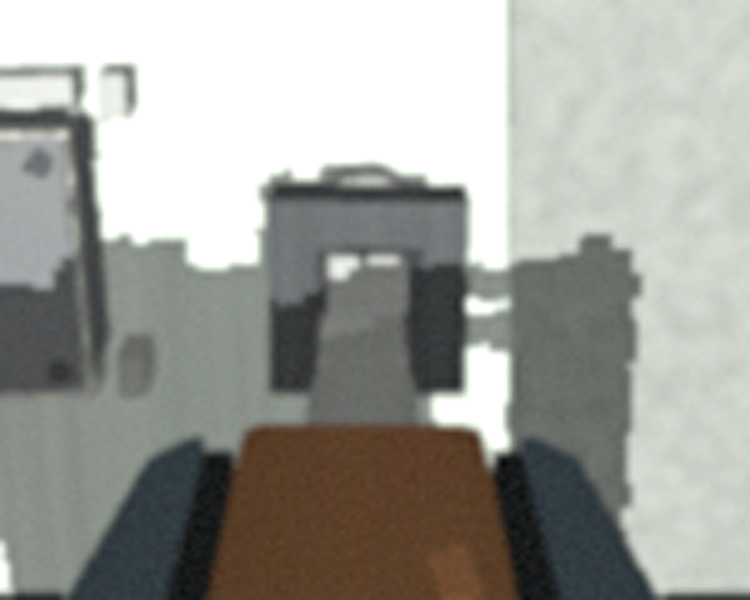

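```bash
cat > hd.py <<'E'
from h import *
def head(n,front,left,right,yaw,tcp,row=None):
    p,_=load(n); t=np.radians(yaw); ty=np.array([np.sin(t),-np.cos(t),0]); tx=np.array([np.cos(t),np.sin(t),0])
    a=plane(p,(left+right)/2,front,80)
    m=plane(p,(left+right)/2,row if row else front+15,80)
    tcp=np.array(tcp)
    # driver apparent offset in tool: x 0.8, y -1.36
    dx=(m-tcp)@tx-0.8; dy=(a-tcp)@ty+18+1.36
    print('dx,dy tool',dx,dy,'world move',(dx*tx+dy*ty)[:2])
E
python3 - <<'E'
from hd import *
head('w35',150+200/5,210+280/5,210+476/5,-7.3,[565.26,-134.7,0],150+240/5)
head('w36',190+56/7,250+88/8,250+432/8,-7.23,[568.25,-133.93,0])
head('w44',150+198/5,210+270/5,210+465/5,-7.24,[579.7,-7.64,0],150+240/5)
E
```

```text
dx,dy tool 2.700700833994178 0.14870804316557407 world move [ 2.66 -0.49]
dx,dy tool -0.05158253739284069 1.1071121252778553 world move [-0.19 -1.09]
dx,dy tool 0.8469987553600731 0.05905381499732054 world move [ 0.83 -0.17]
```

Request:
drive_tool:
  motion:
    - [[0.0008,-0.0002,0],[0,0,0]]
    - [[0,0,-0.006],[0,0,0]]
    - [[0,0,-0.008],[0,0,0]]
    - [[0,0,-0.008],[0,0,0]]
    - [[0,0,-0.006],[0,0,0]]
    - [[0,0,-0.003],[0,0,0]]
    - [[0,0,-0.002],[0,0,0]]
    - [[0,0,-0.002],[0,0,0]]
    - [[0,0,0],[0,0,0]]
    - [[0,0,0],[0,0,0]]

```text
time_s: 52.48
ee_pos: [580.7, -7.8, 165.6]
ee_rot: [180.0, -0.1, -7.2]
force: [1.1, 0.7, -2.1]
gripper_width: 28.0
```

```bash
python3 look.py w45
```

```text
52.6833 [580.71  -7.82 165.74] [179.97  -0.08  -7.23] [ 0.7  -0.16 -1.54] [-0.06 -0.1  -0.05] 27.874227418367422 [-1.88 20.72 93.24 -0.04 65.96  5.37]
pred tip edge row [281.71 214.34] axis@80 [282.71 220.39] px/mm@80 1.2528213996361046
```

View pics/w45y.png

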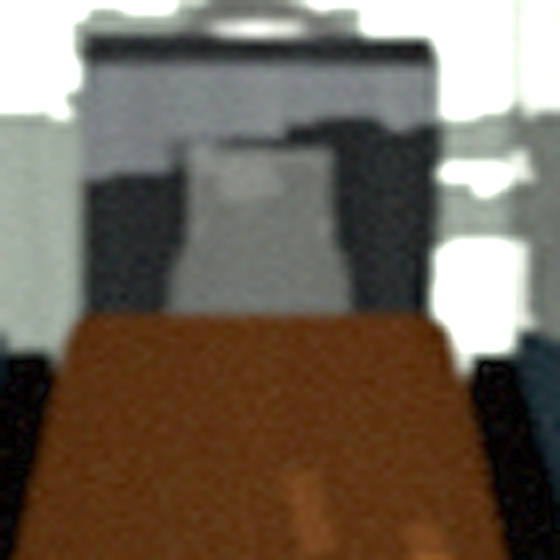

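Run:
```python
from hd import *
head('w45',190+60/7,250+83/8,250+436/8,-7.23,[580.71,-7.82,0])
head('w37',190+68/7,250+80/8,250+440/8,-7.23,[567.98,-135.11,0])
head('w38',190+84/7,250+76/8,250+446/8,-7.23,[567.94,-135.11,0])
```

```text
dx,dy tool -0.10802305086769781 0.07568892993243348 world move [-0.12 -0.06]
dx,dy tool -0.08898476234232389 0.10912414942227211 world move [-0.1 -0.1]
dx,dy tool 0.01995763855195476 -0.018751534311540086 world move [0.02 0.02]
```

Request:
drive_tool:
  motion:
    - [[0,0,-0.001],[0,0,0]]
    - [[0,0,-0.0015],[0,0,0]]
    - [[0,0,-0.0015],[0,0,0]]
    - [[0,0,-0.0015],[0,0,0]]
    - [[0,0,-0.0015],[0,0,0]]
    - [[0,0,-0.0015],[0,0,0]]
    - [[0,0,-0.001],[0,0,0]]
    - [[0,0,-0.0005],[0,0,0]]
    - [[0,0,0],[0,0,0]]
    - [[0,0,0],[0,0,0]]

```text
time_s: 53.57
ee_pos: [580.5, -7.8, 155.4]
ee_rot: [180.0, -0.0, -7.2]
force: [-0.8, 0.3, -1.7]
gripper_width: 27.9
```

```bash
python3 look.py w46
```

```text
53.7667 [580.58  -7.82 155.52] [179.96  -0.05  -7.23] [ 0.25  0.19 -2.52] [ 0.   -0.06 -0.05] 27.769469496377564 [-1.88 21.19 94.09 -0.04 64.67  5.37]
pred tip edge row [281.7  214.35] axis@80 [282.73 224.27] px/mm@80 1.3006483924854195
```

View pics/w46y.png

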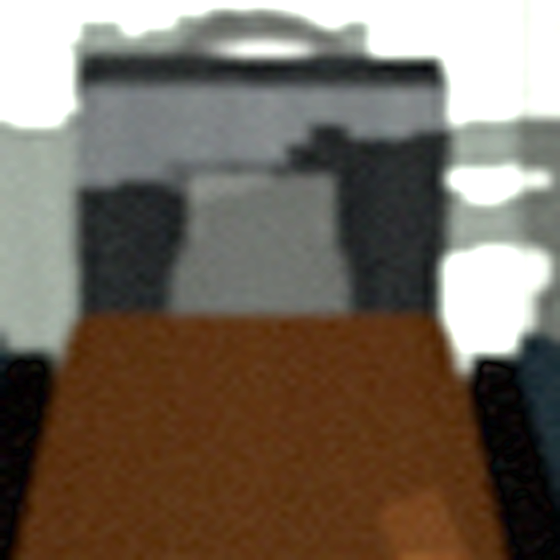

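Inserted, no side force, ~15 mm deep. Turn.

Request:
drive_tool:
  motion:
    - [[0,0,0],[0,0,-0.08]]
    - [[-0.0001,0,0],[0,0,-0.08]]
    - [[0,0,0],[0,0,-0.08]]
    - [[-0.0001,0,-0.0002],[0,0,-0.08]]
    - [[-0.0001,0.0001,-0.0003],[0,0,-0.08]]
    - [[0,0,-0.0003],[0,0,-0.08]]
    - [[-0.0001,0.0001,-0.0003],[0,0,-0.08]]
    - [[0,0,-0.0003],[0,0,-0.08]]
    - [[-0.0001,0.0001,-0.0003],[0,0,-0.08]]
    - [[0,0,-0.0002],[0,0,-0.08]]

```text
time_s: 54.65
ee_pos: [579.9, -7.8, 153.6]
ee_rot: [179.9, -0.1, -53.3]
force: [0.4, 0.3, -0.6]
gripper_width: 27.6
```

Request:
drive_tool:
  motion:
    - [[-0.0001,0.0001,-0.0003],[0,0,-0.08]]
    - [[0,0,-0.0003],[0,0,-0.08]]
    - [[0,0.0001,-0.0003],[0,0,-0.08]]
    - [[0,0,-0.0003],[0,0,-0.08]]
    - [[0,0.0001,-0.0003],[0,0,-0.08]]
    - [[0,0,-0.0003],[0,0,-0.08]]
    - [[0,0.0001,-0.0003],[0,0,-0.08]]
    - [[0,0,-0.0003],[0,0,-0.08]]
    - [[0,0.0001,0],[0,0,-0.08]]
    - [[0,0,0],[0,0,0]]

```text
time_s: 55.48
ee_pos: [579.7, -7.0, 151.1]
ee_rot: [179.9, -0.0, -94.4]
force: [-0.0, -0.5, -1.3]
gripper_width: 27.9
```

```bash
python3 look.py w47
python3 - <<'E'
from workcell import env
s=env.state(); print(s['force'],s['torque'],s['ee_pos'],s['ee_rot'])
E
```

```text
55.6833 [579.74  -7.01 151.12] [179.94  -0.04 -94.23] [-0.72 -0.13 -1.42] [-0.03  0.23  0.09] 27.831083622635894 [-1.8  21.38 94.48 -0.05 64.2  92.44]
pred tip edge row [282.14 214.3 ] axis@80 [283.18 225.98] px/mm@80 1.322404906559831
[-0.06797529 -0.1992041  -1.38111063] [-0.02883518  0.22836353  0.07538459] [579.72343614  -7.03074803 151.08027756] [ 1.79936652e+02 -4.36726805e-02 -9.42513765e+01]
```

View pics/w47z.png

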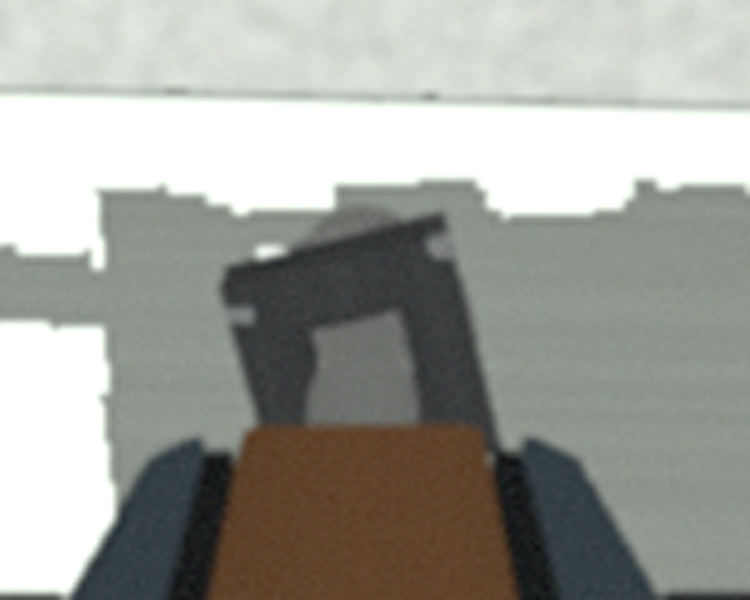

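Request:
drive_tool:
  motion:
    - [[0,0.0001,-0.0002],[0,0,-0.06]]
    - [[0,0,-0.0002],[0,0,-0.06]]
    - [[0,0.0001,-0.0002],[0,0,-0.05]]
    - [[0,0,0],[0,0,-0.05]]
    - [[0,0,0],[0,0,-0.05]]
    - [[0,0,0],[0,0,-0.04]]
    - [[0,0,0],[0,0,-0.03]]
    - [[0,0,0],[0,0,0]]
    - [[0,0,0],[0,0,0]]
    - [[0,0,0],[0,0,0]]

```text
time_s: 56.57
ee_pos: [579.8, -6.7, 150.5]
ee_rot: [179.9, -0.0, -113.7]
force: [-0.9, 0.8, -0.9]
gripper_width: 27.8
```

```bash
python3 look.py w48
python3 - <<'E'
from workcell import env
s=env.state(); print(s['force'],s['torque'],s['ee_pos'],s['ee_rot'])
E
```

```text
56.7667 [579.81  -6.67 150.5 ] [ 179.95   -0.03 -113.77] [-2.12  1.25 -1.8 ] [0.29 0.29 0.46] 27.733708246476194 [ -1.79  21.42  94.52  -0.01  64.12 111.99]
pred tip edge row [282.23 214.25] axis@80 [283.27 226.17] px/mm@80 1.3253432905999432
[-0.99815386  1.12665029 -0.20166585] [0.2635279  0.2857521  0.43577897] [579.84530592  -6.68515282 150.51583802] [ 1.79949023e+02 -3.21760670e-02 -1.13778875e+02]
```

View pics/w48z.png

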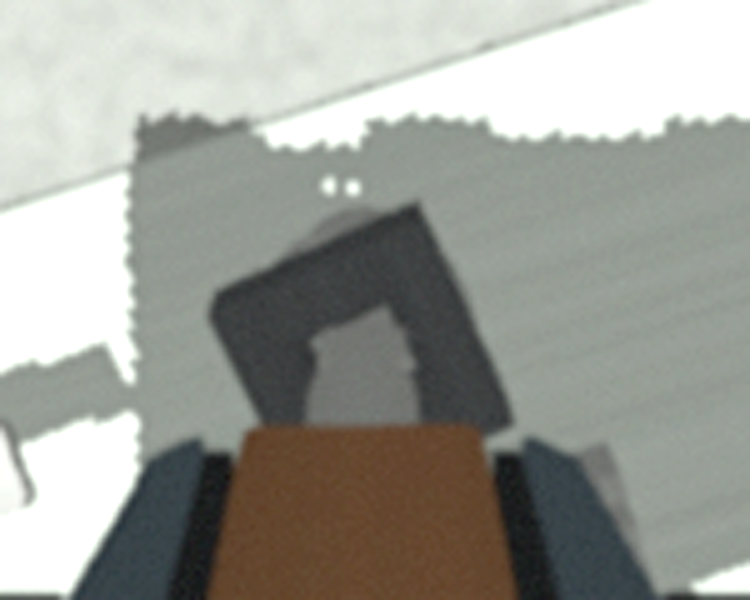

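Request:
drive_tool:
  motion:
    - [[0,0,0],[0,0,0.1]]
    - [[0,0,0],[0,0,0.1]]
    - [[0,0,0],[0,0,0.09]]
    - [[0,0,0.001],[0,0,0]]
    - [[0,0,0.004],[0,0,0]]
    - [[0,0,0.006],[0,0,0]]
    - [[0,0,0.008],[0,0,0]]
    - [[0,0,0.01],[0,0,0]]
    - [[0,0,0.01],[0,0,0]]
    - [[0,0,0.011],[0,0,0]]

```text
time_s: 57.65
ee_pos: [580.1, -6.8, 201.9]
ee_rot: [-180.0, -0.0, -97.2]
force: [0.2, -0.3, -1.3]
gripper_width: 27.7
```

Request:
drive_tool:
  motion:
    - [[0,0,0],[0,0,0.12]]
    - [[0,0,0],[0,0,0.12]]
    - [[0.0019,0.018,0],[0,0,0.12]]
    - [[0.0019,0.018,0],[0,0,0.12]]
    - [[0.0019,0.018,0],[0,0,0.12]]
    - [[0.0019,0.018,0],[0,0,0.12]]
    - [[0.0019,0.018,0],[0,0,0.12]]
    - [[0.0019,0.018,0],[0,0,0.12]]
    - [[0.0019,0.018,0],[0,0,0.12]]
    - [[0,0,0],[0,0,0.12]]

```text
time_s: 58.48
ee_pos: [593.8, 122.5, 201.6]
ee_rot: [-179.9, -0.1, -28.0]
force: [-0.1, 0.4, -1.8]
gripper_width: 27.7
```

Request:
drive_tool:
  motion:
    - [[0,0,0],[0,0,0.12]]
    - [[0,0,0],[0,0,0.12]]
    - [[0,0,0],[0,0,0.12]]
    - [[0,0,0],[0,0,0.01]]
    - [[0,0,0],[0,0,0]]
    - [[0,0,0],[0,0,0]]
    - [[0,0,0],[0,0,0]]
    - [[0,0,0],[0,0,0]]
    - [[0,0,0],[0,0,0]]
    - [[0,0,0],[0,0,0]]

```text
time_s: 59.32
ee_pos: [593.2, 119.2, 200.5]
ee_rot: [180.0, -0.0, -7.3]
force: [1.2, -0.4, -0.5]
gripper_width: 27.7
```

```bash
python3 look.py w49
```

```text
59.5167 [593.19 119.18 200.5 ] [179.96  -0.04  -7.24] [ 0.36  0.34 -1.65] [-0.05 -0.05 -0.01] 27.522798573412917 [10.3  21.49 86.8  -0.05 71.69 17.55]
pred tip edge row [281.67 214.34] axis@80 [282.59 209.14] px/mm@80 1.1137085616154536
```

View pics/w49.png

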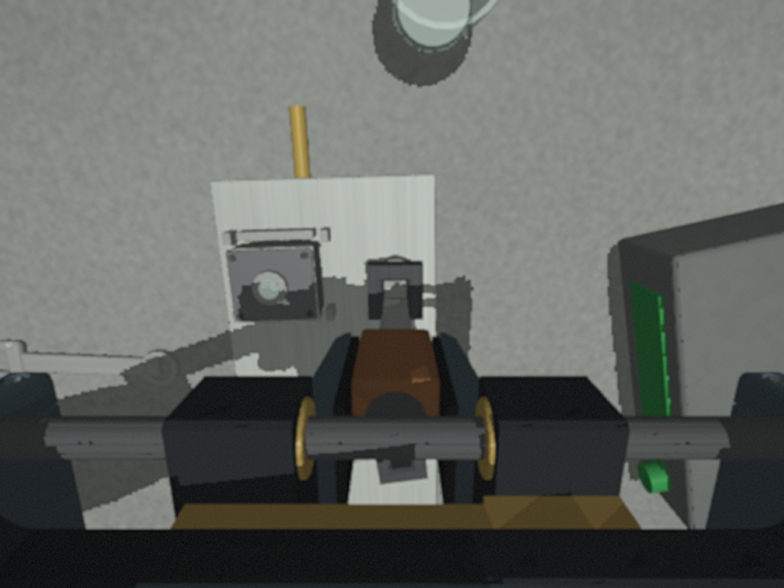

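View pics/w49z.png

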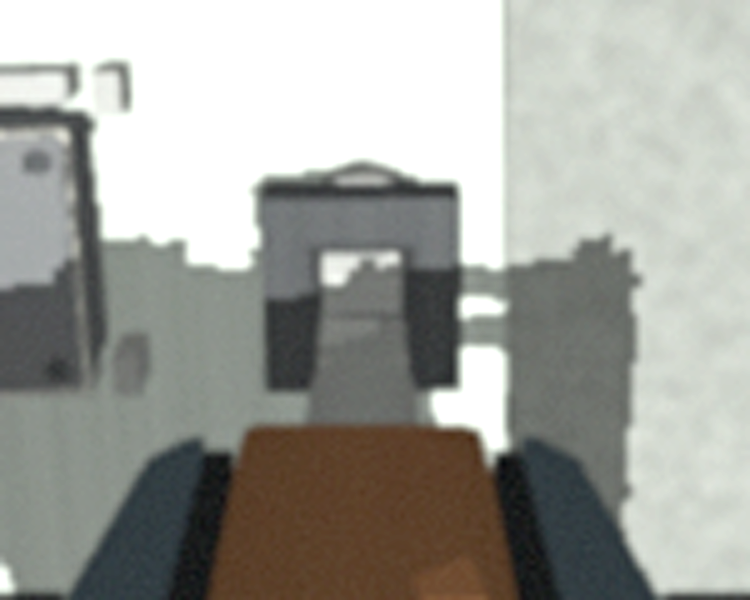

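Run:
```python
from hd import *
head('w49',150+196/5,210+264.5/5,210+458.5/5,-7.24,[593.19,119.18,0],150+240/5)
```

```text
dx,dy tool -0.2003715613015482 -0.2543797739768785 world move [-0.17  0.28]
```

Request:
drive_tool:
  motion:
    - [[-0.0002,0.0003,0],[0,0,0]]
    - [[0,0,-0.006],[0,0,0]]
    - [[0,0,-0.008],[0,0,0]]
    - [[0,0,-0.008],[0,0,0]]
    - [[0,0,-0.006],[0,0,0]]
    - [[0,0,-0.003],[0,0,0]]
    - [[0,0,-0.002],[0,0,0]]
    - [[0,0,-0.002],[0,0,0]]
    - [[0,0,0],[0,0,0]]
    - [[0,0,0],[0,0,0]]

```text
time_s: 60.4
ee_pos: [593.1, 119.5, 165.7]
ee_rot: [180.0, -0.1, -7.2]
force: [0.2, 0.2, -2.1]
gripper_width: 27.7
```

```bash
python3 look.py w50
```

```text
60.6 [593.18 119.53 165.84] [179.97  -0.08  -7.23] [ 0.58  0.46 -1.01] [-0.06 -0.12  0.02] 28.15908733034391 [10.33 22.84 89.87 -0.05 67.23 17.58]
pred tip edge row [281.67 214.32] axis@80 [282.67 220.34] px/mm@80 1.2523298493809931
```

View pics/w50y.png

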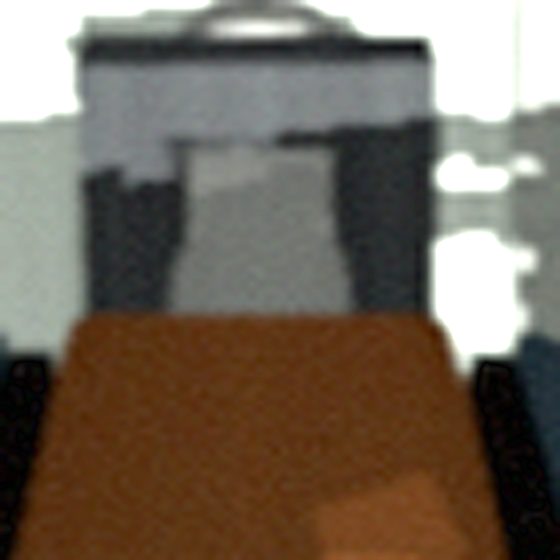

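Request:
drive_tool:
  motion:
    - [[-0.0002,0,-0.001],[0,0,0]]
    - [[0,0,-0.0015],[0,0,0]]
    - [[0,0,-0.0015],[0,0,0]]
    - [[0,0,-0.0015],[0,0,0]]
    - [[0,0,-0.0015],[0,0,0]]
    - [[0,0,-0.0015],[0,0,0]]
    - [[0,0,-0.001],[0,0,0]]
    - [[0,0,-0.0005],[0,0,0]]
    - [[0,0,0],[0,0,0]]
    - [[0,0,0],[0,0,0]]

```text
time_s: 61.48
ee_pos: [592.9, 119.5, 155.5]
ee_rot: [180.0, -0.0, -7.2]
force: [-0.0, -0.0, -0.7]
gripper_width: 27.8
```

```bash
python3 look.py w51
```

```text
61.6833 [592.89 119.52 155.6 ] [179.97  -0.05  -7.23] [-0.09  0.04 -1.47] [-0.01 -0.08 -0.02] 27.82725656942106 [10.33 23.27 90.74 -0.05 65.95 17.58]
pred tip edge row [281.71 214.3 ] axis@80 [282.73 224.19] px/mm@80 1.3001859017382287
```

View pics/w51y.png

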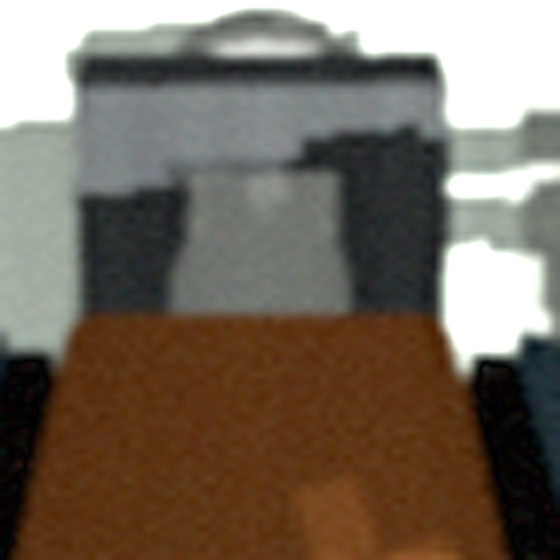

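Centred, free of side force. Turn.

Request:
drive_tool:
  motion:
    - [[0,0,0],[0,0,-0.08]]
    - [[-0.0001,0,0],[0,0,-0.08]]
    - [[0,0,0],[0,0,-0.08]]
    - [[-0.0001,0,-0.0002],[0,0,-0.08]]
    - [[-0.0001,0.0001,-0.0003],[0,0,-0.08]]
    - [[0,0,-0.0003],[0,0,-0.08]]
    - [[-0.0001,0.0001,-0.0003],[0,0,-0.08]]
    - [[0,0,-0.0003],[0,0,-0.08]]
    - [[-0.0001,0.0001,-0.0003],[0,0,-0.08]]
    - [[0,0,-0.0002],[0,0,-0.08]]

```text
time_s: 62.57
ee_pos: [592.3, 119.6, 153.7]
ee_rot: [179.9, -0.1, -53.3]
force: [0.0, -0.5, -2.0]
gripper_width: 27.6
```

Request:
drive_tool:
  motion:
    - [[-0.0001,0.0001,-0.0003],[0,0,-0.08]]
    - [[0,0,-0.0003],[0,0,-0.08]]
    - [[0,0.0001,-0.0003],[0,0,-0.08]]
    - [[0,0,-0.0003],[0,0,-0.08]]
    - [[0,0.0001,-0.0003],[0,0,-0.08]]
    - [[0,0,-0.0003],[0,0,-0.08]]
    - [[0,0.0001,-0.0003],[0,0,-0.08]]
    - [[0,0,-0.0003],[0,0,-0.08]]
    - [[0,0.0001,0],[0,0,-0.08]]
    - [[0,0,0],[0,0,0]]

```text
time_s: 63.4
ee_pos: [592.1, 120.4, 151.2]
ee_rot: [180.0, -0.0, -94.4]
force: [-0.1, 0.4, -2.3]
gripper_width: 28.2
```

Request:
drive_tool:
  motion:
    - [[0,0.0001,-0.0002],[0,0,-0.06]]
    - [[0,0,-0.0002],[0,0,-0.06]]
    - [[0,0.0001,-0.0002],[0,0,-0.05]]
    - [[0,0,0],[0,0,-0.05]]
    - [[0,0,0],[0,0,-0.05]]
    - [[0,0,0],[0,0,-0.04]]
    - [[0,0,0],[0,0,-0.03]]
    - [[0,0,0],[0,0,0]]
    - [[0,0,0],[0,0,0]]
    - [[0,0,0],[0,0,0]]

```text
time_s: 64.23
ee_pos: [592.2, 120.7, 150.6]
ee_rot: [180.0, -0.0, -113.7]
force: [-0.3, 0.8, -2.4]
gripper_width: 27.6
```

```bash
python3 look.py w52
python3 - <<'E'
from workcell import env
s=env.state(); print(s['force'],s['torque'],s['ee_pos'],s['ee_rot'])
E
```

```text
64.4333 [592.19 120.67 150.6 ] [ 179.95   -0.02 -113.76] [-0.55  0.73 -1.67] [0.39 0.13 0.35] 27.56342712807614 [ 10.42  23.5   91.13   0.01  65.42 124.18]
pred tip edge row [282.24 214.23] axis@80 [283.29 226.12] px/mm@80 1.324873199356955
[-0.34159848  2.0019515  -1.59403801] [0.42249576 0.04165393 0.43405789] [592.19339534 120.66709098 150.62262903] [ 1.79953891e+02 -2.33224255e-02 -1.13769753e+02]
```

View pics/w52z.png

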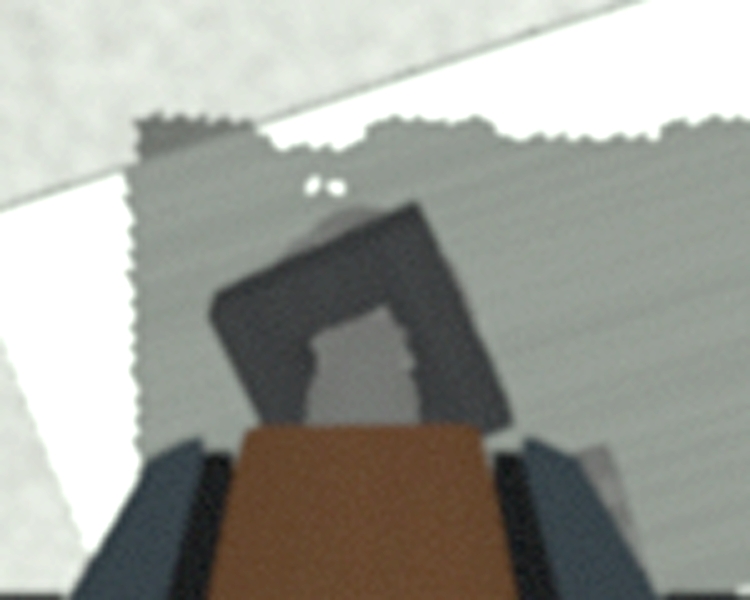

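Request:
drive_tool:
  motion:
    - [[0,0,0],[0,0,0.1]]
    - [[0,0,0],[0,0,0.1]]
    - [[0,0,0],[0,0,0.09]]
    - [[0,0,0.001],[0,0,0]]
    - [[0,0,0.004],[0,0,0]]
    - [[0,0,0.008],[0,0,0]]
    - [[0,0,0.012],[0,0,0]]
    - [[0,0,0.02],[0,0,0]]
    - [[0,0,0.025],[0,0,0]]
    - [[0,0,0.02],[0,0,0]]

```text
time_s: 65.32
ee_pos: [592.5, 120.4, 243.0]
ee_rot: [-179.9, -0.0, -97.3]
force: [1.1, 0.9, -1.3]
gripper_width: 27.9
```

Request:
drive_tool:
  motion:
    - [[-0.0108,-0.036,0],[0,0,0.11]]
    - [[-0.0108,-0.036,0],[0,0,0.11]]
    - [[-0.0108,-0.036,0],[0,0,0.11]]
    - [[-0.0108,-0.036,0],[0,0,0.11]]
    - [[-0.0108,-0.036,0],[0,0,0.11]]
    - [[-0.0108,-0.036,0],[0,0,0.11]]
    - [[-0.0108,-0.036,0],[0,0,0.11]]
    - [[-0.0108,-0.036,0],[0,0,0.11]]
    - [[-0.0108,-0.036,0],[0,0,0.11]]
    - [[-0.0108,-0.036,0],[0,0,0.11]]

```text
time_s: 66.15
ee_pos: [483.4, -241.3, 241.8]
ee_rot: [180.0, -0.1, -34.0]
force: [1.3, -1.9, -2.4]
gripper_width: 27.7
```

```bash
python3 look.py w53
python3 - <<'E'
from workcell import env
from h import *
s=env.state()
xs,ys,ax,Rg=stand(-34.16)
P1=np.array([468.8,-419.4,102.94])+100*ax
print(s['ee_pos'],s['ee_rot'],'delta',P1-s['ee_pos'],rv(Rt(s['ee_rot']).as_matrix(),Rg))
shot(env,'scene','s53',5,(180,170,340,270))
E
```

```text
66.35 [ 483.96 -240.29  241.28] [180.    -0.08 -34.43] [-0.09 -0.63 -2.19] [ 0.01 -0.    0.02] 27.929803907482004 [-27.62  14.2   91.5   -0.01  74.23   6.81]
pred tip edge row [281.85 214.4 ] axis@80 [282.68 198.82] px/mm@80 0.9851940405650736
[ 484.25 -239.29  241.15] [-180.     -0.06  -34.3 ] delta [ -43.84 -160.85  -44.31] [-0.2  -0.29  0.  ]
```

View pics/w53.png

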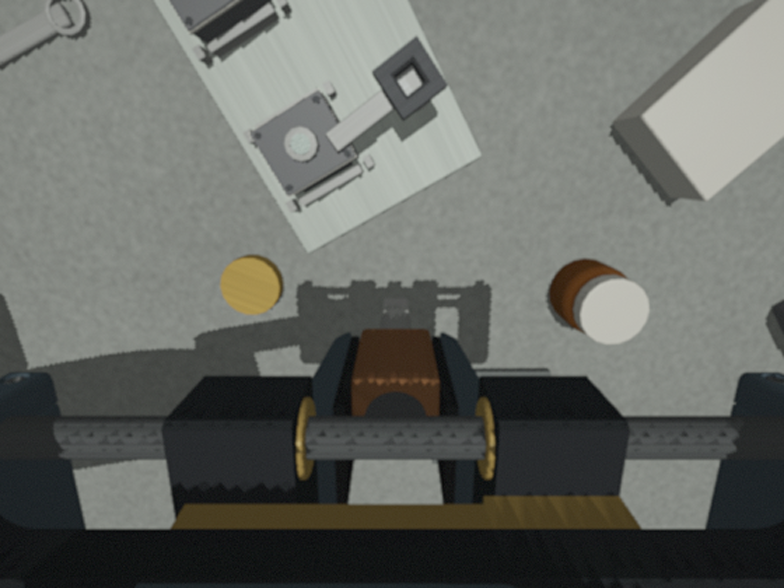

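View pics/s53.png

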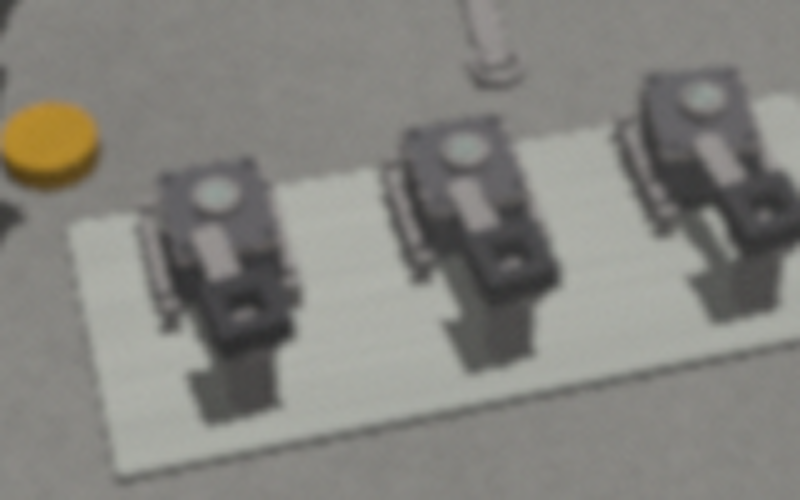

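Request:
drive_tool:
  motion:
    - [[-0.0049,-0.0179,-0.0027],[-0.0222,-0.0322,0]]
    - [[-0.0049,-0.0179,-0.0027],[-0.0222,-0.0322,0]]
    - [[-0.0049,-0.0179,-0.0027],[-0.0222,-0.0322,0]]
    - [[-0.0049,-0.0179,-0.0027],[-0.0222,-0.0322,0]]
    - [[-0.0049,-0.0179,-0.0027],[-0.0222,-0.0322,0]]
    - [[-0.0049,-0.0179,-0.0027],[-0.0222,-0.0322,0]]
    - [[-0.0049,-0.0179,-0.0027],[-0.0222,-0.0322,0]]
    - [[-0.0049,-0.0179,-0.0027],[-0.0222,-0.0322,0]]
    - [[-0.0049,-0.0179,-0.0027],[-0.0222,-0.0322,0]]
    - [[0,0,0],[0,0,0]]

```text
time_s: 67.28
ee_pos: [438.9, -400.4, 215.3]
ee_rot: [179.8, -20.1, -34.2]
force: [-0.5, -0.2, -2.3]
gripper_width: 27.9
```

```bash
cat > ret.py <<'E'
import sys
from workcell import env
from h import *
s=env.state()
xs,ys,ax,Rg=stand(-34.16)
G=np.array([468.8,-419.4,102.94]); d=s['ee_pos']-G
Q=Rt(s['ee_rot']).as_matrix()
print('dist along axis',d@ax,'lateral xs-ish',d@(0.939*xs+np.array([0,0,.343])),'ys',d@ys,'rot',rv(Q,Rg)*1000,'lat world',d-(d@ax)*ax,s['force'],s['torque'],s['time_s'])
E
python3 look.py w54; python3 ret.py
```

```text
67.4833 [ 441.1  -399.46  216.72] [179.84 -20.2  -34.06] [ 0.89  0.4  -1.63] [0.16 0.18 0.04] 27.830231826400016 [-45.37  10.56 103.09   5.13  46.6  -14.16]
pred tip edge row [282.41 214.58] axis@80 [283.19 204.95] px/mm@80 1.0586004005744827
dist along axis 118.51079022010265 lateral xs-ish 7.099726574572898 ys 0.8924993341885195 rot [ 3.78  0.55 -0.99] lat world [ 6.   -2.99  2.51] [ 0.32 -0.69 -1.66] [0.17 0.19 0.03] 67.5333
```

View pics/w54z.png

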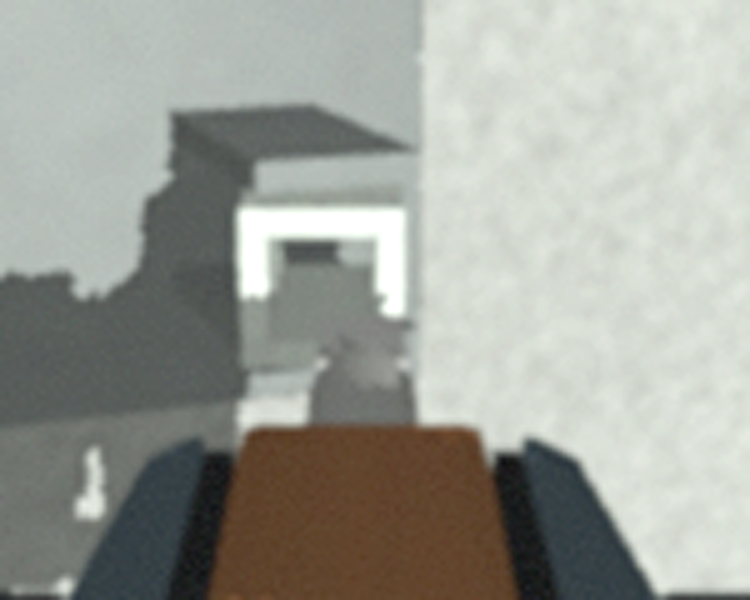

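Request:
drive_tool:
  motion:
    - [[-0.002,0.001,-0.0008],[0.0038,0.0006,-0.001]]
    - [[-0.002,0.001,-0.0008],[0,0,0]]
    - [[-0.002,0.001,-0.0009],[0,0,0]]
    - [[0.0017,-0.0012,-0.0056],[0,0,0]]
    - [[0.0017,-0.0012,-0.0056],[0,0,0]]
    - [[0.0017,-0.0012,-0.0056],[0,0,0]]
    - [[0.0017,-0.0011,-0.0056],[0,0,0]]
    - [[0.0017,-0.0011,-0.0056],[0,0,0]]
    - [[0,0,0],[0,0,0]]
    - [[0,0,0],[0,0,0]]

```text
time_s: 68.37
ee_pos: [442.6, -403.3, 185.1]
ee_rot: [180.0, -20.0, -34.2]
force: [0.2, 0.8, -1.9]
gripper_width: 27.4
```

```bash
python3 look.py w55; python3 ret.py
```

```text
68.5667 [ 442.75 -403.59  186.22] [179.97 -20.1  -34.25] [ 0.15 -0.08 -2.19] [ 0.15  0.21 -0.05] 27.98387148292068 [-45.61  12.47 105.31   5.69  42.61 -14.88]
pred tip edge row [282.41 214.6 ] axis@80 [283.3 213.7] px/mm@80 1.1666246513557268
dist along axis 88.6567965265867 lateral xs-ish -0.052590124683852935 ys -1.5254847576164572 rot [0.76 0.18 1.67] lat world [-0.91 -1.22  0.03] [ 0.43  0.67 -1.47] [0.12 0.19 0.02] 68.6167
```

View pics/w55z.png

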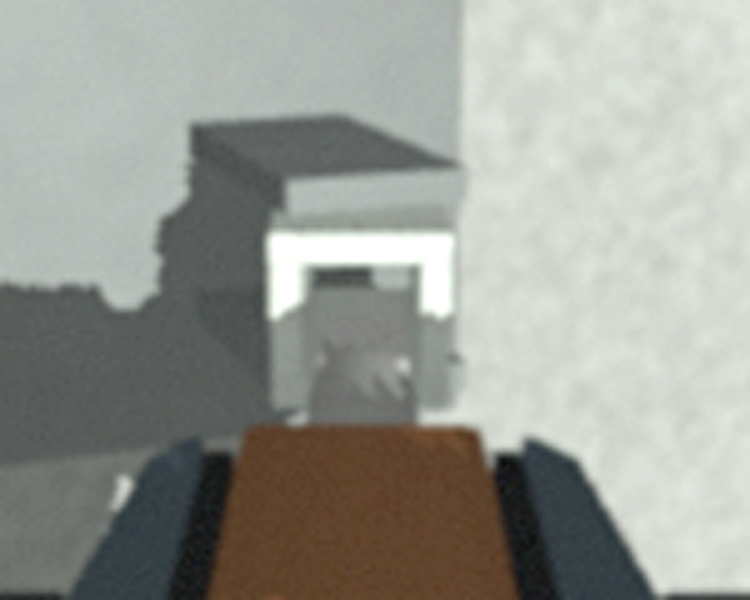

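Request:
drive_tool:
  motion:
    - [[0.0009,0.0012,0],[0,0,-0.0017]]
    - [[0.0014,-0.001,-0.0047],[0,0,0]]
    - [[0.0014,-0.001,-0.0047],[0,0,0]]
    - [[0.0014,-0.001,-0.0047],[0,0,0]]
    - [[0.0014,-0.001,-0.0047],[0,0,0]]
    - [[0.002,-0.0014,-0.0066],[0,0,0]]
    - [[0.002,-0.0014,-0.0066],[0,0,0]]
    - [[0.002,-0.0014,-0.0066],[0,0,0]]
    - [[0,0,0],[0,0,0]]
    - [[0,0,0],[0,0,0]]

```text
time_s: 69.45
ee_pos: [455.0, -410.2, 146.3]
ee_rot: [180.0, -20.0, -34.3]
force: [-0.2, -0.1, -1.7]
gripper_width: 27.8
```

```bash
python3 look.py w56; python3 ret.py
```

```text
69.65 [ 455.24 -410.56  147.65] [179.97 -20.1  -34.34] [ 0.9   0.73 -1.35] [0.19 0.22 0.  ] 27.729482555254933 [-45.12  15.85 106.89   5.99  37.63 -14.89]
pred tip edge row [282.34 214.57] axis@80 [283.41 227.66] px/mm@80 1.3396007085733062
dist along axis 47.55109242313759 lateral xs-ish 0.11836810706140533 ys -0.28222494458931724 rot [0.78 0.21 3.35] lat world [-0.07 -0.29  0.07] [-1.05  0.24 -1.74] [ 0.15  0.18 -0.02] 69.7
```

View pics/w56z.png

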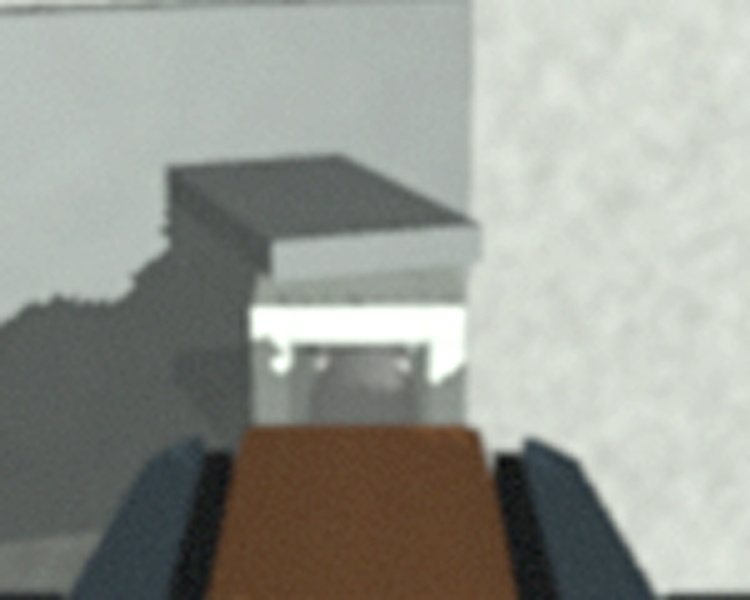

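Request:
drive_tool:
  motion:
    - [[0.0017,-0.0012,-0.0056],[0,0,0.0033]]
    - [[0.002,-0.0013,-0.0066],[0,0,0]]
    - [[0.002,-0.0013,-0.0066],[0,0,0]]
    - [[0.002,-0.0013,-0.0066],[0,0,0]]
    - [[0.0017,-0.0012,-0.0056],[0,0,0]]
    - [[0.0014,-0.001,-0.0047],[0,0,0]]
    - [[0.0009,-0.0006,-0.0028],[0,0,0]]
    - [[0.0006,-0.0004,-0.0019],[0,0,0]]
    - [[0,0,0],[0,0,0]]
    - [[0,0,0],[0,0,0]]

```text
time_s: 70.53
ee_pos: [467.6, -418.9, 107.0]
ee_rot: [180.0, -20.1, -34.2]
force: [-0.3, 0.3, -2.0]
gripper_width: 27.7
```

```bash
python3 look.py w57; python3 ret.py
```

```text
70.7333 [ 467.49 -418.75  106.92] [179.98 -20.07 -34.16] [-0.33 -0.25 -1.99] [ 0.16  0.2  -0.02] 27.76181635114082 [-44.84  19.68 108.09   6.73  32.65 -15.72]
pred tip edge row [282.38 214.54] axis@80 [283.71 247.76] px/mm@80 1.588394693240133
dist along axis 4.236528387731386 lateral xs-ish -0.027921573824152723 ys -0.20101190856121443 rot [ 0.42 -0.19 -0.04] lat world [-0.14 -0.15 -0.01] [ 0.04 -0.25 -1.76] [ 0.2   0.21 -0.04] 70.7833
```

View pics/w57z.png

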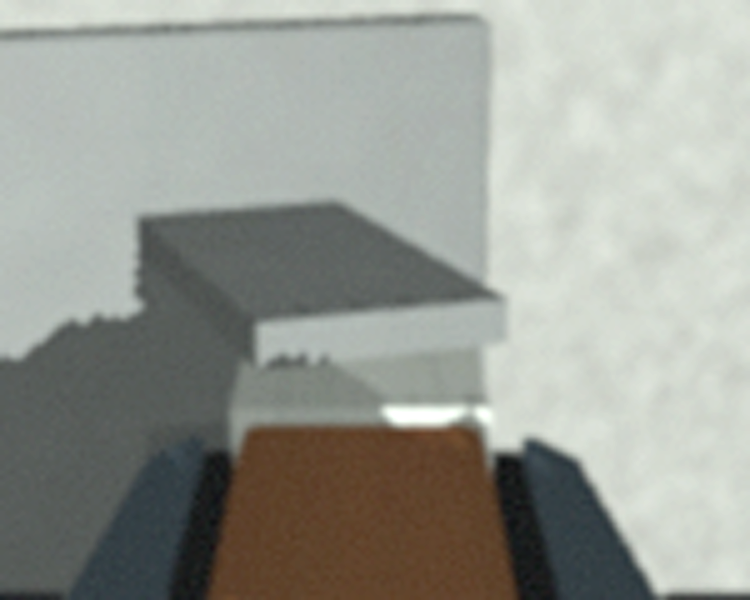

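Advance the last ~4.5 mm until the shoulder touches.

Request:
drive_tool:
  motion:
    - [[0.0003,-0.0002,-0.0009],[0,0,0]]
    - [[0.0003,-0.0002,-0.0009],[0,0,0]]
    - [[0.0003,-0.0002,-0.0009],[0,0,0]]
    - [[0.0003,-0.0002,-0.0009],[0,0,0]]
    - [[0.0002,-0.0001,-0.0006],[0,0,0]]
    - [[0,0,0],[0,0,0]]
    - [[0,0,0],[0,0,0]]
    - [[0,0,0],[0,0,0]]
    - [[0,0,0],[0,0,0]]
    - [[0,0,0],[0,0,0]]

```text
time_s: 71.62
ee_pos: [467.7, -418.9, 106.5]
ee_rot: [180.0, -20.1, -34.1]
force: [-14.5, 10.3, 26.1]
gripper_width: 27.6
```

```bash
python3 look.py w58; python3 ret.py
```

```text
71.8167 [ 467.68 -418.9   106.55] [179.96 -20.11 -34.12] [-16.23   9.07  27.09] [1.21 1.43 0.01] 27.657250492452302 [-44.84  19.72 108.11   6.75  32.56 -15.77]
pred tip edge row [282.4  214.55] axis@80 [283.73 247.99] px/mm@80 1.5911233929156878
dist along axis 3.793457943979224 lateral xs-ish 0.07743462894881503 ys -0.22313198064794293 rot [ 0.96  0.22 -0.42] lat world [-0.07 -0.23  0.03] [-14.95  10.43  26.31] [1.19 1.5  0.02] 71.8667
```

View pics/w58z.png

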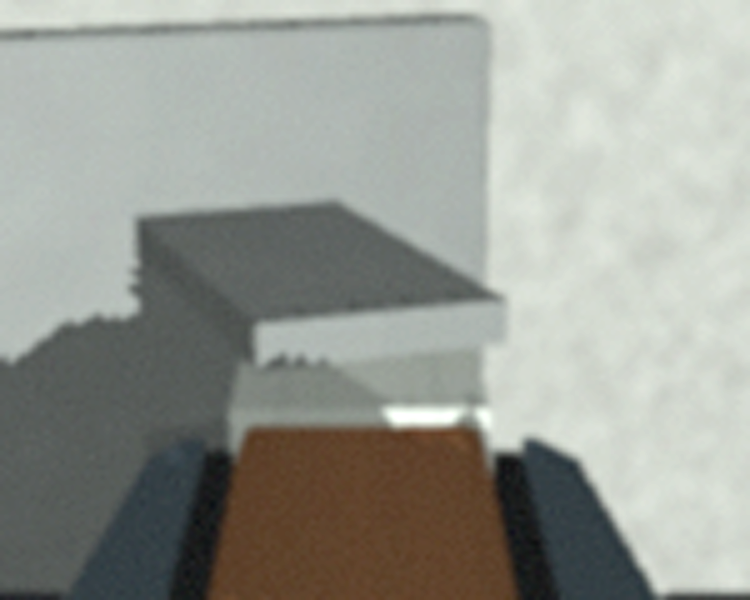

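Request:
drive_tool:
  motion:
    - [[-0.0003,0.0002,0.0009],[0,0,0]]
    - [[-0.0003,0.0002,0.0009],[0,0,0]]
    - [[-0.0003,0.0002,0.0009],[0,0,0]]
    - [[-0.0001,0.0001,0.0003],[0,0,0]]
    - [[0,0,0],[0,0,0]]
    - [[0,0,0],[0,0,0]]
    - [[0,0,0],[0,0,0]]
    - [[0,0,0],[0,0,0]]
    - [[0,0,0],[0,0,0]]
    - [[0,0,0],[0,0,0]]

```text
time_s: 72.7
ee_pos: [467.6, -418.9, 106.6]
ee_rot: [180.0, -20.1, -34.1]
force: [-5.6, 2.8, 7.7]
gripper_width: 27.8
```

```bash
python3 ret.py
```

```text
dist along axis 3.88334379018502 lateral xs-ish 0.09201596494863185 ys -0.21934767589491544 rot [ 0.61 -0.13 -0.16] lat world [-0.05 -0.23  0.03] [-5.63  2.78  7.71] [0.49 0.67 0.01] 72.7
```

Now open and, after a pause, retreat along the axis.

Request:
drive_tool:
  motion:
    - [[0,0,0],[0,0,0]]
    - [[0,0,0],[0,0,0]]
    - [[0,0,0],[0,0,0]]
    - [[0,0,0],[0,0,0]]
    - [[0,0,0],[0,0,0]]
    - [[0,0,0],[0,0,0]]
    - [[0,0,0],[0,0,0]]
    - [[0,0,0],[0,0,0]]
    - [[0,0,0],[0,0,0]]
    - [[0,0,0],[0,0,0]]
  claw: 0.8
  force: 10

```text
time_s: 73.53
ee_pos: [467.8, -418.9, 105.6]
ee_rot: [180.0, -20.1, -34.2]
force: [-1.2, -0.2, 0.2]
gripper_width: 72.9
```

Request:
drive_tool:
  motion:
    - [[-0.0028,0.0019,0.0094],[0,0,0]]
    - [[-0.0043,0.0029,0.0141],[0,0,0]]
    - [[-0.0043,0.0029,0.0141],[0,0,0]]
    - [[-0.0043,0.0029,0.0141],[0,0,0]]
    - [[-0.0043,0.0029,0.0141],[0,0,0]]
    - [[-0.0043,0.0029,0.0141],[0,0,0]]
    - [[-0.0043,0.0029,0.0141],[0,0,0]]
    - [[-0.0043,0.0029,0.0141],[0,0,0]]
    - [[-0.0043,0.0029,0.0141],[0,0,0]]
    - [[0,0,0],[0,0,0]]

```text
time_s: 74.37
ee_pos: [431.1, -394.5, 232.0]
ee_rot: [179.9, -20.4, -34.1]
force: [0.9, 0.5, 0.4]
gripper_width: 72.9
```

```bash
python3 look.py w60; python3 ret.py
python3 - <<'E'
from h import *
p,im=load('w60')
p30,im30=load('w30')
cv2.imwrite('pics/cmp.png',cv2.resize(np.hstack([im[170:250,240:320],im30[170:250,240:320]]),None,fx=5,fy=5,interpolation=cv2.INTER_CUBIC))
E
```

```text
74.5667 [ 430.28 -393.45  226.94] [180.   -19.97 -34.16] [ 0.01 -0.21 -0.21] [0.07 0.17 0.07] 73.05176867693513 [-45.85   9.12 103.28   5.33  48.13 -14.57]
pred tip edge row [282.35 214.56] axis@80 [283.1  202.35] px/mm@80 1.0266673022055044
dist along axis 132.10643726882614 lateral xs-ish -1.1675569059097555 ys -0.13361542153075234 rot [-1.18 -1.75 -0.04] lat world [-1.01  0.52 -0.32] [-1.07 -0.59  0.3 ] [ 0.02  0.12 -0.05] 74.6167
```

View pics/w60.png

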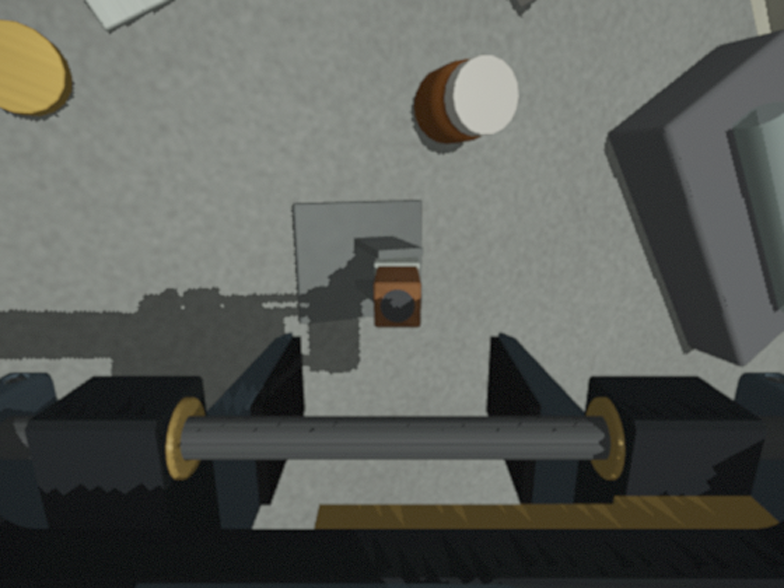

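View pics/cmp.png

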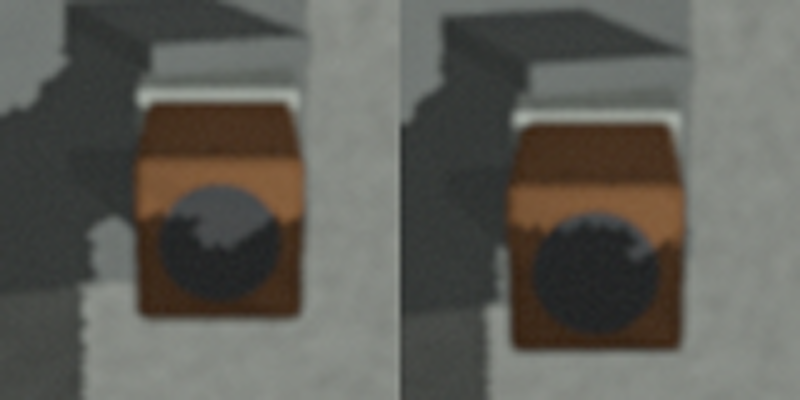

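Request:
drive_tool:
  motion:
    - [[0.006,0.028,0.012],[0.0133,0.0378,0.0556]]
    - [[0.006,0.028,0.012],[0.0133,0.0378,0.0556]]
    - [[0.006,0.028,0.012],[0.0133,0.0378,0.0556]]
    - [[0.006,0.028,0.012],[0.0133,0.0378,0.0556]]
    - [[0.006,0.028,0.012],[0.0133,0.0378,0.0556]]
    - [[0.006,0.028,0.012],[0.0133,0.0378,0.0556]]
    - [[0.006,0.028,0.012],[0.0133,0.0378,0.0556]]
    - [[0.006,0.028,0.012],[0.0133,0.0378,0.0556]]
    - [[0.006,0.028,0.012],[0.0133,0.0378,0.0556]]
    - [[0.006,0,0],[0,0,0]]

```text
time_s: 75.45
ee_pos: [492.9, -138.3, 337.0]
ee_rot: [-180.0, 0.3, -4.8]
force: [0.8, 0.2, 0.7]
gripper_width: 73.0
```

```bash
python3 look.py w61
python3 - <<'E'
from workcell import env
from h import *
shot(env,'top','t61',1.4)
p,im=load('w61'); cv2.imwrite('pics/w61m.png',cv2.resize(im[0:250,200:400],None,fx=3.5,fy=2.4*1.0,interpolation=cv2.INTER_CUBIC))
E
```

```text
75.65 [ 490.12 -142.33  334.43] [179.87   0.53  -5.2 ] [0.49 0.2  0.13] [ 0.   -0.14 -0.03] 72.98728185894235 [-17.33   9.62  84.31  -0.24  86.56 -12.11]
pred tip edge row [281.66 214.31] axis@80 [282.39 182.15] px/mm@80 0.7798463482389935
```

View pics/w61.png

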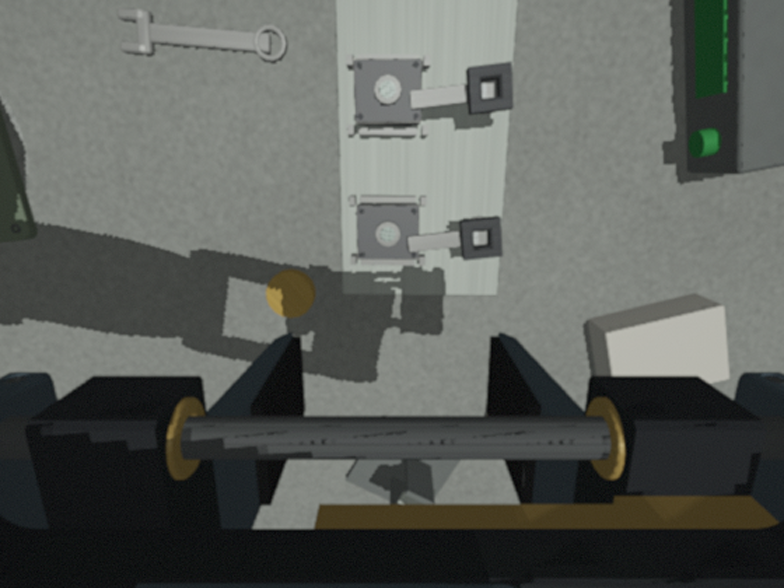

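View pics/t61.png

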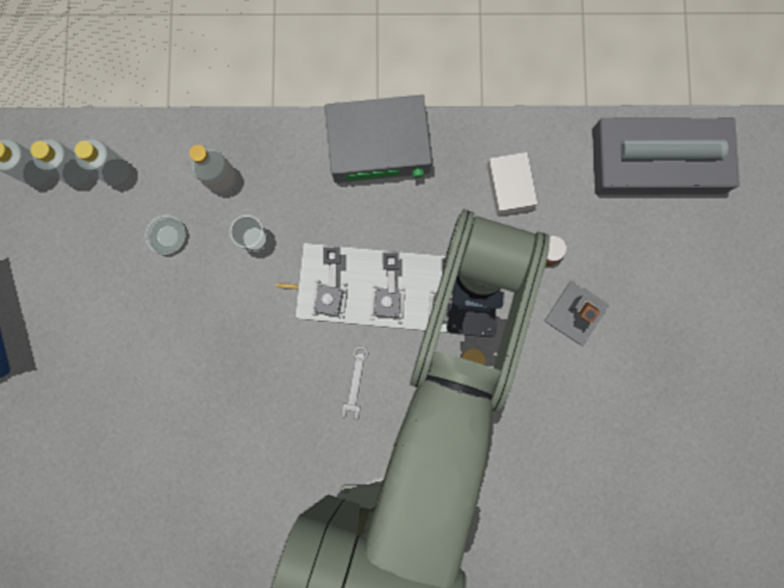

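Run:
```python
from h import *
p,im=load('w61')
cv2.imwrite('pics/w61m.png',cv2.resize(im[30:200,240:370],None,fx=4.4,fy=3.5,interpolation=cv2.INTER_CUBIC))
g=cv2.cvtColor(im,cv2.COLOR_BGR2GRAY)
for nm,(x0,y0,x1,y1) in {'b':(326,38,372,88),'c':(320,148,364,190)}.items():
    sub=g[y0:y1,x0:x1]; m=(sub<95).astype(np.uint8); 
    cs,_=cv2.findContours(m,cv2.RETR_EXTERNAL,cv2.CHAIN_APPROX_NONE); c=max(cs,key=cv2.contourArea)
    box=cv2.boxPoints(cv2.minAreaRect(c.astype(np.float32)))+[x0,y0]
    W=np.array([plane(p,u,v,75)[:2] for u,v in box])
    for i in range(4):
        d=W[(i+1)%4]-W[i]; print(nm,np.linalg.norm(d),np.degrees(np.arctan2(d[1],d[0]))%90)
# light arm angle
```

```text
b 45.15465322647596 84.80224547212877
b 45.689624485188254 88.86048111411567
b 46.63587269828319 84.85661868747286
b 45.6529615992487 87.00193873059497
c 46.164260368879916 0.9380478038183534
c 36.14498022930445 4.443048461219647
c 47.24403077939926 1.1236860828604733
c 36.248064824635804 2.724835496776336
```

View pics/w61m.png

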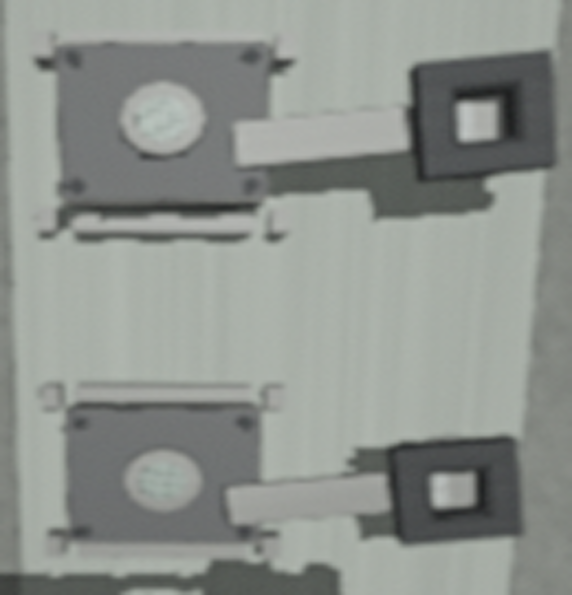

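Run:
```python
from h import *
p,im=load('w61')
W=lambda u,v,z: plane(p,240+u/4.4,30+v/3.5,z)[:2]
def ang(a,b,z): d=W(*b,z)-W(*a,z); return np.degrees(np.arctan2(d[1],d[0]))
print('b arm',ang((235,122),(405,107),60),ang((237,165),(412,152),60))
print('c arm',ang((228,487),(388,474),60),ang((230,523),(390,510),60))
print('b head',ang((415,67),(550,52),75),ang((420,178),(552,164),75))
print('c head',ang((395,443),(517,436),75),ang((402,543),(522,533),75))
print('plate L', ang((18,560),(8,60),8)-90,'wall b',ang((75,232),(248,232),26),'wall c',ang((80,385),(250,385),26))
```

```text
b arm 0.6643735994581831 -0.19137606171092345
c arm 0.815723521221864 0.8821491321357862
b head 2.0967043440003317 1.9798381683755468
c head -0.9428416378935572 1.0975932171417628
plate L -6.027986855357483 wall b -5.130873405609226 wall c -5.069438805671485
```

Run:
```python
from workcell import env
print(env.job_done()); print(env.state()['time_s'])
```

```text
the job is handed in; nothing more can be done
None
the job is handed in; nothing more can be done
```

All three cassettes were on the bench, and all three are now in the manifold, boss up, one to a pocket. I locked all three clamp screws, hung the driver back in its sleeve, and handed the job in at about 76 s of the 210 s.

**Cassettes:** I tipped each one onto its plain face and pressed it into its pocket until the force reading showed seat contact. The pictures showed all three sitting down inside the pocket walls.

**Screws:** The driver went about 15 mm deep into each socket, upright and with no side force, before I turned it. I drove each screw until the torque held at 0.3 to 0.45 N m, well above the 0.15 N m of friction.
- Near the end of each turn, the screw head stood about 7° from the plate edge, which is what 1.45 rad should give.
- The last pictures show all three arms over their cassettes. I measured the arm angles only for b and c, which came out between −0.2° and 2° where about 1.7° was expected. That spread is my reading error. Screw a had no final angle check.
- While I turned screw c, the driver took up to about 4 N of side force, because its axis sits slightly off the tool centre. I corrected for this on b and a.

**Driver:** I pressed it down to its shoulder with about 30 N, then released it. The gap at the sleeve mouth looks the same as at the start.

**Unplanned or inconsistent:** The driver sat about 4 mm lower in the fingers on its return than I worked out at the grasp, and shoulder contact set the final position. I saw no other object move.

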